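# Load the filter holder and gauge the plates

### The arm

A 7-joint arm with a two-finger parallel gripper is mounted at the origin on the work surface. World frame = base frame: x ahead of the robot, y to its left, z up, the work surface at z = 0. Lengths are in m, angles in rad, forces in N, time in s.
With the tool pointing down it reaches from about 0.35 to 0.9 m from the base axis. Payload 8.1 kg.
Tool frame: the origin (TCP) lies between the finger pads; the fingertips stand 19 mm ahead of it and the grasp point (between the pads) is the TCP; y points along the fingers, x is the direction in which the jaws open and shut, and the axes are right-handed (so a half turn about y gives the same grasp; the last joint's range is limited). The gripper opens to 92 mm and grips with 3 to 60 N. Pads are 19 mm wide; open, the fingers measure 130 mm over their backs; the gripper's body (75 mm by 190 mm) begins 47 mm behind the grasp point.
Start: joints at [-1.229, 0.434, 0.025, 1.573, -0.012, 1.134, -0.075], TCP at [0.269, 0.564, 0.246] pointing down, gripper open.
Joint ranges: [-2.62, 2.62], [-0.44, 2.09], [-1.27, 1.32], [0.08, 2.57], [-1.32, 4.46], [0.12, 2], [-2.74, 2.74]. Speed limits (rad/s): [2.22, 2.22, 3.01, 3.01, 3.14, 3.14, 3.14].

### API

Orientations are given as a rotation vector (axis times angle).
In Python, from cell import arm gives the robot as it stands.
- The arm moves only by the tool move_arm, never from a script. Its argument "series" is a list of rows, each an object of numbers: "x", "y", "z": the shift along the tool's x, y, z in cm; "rx", "ry", "rz": the turn, a rotation vector about the tool's x, y, z in rad. In form: [{"x": .., "y": .., "z": .., "rx": .., "ry": .., "rz": ..}, ...]. A call has 1 to 12 rows; each row shifts and turns the pose as measured when the row begins, along the tool's axes as they then stand; what a row does not reach is not made up. A row lasts 1/8 s, in which the tool goes at most 62.5 mm and 10.7 degrees, less where a joint would pass 70% of its speed; a pose out of reach is approached as far as the arm can. A call is refused whole if a number of a shift passes 6.25 or a number of a turn 0.188, either way. A call with a gripper value outside its range is refused whole. "jaw" is the finger opening in cm, from 0 to 9.18, set as the call begins (left out, the last holds). The fingers move at their own pace and stop on an object; "newtons" is the grip in N (left out, the last holds). Time passes only in rows, so rows that do not move let the fingers close. It gives the time, the measured TCP pose, the force and the opening at its end, in the units of the state.
- arm.observe(): the state, without advancing time (a new reading comes with each control period).
- arm.get_image(name): name is "scene" or "top" or "wrist"; returns the picture (400x640x3 uint8, blue, green, red); there is no depth.
- arm.camera_params(name): a dict with "K" (3x3 intrinsics, pixels), "k1" (the pictures are not rectified: a ray, as slopes to the right and down, at radius r is drawn at 1 + k1 r^2 times it, then the intrinsics apply), "R" (3x3) and "t" (3): a world point X has camera coordinates R X + t; the wrist camera has in their place "tool_from_camera" (4x4, takes a point from camera to tool coordinates, whose origin is the TCP and whose axes are the tool frame's). Camera axes: x right, y down, z forward; pixel columns grow to the right and rows downward; lengths in m; the calibration is good to about 2 mm. A picture is of the moment at which its call begins: read the wrist's pose just before it. camera_params takes no time and is no camera call.
- arm.sign_off(): hands the job in, once; it reports no verdict.
The state is a dict: "clock": time; "joints": joint angles; "dq": joint speeds; "joint_efforts": joint torques, N m; "position": TCP position; "ee_rot": TCP orientation; "force": force on the tool from outside, world axes, zero at the start; "ft_torque": the same for the moment, N m; "width": opening from 0.0 (shut) to 1.0 (fully open).
Only numpy, scipy, OpenCV 4.12 (cv2) and the standard library are available. Lean on these libraries where they do the work, as an engineer would, in place of code of your own. Each camera call takes 0.05 s, during which the arm holds its last target.

### The job

Put each ceramic filter plate on the bench into the station of the holder that is made for its size: tuck one end under the hold-down lip, then lower the other end in front of the end stop, so that it lies flat on the bed. When all are in, check the bridge gauge by standing it squarely over its setting block, then stand it in the same way over each plate, going from the left-hand station to the right-hand one as the robot faces them (skip an empty one): feet flat on the plain base, sprung foot on the middle of the plate, and leave it to settle for a second each time. Finally stand the gauge back squarely in the middle of its rubber mat, and leave the other things on the bench where they are.

Things in the scene. Friction and masses are not known exactly. Their poses are not given: they have to be found in the camera images.
- plate_large_centre (a point): the large filter plate, sintered off-white ceramic, 84 x 46 x 12 mm, lying flat on the bench at the start; the point is its centre, 6 mm above its underside, x along the 84 mm length, y across the 46 mm width, z up. Either end and either face will do. One of the four plates may be absent
- plate_square_centre (a point): the square filter plate, sintered off-white ceramic, 60 x 50 x 12 mm, lying flat on the bench at the start; the point is its centre, 6 mm above its underside, x along the 60 mm length, y across the 50 mm width, z up. Either end and either face will do. One of the four plates may be absent
- plate_bar_centre (a point): the bar filter plate, sintered off-white ceramic, 84 x 28 x 12 mm, lying flat on the bench at the start; the point is its centre, 6 mm above its underside, x along the 84 mm length, y across the 28 mm width, z up. Either end and either face will do. One of the four plates may be absent
- plate_small_centre (a point): the small filter plate, sintered off-white ceramic, 56 x 30 x 12 mm, lying flat on the bench at the start; the point is its centre, 6 mm above its underside, x along the 56 mm length, y across the 30 mm width, z up. Either end and either face will do. One of the four plates may be absent
- rig: fixed filter holder: flat aluminium base 120 (x) x 440 (y) x 8 mm with four stations side by side, 110 mm apart along y. Origin under its centre, x away from the robot. In each a bed rises 14 mm above the base; the plate overhangs it by 8 mm at each side, where fingers fit. At the robot's end a dark back wall carries a lip that reaches 8 mm over the bed, underside 16 mm and top 20 mm above the bed
- seat_large (a point): first station from the left (+y), for the large plate: centre of the bed's top (22 mm above bench), where the middle of the plate's underside belongs; axes as the holder's. Lip's back wall at x = -43.5 mm, 5 mm high end stop at x = +43.5 mm: tuck the plate in tilted, then drop the other end. Cheeks as tall as the lip, 2 mm clear of each side, run 12 mm from the wall, then flare out for 7 mm
- seat_square (a point): second station from the left, for the square plate: centre of the bed's top (22 mm above bench), where the middle of the plate's underside belongs; axes as the holder's. Lip's back wall at x = -31.5 mm, 5 mm high end stop at x = +31.5 mm: tuck the plate in tilted, then drop the other end. Cheeks as tall as the lip, 2 mm clear of each side, run 12 mm from the wall, then flare out for 7 mm
- seat_bar (a point): third station from the left, for the bar plate: centre of the bed's top (22 mm above bench), where the middle of the plate's underside belongs; axes as the holder's. Lip's back wall at x = -43.5 mm, 5 mm high end stop at x = +43.5 mm: tuck the plate in tilted, then drop the other end. Cheeks as tall as the lip, 2 mm clear of each side, run 12 mm from the wall, then flare out for 7 mm
- seat_small (a point): fourth station, the rightmost (-y), for the small plate: centre of the bed's top (22 mm above bench), where the middle of the plate's underside belongs; axes as the holder's. Lip's back wall at x = -29.5 mm, 5 mm high end stop at x = +29.5 mm: tuck the plate in tilted, then drop the other end. Cheeks as tall as the lip, 2 mm clear of each side, run 12 mm from the wall, then flare out for 7 mm
- gauge: steel bridge gauge, 0.48 kg: feet 44 (x) x 12 (y) mm at y = -46 and +46 mm, bridge 104 mm long (y), its underside 42 and top 52 mm above the soles; a grey housing on top, the sprung foot in the middle. Origin in the middle at the soles' level, z up. Its feet go on the holder's bare base at either side of a station, gauge x along the station's x, either way round
- gauge_head (a point): point to grip the gauge by, in its grey housing, 95 mm above the soles: the housing is a block 26 mm (x) by 46 mm (y), from 64 to 114 mm above the soles, so its top is 19 mm above this point; axes as the gauge's
- gauge_tip (a point): middle of the tip of the gauge's sprung foot, on the gauge's centre line; it touches a seated plate 6 mm above the plate's centre
- gauge_foot (a joint): how far the gauge's sprung slide-foot (12 mm across) is pushed up, m: 0 hanging free, tip 2 mm above the soles' level; the gauge standing flat, it reads the height under the tip above what the feet stand on, less 2 mm: 0.024 over a plate fully home. It pushes down with 1.2 N at 0, 1.9 N at 0.024; travel 0.032
- mat: the gauge's plain grey rubber mat, 80 mm (x) by 136 mm (y), 4 mm thick, fixed; origin under its centre. The gauge starts on it, bridge along the mat's long side (y)
- master: the gauge's setting block: a steel block 36 x 36 mm, 20 mm high, in the middle of a fixed ground plate 62 (x) x 128 (y) x 6 mm; origin under the plate's centre. The gauge stands on the plate with its bridge along the plate's long side, its foot on the block: it reads 0.018 there
- beaker: glass beaker, 66 mm across, 85 mm tall, origin under its centre; a bystander
- wash_bottle: plastic wash bottle, 64 mm across, 170 mm tall, origin under its centre; a bystander
- dish: closed culture dish, 60 mm across, 14 mm tall, origin under its centre; a bystander
- vial: small amber jar, 32 mm across, 55 mm tall, origin under its centre; a bystander
- carton: small cardboard carton, 60 x 95 x 45 mm tall, origin under its centre; a bystander
- spatula: small metal lab scoop with a wooden handle, 160 mm long, lying flat; a bystander
- marker: marker pen, 110 mm long, lying flat; a bystander
There are look-alikes about, which are no part of the job. There is more than one size of the mat; the one meant has the size given above. What is shaped like the gauge but purple is not meant.

How it is judged:
By the outcome, as a careful person would: the job done as asked, in the order asked, and still so for the second after the job is handed in, with the robot touching nothing.
Of plate_large, plate_square, plate_bar, plate_small only 3 to 4 are there at a start; the rules pass over those that are not, and their reading is None.
At some moment in a run one of plate_large, plate_square, plate_bar, plate_small may be knocked a few centimetres aside while the robot is not near it.
It also fails if it takes over 210 s, if anything falls off the work surface, if the arm or the gripper's body presses on something with over 40 N, if the wrist force passes 120 N, or if a joint passes its speed limit or range.

## Working session

There is one attempt and no reset: what is moved stays moved. The work goes in short steps, Python scripts to look and compute and a tool call to move; the robot and the scene stay as the last step left them, time stands still between calls to the robot, and variables do not carry over. Pictures are saved under pics/ and viewed, and the job is handed in when it is done.

Besides the shell and the picture viewer there is one more tool, called after "Call:" by a JSON object that holds its "method" and its "body", one argument or row to a line. move_arm: Moves the arm, as the interface text tells. Its arguments: {"type":"object","properties":{"series":{"type":"array","items":{"type":"object","properties":{"x":{"type":"number"},"y":{"type":"number"},"z":{"type":"number"},"rx":{"type":"number"},"ry":{"type":"number"},"rz":{"type":"number"}}}},"jaw":{"type":"number"},"newtons":{"type":"number"}},"required":["series"]}

```bash
ls -la; mkdir -p pics; python3 - <<'E'
from cell import arm
import cv2, numpy as np
print(arm.observe())
for n in ['scene','top','wrist']:
    cv2.imwrite(f'pics/{n}0.png',arm.get_image(n)); print(n,arm.camera_params(n))
E
```

```text
total 12
drwxr-xr-x  3 agent agent 4096 Dec  7 03:22 .
drwxr-xr-x 23 root  root  4096 Dec  7 03:22 ..
drwxr-xr-x  2 agent agent 4096 Dec  7 03:22 pics
{'clock': 0.0, 'joints': array([-1.2286043 ,  0.43519044,  0.02497259,  1.57409226, -0.01158271,
        1.13399611, -0.07510523]), 'dq': array([ 3.85477181e-04, -5.10700703e-04,  5.61762704e-05,  2.42477047e-03,
        1.11206759e-04,  6.67679589e-04, -1.69621348e-03]), 'joint_efforts': array([-1.94479935e-05, -6.67868185e+01,  9.84841548e-01, -3.14463580e+01,
       -6.05696090e-02,  4.30473906e-02,  1.65662068e-04]), 'position': array([0.26876688, 0.56373004, 0.24496704]), 'ee_rot': array([-1.38838479, -0.87471146,  0.87670382]), 'force': array([0.21423641, 0.35676936, 0.69886356]), 'ft_torque': array([ 0.00642663,  0.01210966, -0.0286787 ]), 'width': 1.001929190130501}
scene {'K': array([[514.43130598,   0.        , 323.89413903],
       [  0.        , 514.43130598, 201.47235925],
       [  0.        ,   0.        ,   1.        ]]), 'k1': 0.017000871211806316, 'R': array([[ 0.20964898,  0.97777416,  0.00223649],
       [ 0.7833837
[... 386 characters left out ...]
[-0.99351108,  0.016598  , -0.1125177 ],
       [ 0.11241011, -0.00728153, -0.99363522]]), 't': array([-0.04599813,  0.54631289,  1.29183089])}
wrist {'K': array([[303.27256928,   0.        , 316.01148057],
       [  0.        , 303.27256928, 195.90538403],
       [  0.        ,   0.        ,   1.        ]]), 'k1': -0.01727818049905346, 'tool_from_camera': array([[ 9.99999966e-01,  2.23367552e-04, -1.36707212e-04,
         2.28200659e-04],
       [ 1.93182478e-04, -2.76738090e-01,  9.60945364e-01,
        -1.39945385e-01],
       [ 1.76811921e-04, -9.60945357e-01, -2.76738124e-01,
         7.51047511e-02],
       [ 0.00000000e+00,  0.00000000e+00,  0.00000000e+00,
         1.00000000e+00]])}
```

View pics/scene0.png

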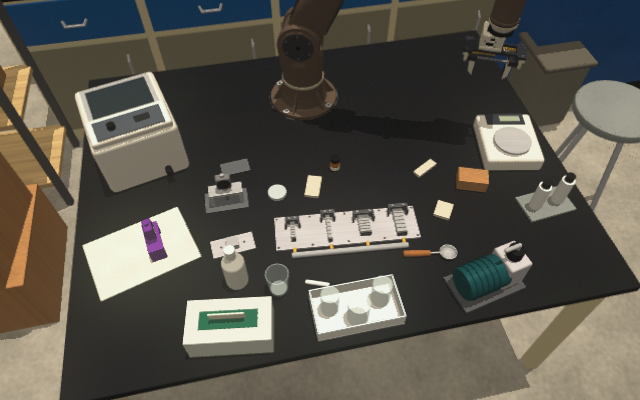

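View pics/top0.png

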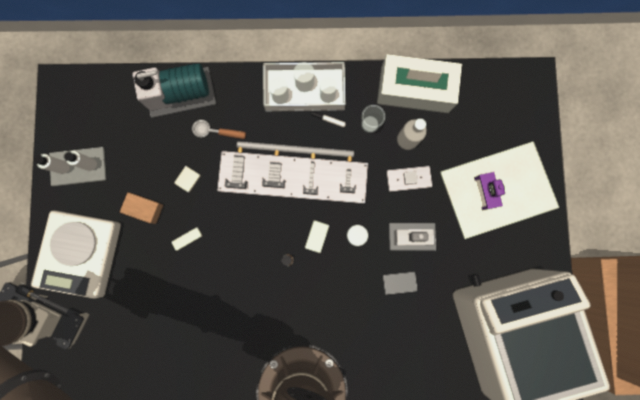

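View pics/wrist0.png

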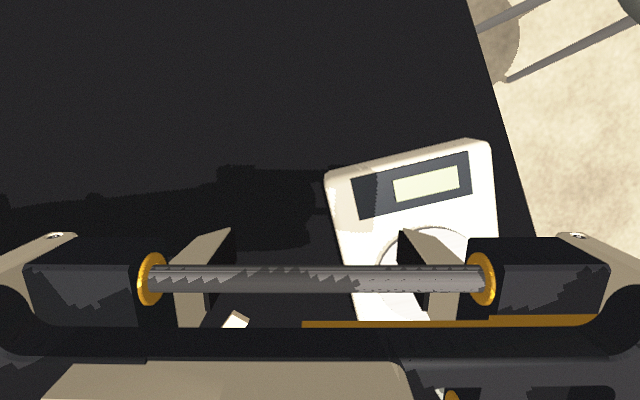

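Three plates are visible: (187,179), (187,239) and (317,236) in the top view. The rig is around (293,177), the gauge stands on its mat at (413,236), and the purple look-alike is at (490,190). I'll look closer next.

```bash
cat > h.py <<'E'
import numpy as np, cv2
from scipy.spatial.transform import Rotation as Rn
from cell import arm
def cam(n,st=None):
    c=arm.camera_params(n)
    if n=='wrist':
        st=st or arm.observe()
        T=np.eye(4);T[:3,:3]=Rn.from_rotvec(st['ee_rot']).as_matrix();T[:3,3]=st['position']
        M=np.linalg.inv(T@c['tool_from_camera'])
        return dict(K=c['K'],k1=c['k1'],R=M[:3,:3],t=M[:3,3])
    return c
def proj(c,X):
    X=np.atleast_2d(X)@c['R'].T+c['t']; s=X[:,:2]/X[:,2:]
    r2=(s**2).sum(1,keepdims=True); s=s*(1+c['k1']*r2)
    return s@np.diag(np.diag(c['K'])[:2])+c['K'][:2,2]
def rays(c,uv):
    d=(np.atleast_2d(uv).astype(float)-c['K'][:2,2])/np.diag(c['K'])[:2]; s=d.copy()
    for _ in range(8): s=d/(1+c['k1']*(s**2).sum(1,keepdims=True))
    D=np.c_[s,np.ones(len(s))]@c['R']; o=-c['R'].T@c['t']
    return o,D
def onz(c,uv,z):
    o,D=rays(c,uv); return o+D*((z-o[2])/D[:,2:])
def tri(c1,uv1,c2,uv2):
    o1,d1=rays(c1,uv1);o2,d2=rays(c2,uv2);out=[]
    for a,b in zip(d1,d2):
        A=np.c_[a,-b]; s=np.linalg.lstsq(A,o2-o1,rcond=None)[0]
        p,q=o1+a*s[0],o2+b*s[1]; out.append(np.r_[(p+q)/2,np.linalg.norm(p-q)])
    return np.array(out)
def down(yaw,tilt=0):
    """jaw axis (tool x) horizontal at angle yaw in the world, tool y down"""
    x=np.array([np.cos(yaw),np.sin(yaw),0]);y=np.array([0,0,-1.]);z=np.cross(x,y)
    return np.c_[x,y,z]
def show(st=None):
    st=st or arm.observe(); R=Rn.from_rotvec(st['ee_rot']).as_matrix()
    print('t',round(st['clock'],2),'p',np.round(st['position'],4),'x',np.round(R[:,0],3),'y',np.round(R[:,1],3),'F',np.round(st['force'],1),'T',np.round(st['ft_torque'],2),'w',round(st['width']*9.18,2)); return st
def go(p,R,n=None,st=None):
    """print rows (each same shift/turn approx) from the present pose to p,R"""
    st=st or arm.observe(); R0=Rn.from_rotvec(st['ee_rot']); 
    dv=R0.inv().apply(np.asarray(p)-st['position'])*100
    dr=(R0.inv()*Rn.from_matrix(R)).as_rotvec()
    print('total shift cm',np.round(dv,2),'turn',np.round(dr,3))
    if n is None: n=max(1,int(np.ceil(max(np.linalg.norm(dv)/6,np.linalg.norm(dr)/.18))))
    rows=[];Rc=R0
    for i in range(n):
        d=Rc.inv().apply(np.asarray(p)-st['position'])*100/n
        rows.append('{'+','.join(f'"{k}":{v:.2f}' for k,v in zip('xyz',d))+','+','.join(f'"{k}":{v:.3f}' for k,v in zip(['rx','ry','rz'],dr/n))+'}')
        Rc=Rc*Rn.from_rotvec(dr/n)
    print('\n'.join(rows))
def snap(n,name,box=None,s=2):
    st=arm.observe(); im=arm.get_image(n); cv2.imwrite(f'pics/{name}_raw.png',im)
    if box: x0,y0,x1,y1=box; im=im[y0:y1,x0:x1]
    cv2.imwrite(f'pics/{name}.png',cv2.resize(im,None,fx=s,fy=s,interpolation=cv2.INTER_CUBIC)); return cv2.imread(f'pics/{name}_raw.png'),cam(n,st)
E
python3 - <<'E'
from h import *
im=cv2.imread('pics/top0.png')
cv2.imwrite('pics/t1.png',cv2.resize(im[130:310,170:370],None,fx=4,fy=4,interpolation=2)[:,:800][:600])
cv2.imwrite('pics/t2.png',cv2.resize(im[130:310,340:520],None,fx=3,fy=3,interpolation=2))
cv2.imwrite('pics/s1.png',cv2.resize(cv2.imread('pics/scene0.png')[140:290,200:520],None,fx=2.5,fy=2.5,interpolation=2))
E
python3 - <<'E'
from h import *
im=cv2.imread('pics/top0.png'); c=cam('top')
g=cv2.cvtColor(im,cv2.COLOR_BGR2GRAY)
m=(g>120).astype(np.uint8)
cs,_=cv2.findContours(m,cv2.RETR_EXTERNAL,cv2.CHAIN_APPROX_NONE)
for k in cs:
    if 60<cv2.contourArea(k)<9000:
        (x,y),(w,h),a=cv2.minAreaRect(k)
        if not(100<y<310 and 110<x<460): continue
        z=.012
        b=onz(c,cv2.boxPoints(((x,y),(w,h),a)),z)
        e=[np.linalg.norm(b[1]-b[0]),np.linalg.norm(b[2]-b[1])]
        print(np.round((x,y),1),'pix',np.round((w,h),1),'pos',np.round(b.mean(0),4),'size mm',np.round(np.array(e)*1000,1),'dirs',np.round(np.degrees(np.arctan2(*(b[1]-b[0])[[1,0]]))))
E
```

```text
[400.  282.8] pix [18.5 31.1] pos [ 0.2983 -0.2924  0.012 ] size mm [91.  52.8] dirs -84.0
[186.2 238.5] pix [10.8 30.5] pos [0.4374 0.3304 0.012 ] size mm [87.9 32.1] dirs -61.0
[357. 235.] pix [20. 20.] pos [ 0.439 -0.171  0.012] size mm [59.  58.7] dirs -91.0
[412.5 236. ] pix [24. 45.] pos [ 0.4334 -0.3343  0.012 ] size mm [132.8  70.5] dirs -91.0
[316.6 236.2] pix [16.4 29.7] pos [ 0.4376 -0.0521  0.012 ] size mm [87.3 48.5] dirs -19.0
[138.6 207.2] pix [32.5 20.8] pos [0.5322 0.4716 0.012 ] size mm [60.7 96.9] dirs -18.0
[409.  178.3] pix [21.1 43.4] pos [ 0.6054 -0.3309  0.012 ] size mm [130.4  63.8] dirs -85.0
[186.6 178.6] pix [17.8 21.4] pos [0.6153 0.3318 0.012 ] size mm [63.2 53.8] dirs -33.0
[292.9 171.4] pix [147.9  51.1] pos [0.6324 0.0154 0.012 ] size mm [154.8 444.8] dirs -4.0
[218. 128.] pix [16. 50.] pos [0.7681 0.2397 0.012 ] size mm [150.7  49.5] dirs -91.0
[414.  129.5] pix [23. 22.] pos [ 0.7542 -0.352   0.012 ] size mm [66.7 71.2] dirs -91.0
[369.5 123.5] pix [15.6 14.1] pos [ 0.7749 -0.218   0.012 ] size mm [43.7 47.4] dirs -46.0
[333.5 120.5] pix [22.8  5.1] pos [ 0.786  -0.1092  0.012 ] size mm [15.7 69.1] dirs -19.0
```

View pics/t1.png

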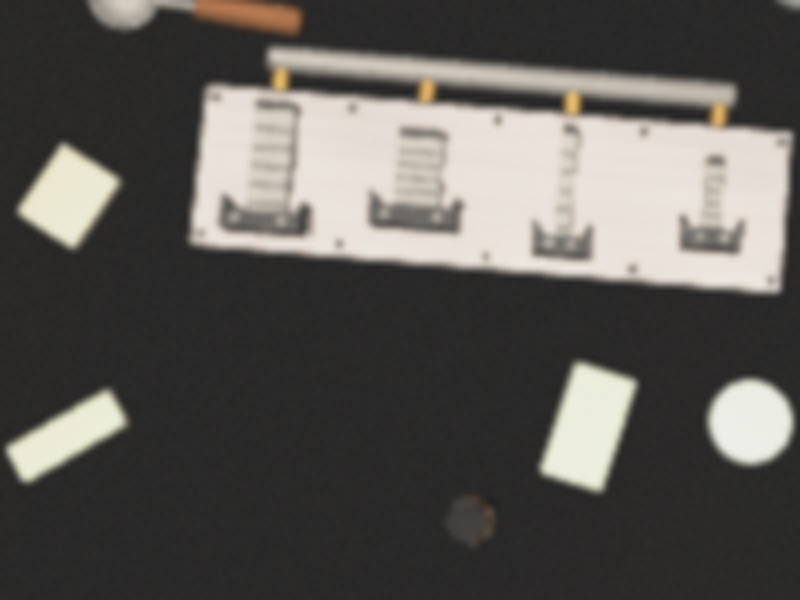

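View pics/t2.png

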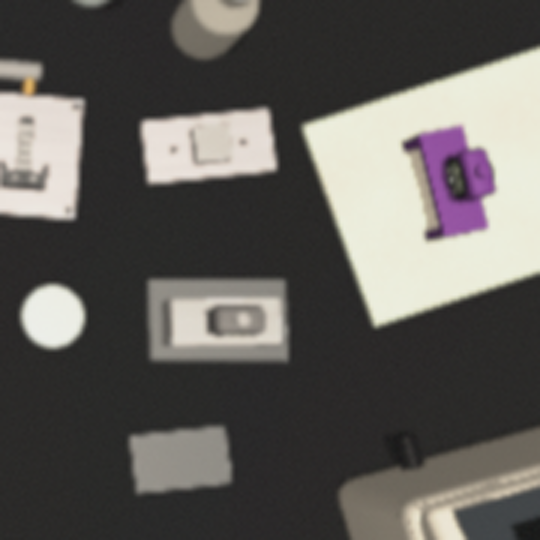

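View pics/s1.png

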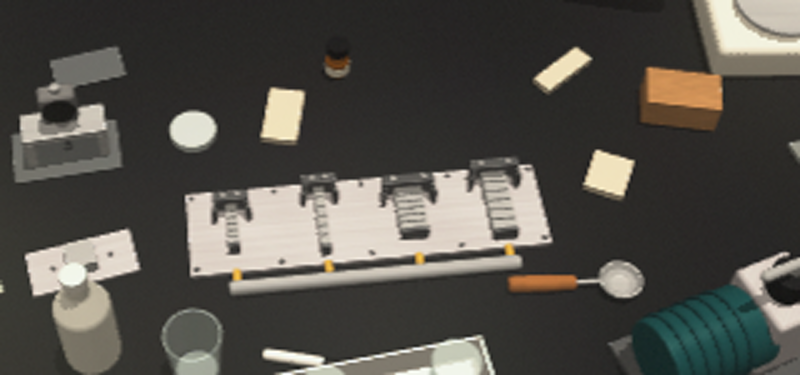

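```bash
python3 - <<'E'
from h import *
show(); R=Rn.from_rotvec(arm.observe()['ee_rot']).as_matrix(); print(R.round(3))
c=cam('top'); s=cam('scene')
# rig corners from t1 crop px/4+offset: far-left,far-right,near-right,near-left
uv=np.array([[207,86],[791,131],[779,292],[190,243]])/4.+[170,130]
P=onz(c,uv,.008); print(P.round(4)); print(P.mean(0), [np.linalg.norm(P[i]-P[(i+1)%4]) for i in range(4)])
us=np.array([[192,274],[187,194],[531,166],[550,243]])/2.5+[200,140]
# scene: far right(-y)?; order guess
print(proj(s,P).round(1), us.round(1))
E
```

```text
t 0.15 p [0.2688 0.5639 0.2452] x [ 0.43   0.903 -0.001] y [-0.    -0.001 -1.   ] F [-0.6 -0.3  0.8] T [-0.02 -0.03  0.03] w 9.17
[[ 0.43  -0.    -0.903]
 [ 0.903 -0.001  0.43 ]
 [-0.001 -1.    -0.   ]]
[[ 0.6966  0.2289  0.008 ]
 [ 0.6552 -0.2096  0.008 ]
 [ 0.5337 -0.1971  0.008 ]
 [ 0.5777  0.2408  0.008 ]]
[0.61578457 0.01574231 0.008     ] [np.float64(0.4404950745850673), np.float64(0.12214356175433937), np.float64(0.44010538824609047), np.float64(0.11950149764692485)]
[[419.2 235.5]
 [274.6 249.8]
 [272.6 216.5]
 [410.9 204.2]] [[276.8 249.6]
 [274.8 217.6]
 [412.4 206.4]
 [420.  237.2]]
```

```bash
python3 - <<'E'
from h import *
go([.58,.016,.30],down(np.radians(84.3)))
E
```

```text
total shift cm [-36.07  -5.44 -51.67] turn [-0.    -0.345 -0.001]
{"x":-3.28,"y":-0.49,"z":-4.70,"rx":-0.000,"ry":-0.031,"rz":-0.000}
{"x":-3.42,"y":-0.49,"z":-4.59,"rx":-0.000,"ry":-0.031,"rz":-0.000}
{"x":-3.57,"y":-0.50,"z":-4.48,"rx":-0.000,"ry":-0.031,"rz":-0.000}
{"x":-3.71,"y":-0.50,"z":-4.37,"rx":-0.000,"ry":-0.031,"rz":-0.000}
{"x":-3.84,"y":-0.50,"z":-4.25,"rx":-0.000,"ry":-0.031,"rz":-0.000}
{"x":-3.97,"y":-0.50,"z":-4.13,"rx":-0.000,"ry":-0.031,"rz":-0.000}
{"x":-4.10,"y":-0.50,"z":-4.00,"rx":-0.000,"ry":-0.031,"rz":-0.000}
{"x":-4.22,"y":-0.50,"z":-3.87,"rx":-0.000,"ry":-0.031,"rz":-0.000}
{"x":-4.34,"y":-0.50,"z":-3.73,"rx":-0.000,"ry":-0.031,"rz":-0.000}
{"x":-4.46,"y":-0.50,"z":-3.60,"rx":-0.000,"ry":-0.031,"rz":-0.000}
{"x":-4.57,"y":-0.50,"z":-3.45,"rx":-0.000,"ry":-0.031,"rz":-0.000}
```

Call:
{"method": "move_arm", "body": {
  "series": [
    {"x": -3.3, "y": -0.5, "z": -4.7, "ry": -0.031},
    {"x": -3.4, "y": -0.5, "z": -4.6, "ry": -0.031},
    {"x": -3.6, "y": -0.5, "z": -4.5, "ry": -0.031},
    {"x": -3.7, "y": -0.5, "z": -4.4, "ry": -0.031},
    {"x": -3.8, "y": -0.5, "z": -4.3, "ry": -0.031},
    {"x": -4, "y": -0.5, "z": -4.1, "ry": -0.031},
    {"x": -4.1, "y": -0.5, "z": -4.0, "ry": -0.031},
    {"x": -4.2, "y": -0.5, "z": -3.9, "ry": -0.031},
    {"x": -4.3, "y": -0.5, "z": -3.7, "ry": -0.031},
    {"x": -4.5, "y": -0.5, "z": -3.6, "ry": -0.031},
    {"x": -4.6, "y": -0.5, "z": -3.5, "ry": -0.031}
  ]
}}

```text
invalid input
```

```bash
python3 - <<'E'
from h import *
show()
snap('wrist','w1',(0,0,640,300),1.25); show()
go([.58,.016,.30],down(np.radians(84.3)))
E
```

```text
t 0.15 p [0.2688 0.5639 0.2452] x [ 0.43   0.903 -0.001] y [-0.    -0.001 -1.   ] F [-0.6 -0.3  0.8] T [-0.02 -0.03  0.03] w 9.17
t 0.2 p [0.2689 0.5639 0.2453] x [ 0.43   0.903 -0.001] y [-0.    -0.001 -1.   ] F [ 0.6 -0.3  0.3] T [ 0.05 -0.05 -0.01] w 9.18
total shift cm [-36.07  -5.43 -51.67] turn [-0.    -0.345 -0.001]
{"x":-3.28,"y":-0.49,"z":-4.70,"rx":-0.000,"ry":-0.031,"rz":-0.000}
{"x":-3.42,"y":-0.49,"z":-4.59,"rx":-0.000,"ry":-0.031,"rz":-0.000}
{"x":-3.57,"y":-0.49,"z":-4.48,"rx":-0.000,"ry":-0.031,"rz":-0.000}
{"x":-3.71,"y":-0.49,"z":-4.37,"rx":-0.000,"ry":-0.031,"rz":-0.000}
{"x":-3.84,"y":-0.50,"z":-4.25,"rx":-0.000,"ry":-0.031,"rz":-0.000}
{"x":-3.97,"y":-0.50,"z":-4.13,"rx":-0.000,"ry":-0.031,"rz":-0.000}
{"x":-4.10,"y":-0.50,"z":-4.00,"rx":-0.000,"ry":-0.031,"rz":-0.000}
{"x":-4.22,"y":-0.50,"z":-3.87,"rx":-0.000,"ry":-0.031,"rz":-0.000}
{"x":-4.34,"y":-0.50,"z":-3.73,"rx":-0.000,"ry":-0.031,"rz":-0.000}
{"x":-4.46,"y":-0.50,"z":-3.60,"rx":-0.000,"ry":-0.031,"rz":-0.000}
{"x":-4.57,"y":-0.50,"z":-3.45,"rx":-0.000,"ry":-0.031,"rz":-0.000}
```

View pics/w1.png

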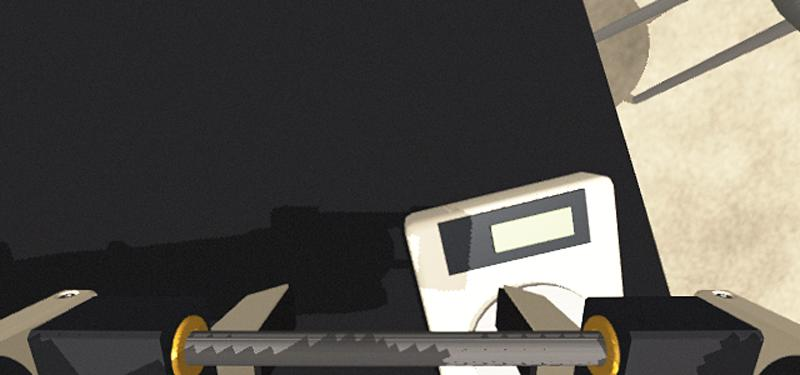

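The call was refused. I'll give all six keys.

Call:
{"method": "move_arm", "body": {
  "series": [
    {"x": -3.3, "y": -0.5, "z": -4.7, "rx": 0, "ry": -0.031, "rz": 0},
    {"x": -3.4, "y": -0.5, "z": -4.6, "rx": 0, "ry": -0.031, "rz": 0},
    {"x": -3.6, "y": -0.5, "z": -4.5, "rx": 0, "ry": -0.031, "rz": 0},
    {"x": -3.7, "y": -0.5, "z": -4.4, "rx": 0, "ry": -0.031, "rz": 0},
    {"x": -3.8, "y": -0.5, "z": -4.3, "rx": 0, "ry": -0.031, "rz": 0},
    {"x": -4.0, "y": -0.5, "z": -4.1, "rx": 0, "ry": -0.031, "rz": 0}
  ]
}}

```text
clock: 0.95
position: [0.4417, 0.2607, 0.2743]
ee_rot: [-1.314, -1.026, 1.029]
force: [0.5, 0.1, -0.2]
width: 1.004
```

Call:
{"method": "move_arm", "body": {
  "series": [
    {"x": -4.1, "y": -0.5, "z": -4.0, "rx": 0, "ry": -0.031, "rz": 0},
    {"x": -4.2, "y": -0.5, "z": -3.9, "rx": 0, "ry": -0.031, "rz": 0},
    {"x": -4.3, "y": -0.5, "z": -3.7, "rx": 0, "ry": -0.031, "rz": 0},
    {"x": -4.5, "y": -0.5, "z": -3.6, "rx": 0, "ry": -0.031, "rz": 0},
    {"x": -4.6, "y": -0.5, "z": -3.5, "rx": 0, "ry": -0.031, "rz": 0},
    {"x": 0, "y": 0, "z": 0, "rx": 0, "ry": 0, "rz": 0}
  ]
}}

```text
clock: 1.7
position: [0.5919, -0.0007, 0.3004]
ee_rot: [-1.252, -1.142, 1.145]
force: [-1.3, -0.4, -0.4]
width: 1.0
```

```bash
python3 - <<'E'
from h import *
show()
snap('wrist','w1',(0,0,640,300),1.25); show()
go([.58,.016,.30],down(np.radians(84.3)))
E
```

```text
t 1.7 p [ 0.5919 -0.0007  0.3004] x [ 0.09   0.996 -0.002] y [-0.    -0.002 -1.   ] F [-1.3 -0.4 -0.4] T [0.08 0.03 0.04] w 9.18
t 1.75 p [0.591  0.0024 0.3001] x [ 0.087  0.996 -0.001] y [-0.001 -0.001 -1.   ] F [ 0.  1. -0.] T [0.07 0.03 0.  ] w 9.19
total shift cm [1.26 0.01 1.21] turn [-0.001  0.013 -0.001]
{"x":1.26,"y":0.01,"z":1.21,"rx":-0.001,"ry":0.013,"rz":-0.001}
```

View pics/w1.png

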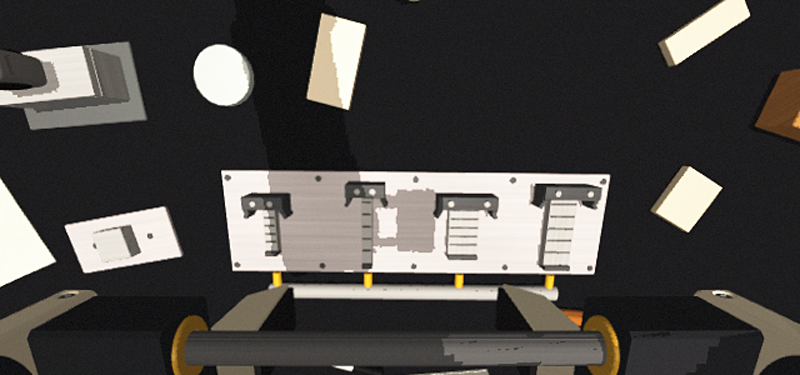

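The wrist view shows the whole rig, with base corners at about (222,171), (609,175), (594,270) and (234,271) in this crop. The plates are at (337,60), (704,30) and (687,198). I'll take a settled picture here, then one from a shifted place.

```bash
cat >> h.py <<'E'
def quadfit(im,uv,thr=None,band=4):
    """refine a rough convex quad: for each side sample perpendicular profiles, subpixel max gradient, fit lines, intersect"""
    g=cv2.GaussianBlur(cv2.cvtColor(im,cv2.COLOR_BGR2GRAY),(3,3),0).astype(np.float32); uv=np.array(uv,float); L=[]
    n=len(uv); cen=uv.mean(0)
    for i in range(n):
        a,b=uv[i],uv[(i+1)%n]; d=(b-a)/np.linalg.norm(b-a); nn=np.array([-d[1],d[0]])
        if nn@(cen-(a+b)/2)<0: nn=-nn
        pts=[]
        for f in np.linspace(.12,.88,40):
            s=np.arange(-band,band+.01,.25); q=(a+f*(b-a))+s[:,None]*nn
            pr=cv2.remap(g,q[:,0].astype(np.float32)[None],q[:,1].astype(np.float32)[None],cv2.INTER_LINEAR)[0]
            gr=np.gradient(pr); k=gr.argmax()
            if gr[k]>2: pts.append(q[k])
        pts=np.array(pts,np.float32)
        vx,vy,x0,y0=cv2.fitLine(pts,cv2.DIST_HUBER,0,.01,.01).ravel(); L.append((np.array([x0,y0]),np.array([vx,vy])))
    out=[]
    for i in range(n):
        p,d=L[i-1];q,e=L[i]; s=np.linalg.solve(np.c_[d,-e],q-p); out.append(p+d*s[0])
    return np.array(out)
E
python3 - <<'E'
from h import *
im,c=snap('wrist','w2',(0,0,640,300),1.25); np.save('c2.npy',c,allow_pickle=True); show()
uv=np.array([[222,171],[609,175],[594,270],[234,271]])/1.25
q=quadfit(im,uv); print(q.round(1),(uv).round(1))
P=onz(c,q,.008); print(P.round(4), P.mean(0).round(4),[round(np.linalg.norm(P[i]-P[(i+1)%4]),4) for i in range(4)])
print('yaw',[np.degrees(np.arctan2(-(P[1]-P[0])[0],(P[1]-P[0])[1])),np.degrees(np.arctan2(-(P[2]-P[3])[0],(P[2]-P[3])[1]))])
E
```

```text
t 1.8 p [0.5904 0.0047 0.3   ] x [0.084 0.996 0.   ] y [-0.002  0.001 -1.   ] F [-0.1  0.7  0.5] T [0.08 0.07 0.01] w 9.17
[[173.9 136.4]
 [485.3 140. ]
 [472.4 220.5]
 [183.1 217.4]] [[177.6 136.8]
 [487.2 140. ]
 [475.2 216. ]
 [187.2 216.8]]
[[ 0.5356 -0.1938  0.008 ]
 [ 0.5785  0.2442  0.008 ]
 [ 0.6992  0.2324  0.008 ]
 [ 0.6562 -0.2057  0.008 ]] [0.6174 0.0193 0.008 ] [np.float64(0.4401), np.float64(0.1212), np.float64(0.4403), np.float64(0.1212)]
yaw [np.float64(-5.596589082408557), np.float64(-5.600214595093662)]
```

Call:
{"method": "move_arm", "body": {
  "series": [
    {"x": 6.0, "y": 0, "z": 3.0, "rx": 0, "ry": 0, "rz": 0},
    {"x": 4.0, "y": 0, "z": 2.0, "rx": 0, "ry": 0.0, "rz": 0},
    {"x": 0, "y": 0, "z": 0, "rx": 0, "ry": 0, "rz": 0},
    {"x": 0, "y": 0, "z": 0, "rx": 0, "ry": 0, "rz": 0}
  ]
}}

```text
clock: 2.3
position: [0.5462, 0.113, 0.2993]
ee_rot: [-1.24, -1.151, 1.153]
force: [0.5, -0.6, 0.5]
width: 0.995
```

```bash
python3 - <<'E'
from h import *
im,c=snap('wrist','w3',(0,0,640,300),1.25); np.save('c3.npy',c,allow_pickle=True); show()
E
```

```text
t 2.35 p [0.5462 0.1132 0.2993] x [0.077 0.997 0.003] y [-0.004  0.003 -1.   ] F [ 0.4  1.  -0.7] T [ 0.04  0.02 -0.02] w 9.19
```

View pics/w3.png

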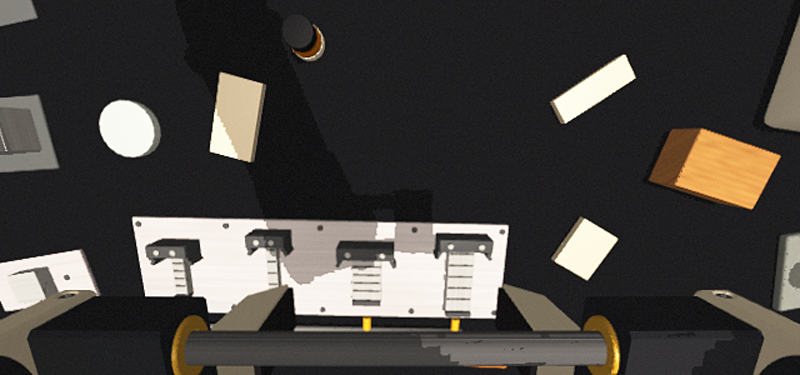

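w3 shows the near rig edge from (134,217) to (508,225), the large plate at (237,117), the bar at (593,89) and the square at (585,248).

```bash
python3 - <<'E'
from h import *
c2=np.load('c2.npy',allow_pickle=True).item();c3=np.load('c3.npy',allow_pickle=True).item()
i2=cv2.imread('pics/w2_raw.png');i3=cv2.imread('pics/w3_raw.png')
def plate(nm,img,c,uv,dim,z=.012):
    q=quadfit(img,np.array(uv)/1.25,band=3); P=onz(c,q,z); e=P-np.roll(P,1,0)
    cen=P.mean(0); L=[np.linalg.norm(x) for x in e]
    i=0 if L[0]+L[2]>L[1]+L[3] else 1
    d=e[i]/L[i]-e[(i+2)%4]/L[(i+2)%4]
    print(nm,cen.round(4),'sides',np.round(L,4),'long dir deg',round(np.degrees(np.arctan2(d[1],d[0]))%180,1)); return q
q=quadfit(i3,np.array([[134,217],[508,225],[495,319],[146,310]])/1.25)
print(q); P=onz(c3,q,.008);print(P.round(4))
q2=quadfit(i2,np.array([[174,136],[485,140],[472,220],[183,217]]))
print('tri near corners',tri(c2,q2[:2],c3,q[:2]).round(4))
# station features by hand, lips etc later
for nm,uv in dict(bar=[[551,99],[627,55],[634,76],[563,123]],square=[[552,258],[583,217],[617,239],[587,280]],large=[[219,73],[265,84],[253,161],[210,151]]).items():
    plate(nm,i3,c3,uv,None)
E
```

```text
[[104.59538 172.71736]
 [408.2481  179.26396]
 [395.22092 254.89404]
 [117.73192 248.30667]]
[[ 0.5353 -0.1944  0.008 ]
 [ 0.5792  0.2464  0.008 ]
 [ 0.6996  0.2269  0.008 ]
 [ 0.6552 -0.2059  0.008 ]]
tri near corners [[ 5.352e-01 -1.926e-01  1.030e-02  5.000e-04]
 [ 5.801e-01  2.478e-01  2.500e-03  1.100e-03]]
bar [0.4378 0.3332 0.012 ] sides [0.0286 0.0841 0.0285 0.0842] long dir deg 119.3
square [0.6161 0.3348 0.012 ] sides [0.0502 0.0605 0.0501 0.0609] long dir deg 146.5
large [ 0.438  -0.0505  0.012 ] sides [0.0839 0.0454 0.0842 0.0456] long dir deg 160.9
```

```bash
python3 - <<'E'
from h import *
go([.4378,.3332,.10],down(np.radians(29.3)))
E
```

```text
total shift cm [21.05 20.04 12.41] turn [-0.005  0.983  0.   ]
{"x":3.51,"y":3.34,"z":2.07,"rx":-0.001,"ry":0.164,"rz":0.000}
{"x":3.12,"y":3.34,"z":2.62,"rx":-0.001,"ry":0.164,"rz":0.000}
{"x":2.66,"y":3.33,"z":3.09,"rx":-0.001,"ry":0.164,"rz":0.000}
{"x":2.12,"y":3.33,"z":3.49,"rx":-0.001,"ry":0.164,"rz":0.000}
{"x":1.52,"y":3.33,"z":3.79,"rx":-0.001,"ry":0.164,"rz":0.000}
{"x":0.88,"y":3.33,"z":3.99,"rx":-0.001,"ry":0.164,"rz":0.000}
```

Call:
{"method": "move_arm", "body": {
  "series": [
    {"x": 3.5, "y": 3.3, "z": 2.1, "rx": 0, "ry": 0.164, "rz": 0},
    {"x": 3.1, "y": 3.3, "z": 2.6, "rx": 0, "ry": 0.164, "rz": 0},
    {"x": 2.7, "y": 3.3, "z": 3.1, "rx": 0, "ry": 0.164, "rz": 0},
    {"x": 2.1, "y": 3.3, "z": 3.5, "rx": 0, "ry": 0.164, "rz": 0},
    {"x": 1.5, "y": 3.3, "z": 3.8, "rx": 0, "ry": 0.164, "rz": 0},
    {"x": 0.9, "y": 3.3, "z": 4.0, "rx": 0, "ry": 0.164, "rz": 0},
    {"x": 0, "y": 0, "z": 0, "rx": 0, "ry": 0, "rz": 0}
  ],
  "jaw": 5.0,
  "newtons": 25
}}

```text
clock: 3.22
position: [0.4443, 0.3351, 0.0973]
ee_rot: [-1.539, -0.367, 0.362]
force: [-1.1, -0.9, 0.4]
width: 0.54
```

```bash
python3 - <<'E'
from h import *
im,c=snap('wrist','w4',(0,0,640,400),1.25); np.save('c4.npy',c,allow_pickle=True); show()
go([.4378,.3332,.021],down(np.radians(29.3)))
E
```

```text
t 3.27 p [0.4462 0.3334 0.0985] x [0.894 0.448 0.005] y [ 0.005  0.002 -1.   ] F [-0.1  0.1  1.3] T [-0.11 -0.02 -0.02] w 4.98
total shift cm [-0.8   7.75  0.36] turn [ 0.001 -0.047  0.005]
{"x":-0.40,"y":3.88,"z":0.18,"rx":0.001,"ry":-0.024,"rz":0.003}
{"x":-0.39,"y":3.88,"z":0.19,"rx":0.001,"ry":-0.024,"rz":0.003}
```

View pics/w4.png

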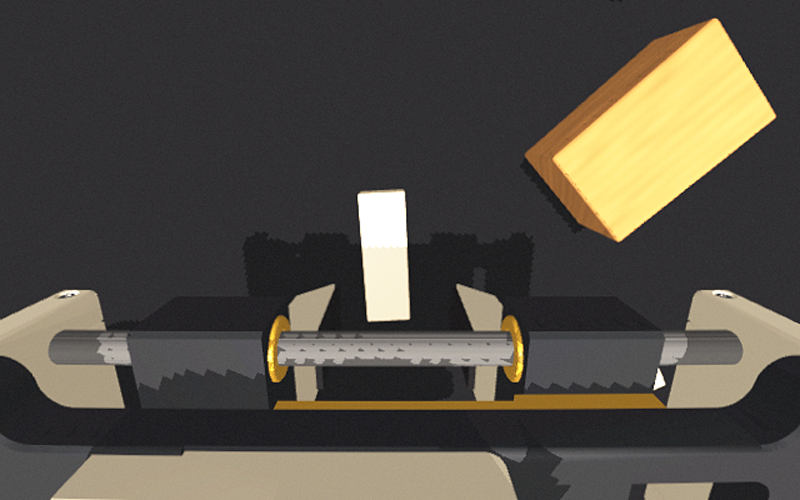

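The close view shows the bar plate at about (385,255), between the fingers. It matches the description. The look-alikes to avoid are the dish at (357,235) and the setting-block base at (409,178), both in the top view.

```bash
python3 - <<'E'
from h import *
i=cv2.imread('pics/w4_raw.png');c=np.load('c4.npy',allow_pickle=True).item()
q=quadfit(i,np.array([[358,193],[404,191],[410,319],[368,321]])/1.25,band=3);P=onz(c,q,.012);print(q.round(1),P.round(4),P.mean(0).round(4))
d=P[0]-P[3];print(np.degrees(np.arctan2(d[1],d[0])),[np.linalg.norm(P[k]-P[k-1]).round(4) for k in range(4)])
E
```

```text
[[285.2 153. ]
 [323.8 151.1]
 [327.6 255.2]
 [293.4 257.2]] [[0.4045 0.3638 0.012 ]
 [0.4295 0.3778 0.012 ]
 [0.471  0.3034 0.012 ]
 [0.4467 0.2893 0.012 ]] [0.4379 0.3336 0.012 ]
119.52703303054172 [np.float64(0.0856), np.float64(0.0287), np.float64(0.0852), np.float64(0.0281)]
```

Call:
{"method": "move_arm", "body": {
  "series": [
    {"x": -0.8, "y": 2.0, "z": 0.35, "rx": 0, "ry": -0.047, "rz": 0.005},
    {"x": 0, "y": 2.0, "z": 0, "rx": 0, "ry": 0, "rz": 0},
    {"x": 0, "y": 0, "z": 0, "rx": 0, "ry": 0, "rz": 0}
  ]
}}

```text
clock: 3.65
position: [0.4425, 0.3292, 0.0603]
ee_rot: [-1.535, -0.404, 0.396]
force: [-0.6, -0.4, 0.1]
width: 0.539
```

```bash
python3 - <<'E'
from h import *
show();go([.4378,.3332,.021],down(np.radians(29.3)))
E
```

```text
t 3.65 p [0.4425 0.3292 0.0603] x [0.873 0.488 0.005] y [ 0.006 -0.    -1.   ] F [-0.6 -0.4  0.1] T [-0.07  0.07 -0.05] w 4.95
total shift cm [-0.23  3.93  0.59] turn [ 0.003 -0.001  0.005]
{"x":-0.23,"y":3.93,"z":0.59,"rx":0.003,"ry":-0.001,"rz":0.005}
```

Call:
{"method": "move_arm", "body": {
  "series": [
    {"x": -0.2, "y": 2.0, "z": 0.6, "rx": 0.003, "ry": 0, "rz": 0.005},
    {"x": 0, "y": 1.2, "z": 0, "rx": 0, "ry": 0, "rz": 0},
    {"x": 0, "y": 0, "z": 0, "rx": 0, "ry": 0, "rz": 0},
    {"x": 0, "y": 0, "z": 0, "rx": 0, "ry": 0, "rz": 0}
  ]
}}

```text
clock: 4.15
position: [0.4406, 0.3327, 0.0288]
ee_rot: [-1.533, -0.4, 0.396]
force: [-0.2, 0.5, -0.0]
width: 0.546
```

```bash
python3 - <<'E'
from h import *
show();go([.4378,.3332,.021],down(np.radians(29.5)))
E
```

```text
t 4.15 p [0.4406 0.3327 0.0288] x [0.874 0.486 0.003] y [ 0.003  0.002 -1.   ] F [-0.2  0.5 -0. ] T [-0.14  0.   -0.03] w 5.01
total shift cm [-0.22  0.78  0.18] turn [-0.    -0.007  0.003]
{"x":-0.22,"y":0.78,"z":0.18,"rx":-0.000,"ry":-0.007,"rz":0.003}
```

Call:
{"method": "move_arm", "body": {
  "series": [
    {"x": -0.22, "y": 0.75, "z": 0.2, "rx": 0, "ry": -0.007, "rz": 0.003},
    {"x": 0, "y": 0, "z": 0, "rx": 0, "ry": 0, "rz": 0},
    {"x": 0, "y": 0, "z": 0, "rx": 0, "ry": 0, "rz": 0}
  ]
}}

```text
clock: 4.53
position: [0.4377, 0.3338, 0.0215]
ee_rot: [-1.532, -0.405, 0.404]
force: [0.1, 0.2, 0.0]
width: 0.549
```

Call:
{"method": "move_arm", "body": {
  "series": [
    {"x": 0, "y": 0, "z": 0, "rx": 0, "ry": 0, "rz": 0},
    {"x": 0, "y": 0, "z": 0, "rx": 0, "ry": 0, "rz": 0},
    {"x": 0, "y": 0, "z": 0, "rx": 0, "ry": 0, "rz": 0},
    {"x": 0, "y": 0, "z": 0, "rx": 0, "ry": 0, "rz": 0}
  ],
  "jaw": 2.0,
  "newtons": 25
}}

```text
clock: 5.03
position: [0.4379, 0.334, 0.0217]
ee_rot: [-1.532, -0.405, 0.403]
force: [-0.6, -0.5, -1.5]
width: 0.296
```

```bash
python3 - <<'E'
from h import *
snap('wrist','w5',(200,150,440,270),3);show();go([.4378,.3332,.10],down(np.radians(29.5)))
E
```

```text
t 5.08 p [0.4378 0.3339 0.0217] x [0.87  0.493 0.001] y [ 0.001  0.001 -1.   ] F [ 0.3 -0.   0. ] T [-0.09  0.03 -0.04] w 2.75
total shift cm [-0.03 -7.83 -0.06] turn [-0.001  0.001  0.001]
{"x":-0.01,"y":-3.91,"z":-0.03,"rx":-0.000,"ry":0.001,"rz":0.001}
{"x":-0.02,"y":-3.91,"z":-0.03,"rx":-0.000,"ry":0.001,"rz":0.001}
```

View pics/w5.png

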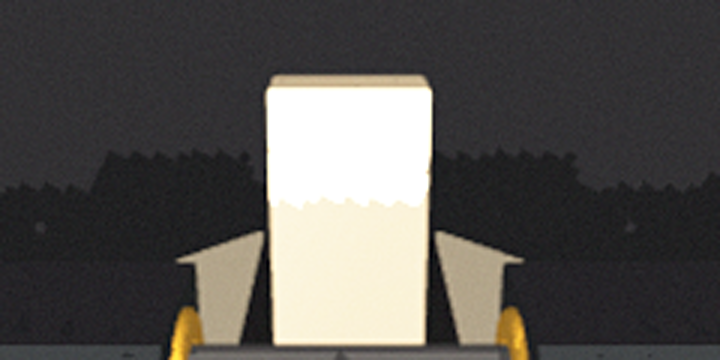

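```bash
cat >> h.py <<'E'
O=np.array([.6174,.0193,0]); YAW=np.radians(-5.6)
A=Rn.from_euler('z',YAW).as_matrix()
def rig(x,y,z): return O+A@np.array([x,y,z])
ST=dict(large=(.165,.084,.046,.0435),square=(.055,.060,.050,.0315),bar=(-.055,.084,.028,.0435),small=(-.165,.056,.030,.0295))
E
python3 - <<'E'
from h import *
c=np.load('c2.npy',allow_pickle=True).item(); i=cv2.imread('pics/w2_raw.png')
x0,y0,s=165,125,2.4
v=cv2.resize(i[y0:y0+110,x0:x0+330],None,fx=s,fy=s,interpolation=2)
def dot(P,col):
    u=(proj(c,P)[0]-[x0,y0]+.5)*s; cv2.drawMarker(v,tuple(int(round(k)) for k in u),col,cv2.MARKER_CROSS,7,1)
for n,(y,L,w,xw) in ST.items():
    for sg in (-1,1):
        h=w/2+.002
        dot(rig(-xw+.008,y+sg*h,.042),(0,0,255)) # lip edge at cheeks
        dot(rig(xw,y+sg*(w/2-.008),.027),(0,200,0)) # stop
        dot(rig(xw,y+sg*(w/2-.008),.022),(255,0,0)) # bed far corner
        dot(rig(-.06,y+sg*h,.008),(255,0,255))
cv2.imwrite('pics/ov.png',v)
E
```

```text
(no output)
```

View pics/ov.png

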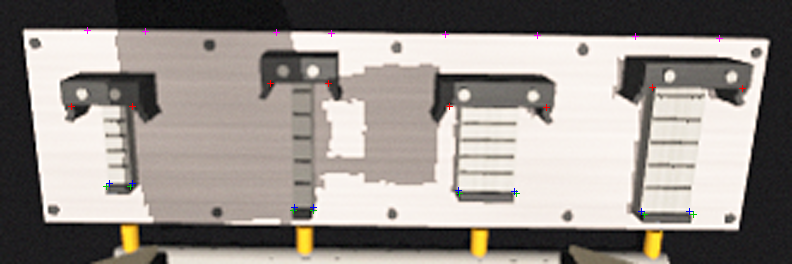

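```bash
cat >> h.py <<'E'
def toolR(th): # tool in rig station orientation, far end up by th
    s,c=np.sin(th),np.cos(th)
    return A@np.c_[[0,1,0],[s,0,-c],[-c,0,-s]]
def tcp_for(n,bx,bz,th,d,off=0.,dy=0.):
    """TCP so that near-bottom corner of the plate is at rig x=bx, z=bz; d: TCP height over underside; off: TCP offset from plate centre towards far end"""
    y,L,w,xw=ST[n]; s,c=np.sin(th),np.cos(th); l=L/2+off
    return rig(bx-(d*s-l*c), y+dy, bz+d*c+l*s)
E
python3 - <<'E'
from h import *
th=np.radians(12)
p=tcp_for('bar',-.020,.10,th,.0217); print(p)
go(p,toolR(th))
E
```

```text
[ 0.62852437 -0.03705451  0.12995809]
total shift cm [ -1.7  -10.86 -41.67] turn [-0.193 -0.954 -0.099]
{"x":-0.21,"y":-1.36,"z":-5.21,"rx":-0.024,"ry":-0.119,"rz":-0.012}
{"x":-0.82,"y":-1.24,"z":-5.18,"rx":-0.024,"ry":-0.119,"rz":-0.012}
{"x":-1.41,"y":-1.13,"z":-5.07,"rx":-0.024,"ry":-0.119,"rz":-0.012}
{"x":-2.00,"y":-1.03,"z":-4.90,"rx":-0.024,"ry":-0.119,"rz":-0.012}
{"x":-2.55,"y":-0.94,"z":-4.65,"rx":-0.024,"ry":-0.119,"rz":-0.012}
{"x":-3.08,"y":-0.87,"z":-4.33,"rx":-0.024,"ry":-0.119,"rz":-0.012}
{"x":-3.56,"y":-0.81,"z":-3.96,"rx":-0.024,"ry":-0.119,"rz":-0.012}
{"x":-4.00,"y":-0.76,"z":-3.53,"rx":-0.024,"ry":-0.119,"rz":-0.012}
```

Call:
{"method": "move_arm", "body": {
  "series": [
    {"x": 0, "y": -3.0, "z": 0, "rx": 0, "ry": 0, "rz": 0},
    {"x": 0, "y": -6.0, "z": 0, "rx": 0, "ry": 0, "rz": 0},
    {"x": -0.2, "y": -1.5, "z": -5.2, "rx": 0, "ry": -0.12, "rz": 0},
    {"x": -0.8, "y": 0, "z": -5.2, "rx": 0, "ry": -0.12, "rz": 0},
    {"x": -1.4, "y": 0, "z": -5.1, "rx": 0, "ry": -0.12, "rz": 0},
    {"x": -2, "y": 0, "z": -4.9, "rx": 0, "ry": -0.12, "rz": 0},
    {"x": -2.6, "y": 0, "z": -4.7, "rx": 0, "ry": -0.12, "rz": 0},
    {"x": -3.1, "y": 0, "z": -4.3, "rx": 0, "ry": -0.12, "rz": 0},
    {"x": -3.6, "y": 0, "z": -4, "rx": 0, "ry": -0.12, "rz": 0},
    {"x": -4, "y": 0, "z": -3.5, "rx": 0, "ry": -0.12, "rz": 0},
    {"x": 0, "y": 0, "z": 0, "rx": 0, "ry": 0, "rz": 0}
  ]
}}

```text
clock: 6.45
position: [0.6491, -0.0473, 0.1293]
ee_rot: [-1.237, -1.168, 1.166]
force: [-0.6, 0.3, -0.8]
width: 0.301
```

```bash
python3 - <<'E'
from h import *
show()
th=np.radians(12)
go(tcp_for('bar',-.020,.08,th,.0217),toolR(th))
E
```

```text
t 6.45 p [ 0.6491 -0.0473  0.1293] x [0.057 0.998 0.   ] y [ 0.002 -0.    -1.   ] F [-0.6  0.3 -0.8] T [ 0.01  0.07 -0.01] w 2.77
total shift cm [0.9  1.93 2.12] turn [-0.207  0.04   0.004]
{"x":0.45,"y":0.96,"z":1.06,"rx":-0.104,"ry":0.020,"rz":0.002}
{"x":0.43,"y":0.85,"z":1.16,"rx":-0.104,"ry":0.020,"rz":0.002}
```

Call:
{"method": "move_arm", "body": {
  "series": [
    {"x": 0.45, "y": 0.9, "z": 1.0, "rx": -0.104, "ry": 0.02, "rz": 0},
    {"x": 0.45, "y": 0.85, "z": 1.1, "rx": -0.104, "ry": 0.02, "rz": 0},
    {"x": 0, "y": 0, "z": 0, "rx": 0, "ry": 0, "rz": 0},
    {"x": 0, "y": 0, "z": 0, "rx": 0, "ry": 0, "rz": 0}
  ]
}}

```text
clock: 6.95
position: [0.6287, -0.036, 0.1096]
ee_rot: [-1.412, -1.283, 1.03]
force: [0.9, -0.7, -0.1]
width: 0.301
```

```bash
python3 - <<'E'
from h import *
im,c=snap('wrist','w6',(120,60,520,300),2);np.save('c6.npy',c,allow_pickle=True);show()
th=np.radians(12)
go(tcp_for('bar',-.020,.026,th,.0217),toolR(th))
E
```

```text
t 7.0 p [ 0.6286 -0.0359  0.1094] x [0.1   0.995 0.006] y [ 0.209 -0.015 -0.978] F [-1.1 -0.6 -1.7] T [ 0.09  0.3  -0.01] w 2.74
total shift cm [-0.14  5.22  1.12] turn [ 0.002 -0.004  0.005]
{"x":-0.14,"y":5.22,"z":1.12,"rx":0.002,"ry":-0.004,"rz":0.005}
```

View pics/w6.png

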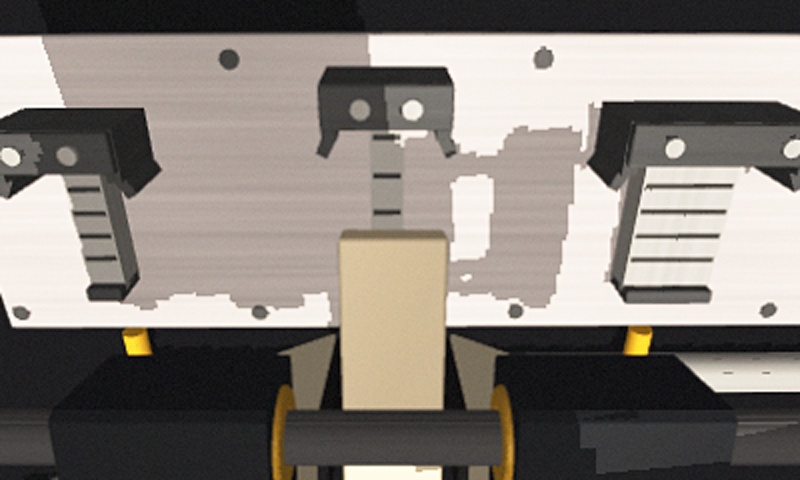

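The plate hangs in line with the third station. The bed is at about (387,195) in the crop and the lip spans (319–453, 130). I'll check the bed centre numerically.

```bash
python3 - <<'E'
from h import *
c=np.load('c6.npy',allow_pickle=True).item()
def rc(P): return (A.T@(P-O).T).T
for nm,uv,z in [('bed L/R',[[371,195],[403.5,195]],.022),('cheek outer at lip top',[[319,103],[453,103]],.042),('lip top front corners',[[321,128],[452,128]],.042),('square bed',[[637,186],[742,186]],.022),('base edge',[[300,34],[500,34]],.008),('far edge',[[200,326],[600,326]],.008)]:
    P=onz(c,np.array(uv)/2.+[120,60],z);print(nm,rc(P).round(4).tolist())
# plate near edge
st=arm.observe();R=Rn.from_rotvec(st['ee_rot']).as_matrix()
print('plate axis rig', rc(st['position'][None]).round(4))
for nm,x in [('near top edge corners pred',[-.014,.014])]:
    for k in x: print(((proj(c,st['position']+R@np.array([k,.0217-.012,.042]))-[120,60])*2).round(1), ((proj(c,st['position']+R@np.array([k,.0217,.042]))-[120,60])*2).round(1))
E
```

```text
bed L/R [[-0.0059, -0.0607, 0.022], [-0.0058, -0.0488, 0.022]]
cheek outer at lip top [[-0.0437, -0.0755, 0.042], [-0.0436, -0.0343, 0.042]]
lip top front corners [[-0.036, -0.0753, 0.042], [-0.0358, -0.0343, 0.042]]
square bed [[-0.009, 0.0363, 0.022], [-0.009, 0.0751, 0.022]]
base edge [[-0.0597, -0.0846, 0.008], [-0.0595, -0.0155, 0.008]]
far edge [[0.06, -0.1371, 0.008], [0.061, 0.0383, 0.008]]
plate axis rig [[ 0.0166 -0.0539  0.1094]]
[[335.4 231.9]] [[339.4 222.5]]
[[446.4 232. ]] [[442.6 222.5]]
```

```bash
python3 - <<'E'
from h import *
th=np.radians(12)
go(tcp_for('bar',-.020,.026,th,.0217,0,-.0004),toolR(th))
E
```

```text
total shift cm [-0.18  5.22  1.12] turn [ 0.002 -0.004  0.005]
{"x":-0.18,"y":5.22,"z":1.12,"rx":0.002,"ry":-0.004,"rz":0.005}
```

Call:
{"method": "move_arm", "body": {
  "series": [
    {"x": -0.18, "y": 2.5, "z": 0.5, "rx": 0.002, "ry": -0.004, "rz": 0.005},
    {"x": 0, "y": 2.0, "z": 0.4, "rx": 0, "ry": 0, "rz": 0},
    {"x": 0, "y": 0.3, "z": 0.1, "rx": 0, "ry": 0, "rz": 0},
    {"x": 0, "y": 0, "z": 0, "rx": 0, "ry": 0, "rz": 0}
  ]
}}

```text
clock: 7.5
position: [0.6347, -0.0375, 0.0618]
ee_rot: [-1.415, -1.284, 1.036]
force: [0.0, -0.2, 0.0]
width: 0.301
```

```bash
python3 - <<'E'
from h import *
show()
th=np.radians(12)
go(tcp_for('bar',-.020,.0245,th,.0217,0,-.0004),toolR(th))
go(tcp_for('bar',-.040,.0245,th,.0217,0,-.0004),toolR(th))
E
```

```text
t 7.5 p [ 0.6347 -0.0375  0.0618] x [0.097 0.995 0.   ] y [ 0.21  -0.02  -0.977] F [ 0.  -0.2  0. ] T [ 0.08  0.27 -0.04] w 2.76
total shift cm [-0.05  0.59  0.76] turn [0.003 0.001 0.001]
{"x":-0.05,"y":0.59,"z":0.76,"rx":0.003,"ry":0.001,"rz":0.001}
total shift cm [-0.05  0.17  2.71] turn [0.003 0.001 0.001]
{"x":-0.05,"y":0.17,"z":2.71,"rx":0.003,"ry":0.001,"rz":0.001}
```

Call:
{"method": "move_arm", "body": {
  "series": [
    {"x": -0.05, "y": 0.55, "z": 0.75, "rx": 0.003, "ry": 0, "rz": 0},
    {"x": 0, "y": -0.1, "z": 0.5, "rx": 0, "ry": 0, "rz": 0},
    {"x": 0, "y": -0.1, "z": 0.5, "rx": 0, "ry": 0, "rz": 0},
    {"x": 0, "y": 0, "z": 0, "rx": 0, "ry": 0, "rz": 0}
  ]
}}

```text
clock: 8.0
position: [0.6181, -0.0364, 0.0562]
ee_rot: [-1.414, -1.284, 1.036]
force: [0.8, -0.8, -0.7]
width: 0.3
```

```bash
python3 - <<'E'
from h import *
show()
th=np.radians(12)
go(tcp_for('bar',-.0405,.0245,th,.0217,0,-.0004),toolR(th))
E
```

```text
t 8.0 p [ 0.6181 -0.0364  0.0562] x [0.097 0.995 0.001] y [ 0.209 -0.02  -0.978] F [ 0.8 -0.8 -0.7] T [ 0.04  0.29 -0.03] w 2.75
total shift cm [-0.   -0.04  1.03] turn [0.002 0.001 0.001]
{"x":-0.00,"y":-0.04,"z":1.03,"rx":0.002,"ry":0.001,"rz":0.001}
```

Call:
{"method": "move_arm", "body": {
  "series": [
    {"x": 0, "y": -0.02, "z": 0.5, "rx": 0, "ry": 0, "rz": 0},
    {"x": 0, "y": -0.02, "z": 0.4, "rx": 0, "ry": 0, "rz": 0},
    {"x": 0, "y": 0, "z": 0, "rx": 0, "ry": 0, "rz": 0}
  ]
}}

```text
clock: 8.38
position: [0.6088, -0.0355, 0.055]
ee_rot: [-1.414, -1.284, 1.036]
force: [-0.5, 0.0, -2.1]
width: 0.301
```

```bash
python3 - <<'E'
from h import *
snap('wrist','w7',(160,100,480,300),2.5)
show()
th=np.radians(12)
go(tcp_for('bar',-.0405,.0245,th,.0217,0,-.0004),toolR(th))
th=0
go(tcp_for('bar',-.0425,.0235,th,.0217,0,-.0004),toolR(th),3)
E
```

```text
t 8.43 p [ 0.6089 -0.0355  0.055 ] x [0.097 0.995 0.001] y [ 0.21  -0.019 -0.978] F [-1.  -0.1 -1.7] T [0.   0.4  0.04] w 2.77
total shift cm [-0.01  0.03  0.09] turn [0.003 0.001 0.001]
{"x":-0.01,"y":0.03,"z":0.09,"rx":0.003,"ry":0.001,"rz":0.001}
total shift cm [-0.01  1.01 -0.05] turn [0.212 0.001 0.001]
{"x":-0.00,"y":0.34,"z":-0.02,"rx":0.071,"ry":0.000,"rz":0.000}
{"x":-0.00,"y":0.33,"z":-0.04,"rx":0.071,"ry":0.000,"rz":0.000}
{"x":-0.00,"y":0.33,"z":-0.06,"rx":0.071,"ry":0.000,"rz":0.000}
```

View pics/w7.png

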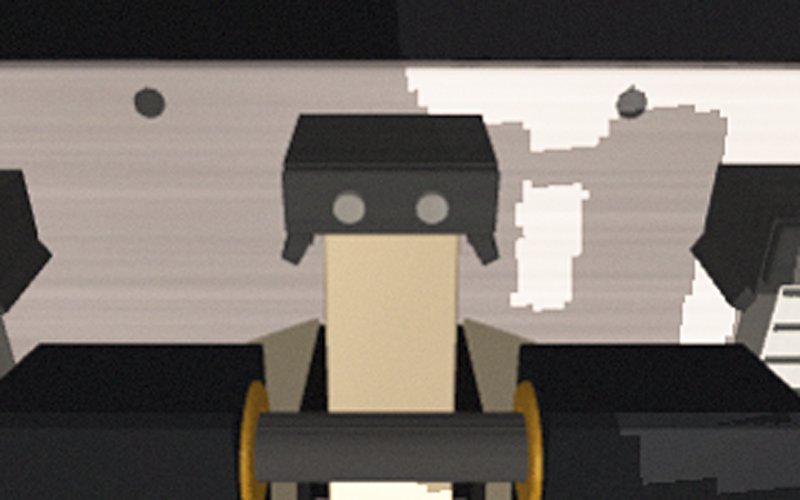

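The plate end is under the lip and centred between the cheeks, crop columns 328–456 against cheeks at 285–497. I'll lower the far end now.

Call:
{"method": "move_arm", "body": {
  "series": [
    {"x": 0, "y": 0.35, "z": 0, "rx": 0.071, "ry": 0, "rz": 0},
    {"x": 0, "y": 0.33, "z": -0.04, "rx": 0.071, "ry": 0, "rz": 0},
    {"x": 0, "y": 0.33, "z": -0.06, "rx": 0.071, "ry": 0, "rz": 0},
    {"x": 0, "y": 0, "z": 0, "rx": 0, "ry": 0, "rz": 0}
  ]
}}

```text
clock: 8.93
position: [0.6116, -0.0356, 0.045]
ee_rot: [-1.248, -1.134, 1.14]
force: [0.0, 1.0, -0.2]
width: 0.304
```

```bash
python3 - <<'E'
from h import *
show()
th=0
go(tcp_for('bar',-.0420,.022,th,.0217,0,-.0004),toolR(th),1)
E
```

```text
t 8.93 p [ 0.6116 -0.0356  0.045 ] x [0.097 0.995 0.001] y [-0.006  0.002 -1.   ] F [ 0.   1.  -0.2] T [0.   0.03 0.06] w 2.79
total shift cm [-0.02  0.13 -0.04] turn [-0.006  0.001  0.001]
{"x":-0.02,"y":0.13,"z":-0.04,"rx":-0.006,"ry":0.001,"rz":0.001}
```

Lower 1.3 mm, then release with a modest opening.

Call:
{"method": "move_arm", "body": {
  "series": [
    {"x": 0, "y": 0.12, "z": -0.03, "rx": -0.006, "ry": 0, "rz": 0},
    {"x": 0, "y": 0, "z": 0, "rx": 0, "ry": 0, "rz": 0}
  ]
}}

```text
clock: 9.18
position: [0.6114, -0.0356, 0.0438]
ee_rot: [-1.254, -1.14, 1.136]
force: [0.7, -0.1, -0.1]
width: 0.306
```

Call:
{"method": "move_arm", "body": {
  "series": [
    {"x": 0, "y": 0, "z": 0, "rx": 0, "ry": 0, "rz": 0},
    {"x": 0, "y": 0, "z": 0, "rx": 0, "ry": 0, "rz": 0},
    {"x": 0, "y": 0, "z": 0, "rx": 0, "ry": 0, "rz": 0},
    {"x": 0, "y": -2, "z": 0, "rx": 0, "ry": 0, "rz": 0},
    {"x": 0, "y": -6, "z": 0, "rx": 0, "ry": 0, "rz": 0},
    {"x": 0, "y": -4, "z": 0, "rx": 0, "ry": 0, "rz": 0},
    {"x": 0, "y": 0, "z": 0, "rx": 0, "ry": 0, "rz": 0}
  ],
  "jaw": 4.6
}}

```text
clock: 10.05
position: [0.61, -0.0355, 0.1671]
ee_rot: [-1.255, -1.14, 1.136]
force: [0.8, -0.2, 0.7]
width: 0.497
```

```bash
python3 - <<'E'
from h import *
snap('wrist','w8',(120,60,520,300),2)
show()
E
```

```text
t 10.1 p [ 0.6091 -0.0355  0.1654] x [0.096 0.995 0.001] y [ 0.     0.001 -1.   ] F [ 0.6  0.2 -0.7] T [0.07 0.02 0.02] w 4.61
```

View pics/w8.png

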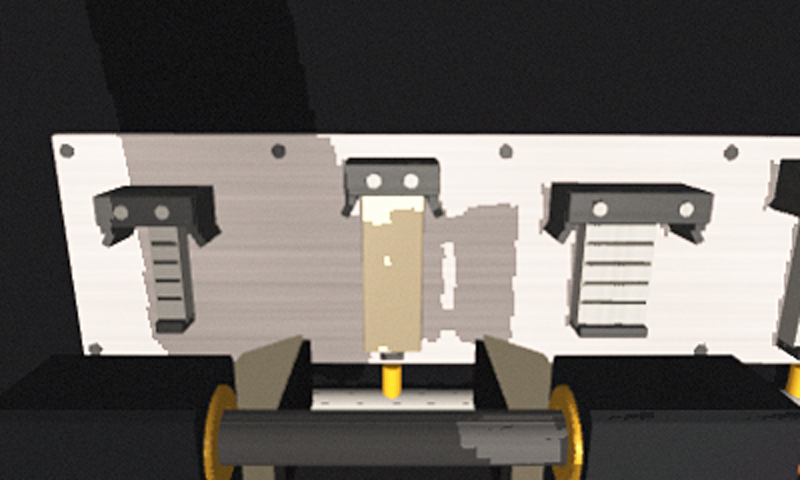

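The bar is in, with the end stop visible beyond its far end at (392,355). The large plate is next.

```bash
python3 - <<'E'
from h import *
go([.438,-.0505,.10],down(np.radians(70.9)),4)
snap('top','t3',(110,110,310,260),4)
E
```

```text
total shift cm [-3.15  6.54 16.88] turn [0.    0.237 0.001]
{"x":-0.79,"y":1.63,"z":4.22,"rx":0.000,"ry":0.059,"rz":0.000}
{"x":-1.04,"y":1.63,"z":4.17,"rx":0.000,"ry":0.059,"rz":0.000}
{"x":-1.28,"y":1.63,"z":4.10,"rx":0.000,"ry":0.059,"rz":0.000}
{"x":-1.52,"y":1.63,"z":4.02,"rx":0.000,"ry":0.059,"rz":0.000}
```

View pics/t3.png

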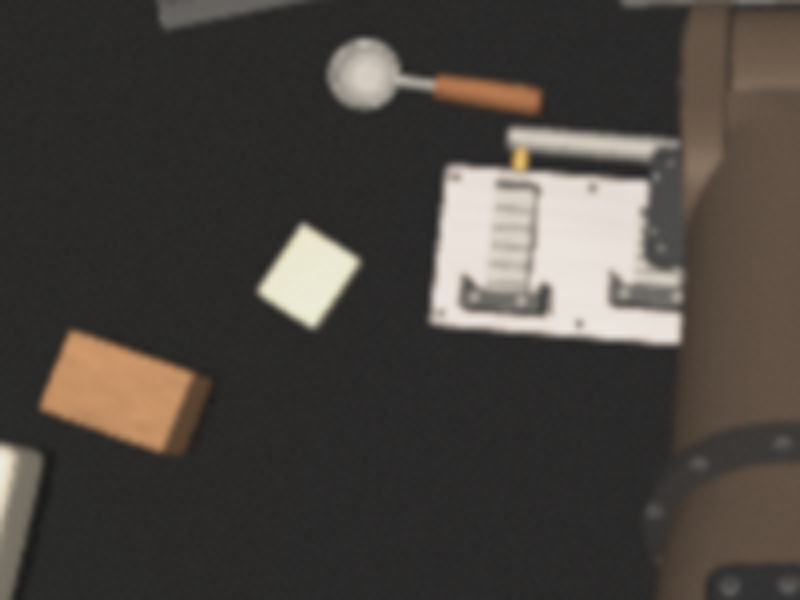

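Call:
{"method": "move_arm", "body": {
  "series": [
    {"x": -0.8, "y": 0, "z": 4.2, "rx": 0, "ry": 0.06, "rz": 0},
    {"x": -1.0, "y": 1.0, "z": 4.2, "rx": 0, "ry": 0.06, "rz": 0},
    {"x": -1.3, "y": 2.5, "z": 4.1, "rx": 0, "ry": 0.06, "rz": 0},
    {"x": -1.5, "y": 2.5, "z": 4.0, "rx": 0, "ry": 0.06, "rz": 0},
    {"x": 0, "y": 0, "z": 0, "rx": 0, "ry": 0, "rz": 0},
    {"x": 0, "y": 0, "z": 0, "rx": 0, "ry": 0, "rz": 0}
  ],
  "jaw": 6.8
}}

```text
clock: 10.9
position: [0.4263, -0.0498, 0.0959]
ee_rot: [-1.343, -0.941, 0.962]
force: [1.3, -0.5, 0.4]
width: 0.742
```

```bash
python3 - <<'E'
from h import *
snap('wrist','w9',(120,60,520,300),2)
show();go([.438,-.0505,.06],down(np.radians(70.9)),1)
E
```

```text
t 10.95 p [ 0.426  -0.0498  0.0958] x [ 0.337  0.942 -0.005] y [-0.016  0.    -1.   ] F [-0.9  0.3  0. ] T [-0.07  0.1  -0.  ] w 6.78
total shift cm [ 0.36  3.56 -1.21] turn [-0.015 -0.01  -0.005]
{"x":0.36,"y":3.56,"z":-1.21,"rx":-0.015,"ry":-0.010,"rz":-0.005}
```

View pics/w9.png

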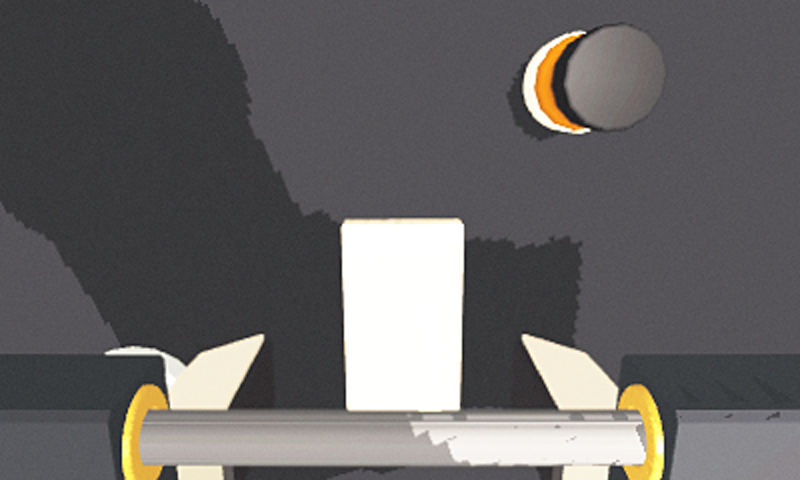

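The large plate at (402,315) sits squarely between the fingers, and the vial at (610,78) is clear.

Call:
{"method": "move_arm", "body": {
  "series": [
    {"x": 0.35, "y": 2.0, "z": -1.2, "rx": -0.015, "ry": -0.01, "rz": -0.005},
    {"x": 0, "y": 1.5, "z": 0, "rx": 0, "ry": 0, "rz": 0},
    {"x": 0, "y": 0.8, "z": 0, "rx": 0, "ry": 0, "rz": 0},
    {"x": 0, "y": 0, "z": 0, "rx": 0, "ry": 0, "rz": 0},
    {"x": 0, "y": 0, "z": 0, "rx": 0, "ry": 0, "rz": 0}
  ]
}}

```text
clock: 11.58
position: [0.4441, -0.0502, 0.0524]
ee_rot: [-1.351, -0.967, 0.959]
force: [0.2, -0.6, 1.0]
width: 0.741
```

```bash
python3 - <<'E'
from h import *
show();go([.438,-.0505,.0215],down(np.radians(70.9)),1)
E
```

```text
t 11.57 p [ 0.4441 -0.0502  0.0524] x [0.325 0.946 0.002] y [ 0.006 -0.    -1.   ] F [ 0.2 -0.6  1. ] T [ 0.08 -0.04 -0.04] w 6.8
total shift cm [-0.23  3.09  0.58] turn [0.006 0.003 0.002]
{"x":-0.23,"y":3.09,"z":0.58,"rx":0.006,"ry":0.003,"rz":0.002}
```

Call:
{"method": "move_arm", "body": {
  "series": [
    {"x": -0.2, "y": 1.2, "z": 0.58, "rx": 0.006, "ry": 0, "rz": 0.002},
    {"x": 0, "y": 1.0, "z": 0, "rx": 0, "ry": 0, "rz": 0},
    {"x": 0, "y": 0.4, "z": 0, "rx": 0, "ry": 0, "rz": 0},
    {"x": 0, "y": 0, "z": 0, "rx": 0, "ry": 0, "rz": 0}
  ]
}}

```text
clock: 12.08
position: [0.4378, -0.0501, 0.0251]
ee_rot: [-1.348, -0.962, 0.962]
force: [-0.4, 0.5, -1.4]
width: 0.747
```

```bash
python3 - <<'E'
from h import *
show();go([.438,-.0505,.0215],down(np.radians(70.9)),1)
E
```

```text
t 12.07 p [ 0.4378 -0.0501  0.0251] x [ 0.325  0.946 -0.   ] y [-0.  0. -1.] F [-0.4  0.5 -1.4] T [-0.05 -0.03 -0.02] w 6.85
total shift cm [-0.03  0.36 -0.03] turn [-0.     0.003 -0.   ]
{"x":-0.03,"y":0.36,"z":-0.03,"rx":-0.000,"ry":0.003,"rz":-0.000}
```

Call:
{"method": "move_arm", "body": {
  "series": [
    {"x": 0, "y": 0.36, "z": 0, "rx": 0, "ry": 0.003, "rz": 0},
    {"x": 0, "y": 0, "z": 0, "rx": 0, "ry": 0, "rz": 0}
  ]
}}

```text
clock: 12.32
position: [0.4381, -0.0501, 0.0214]
ee_rot: [-1.349, -0.96, 0.96]
force: [0.4, 0.2, -0.0]
width: 0.737
```

Call:
{"method": "move_arm", "body": {
  "series": [
    {"x": 0, "y": 0, "z": 0, "rx": 0, "ry": 0, "rz": 0},
    {"x": 0, "y": 0, "z": 0, "rx": 0, "ry": 0, "rz": 0},
    {"x": 0, "y": 0, "z": 0, "rx": 0, "ry": 0, "rz": 0},
    {"x": 0, "y": 0, "z": 0, "rx": 0, "ry": 0, "rz": 0}
  ],
  "jaw": 3.8,
  "newtons": 25
}}

```text
clock: 12.82
position: [0.4383, -0.0501, 0.0217]
ee_rot: [-1.349, -0.96, 0.959]
force: [0.3, 0.9, -1.2]
width: 0.496
```

```bash
python3 - <<'E'
from h import *
show();th=np.radians(12)
go(tcp_for('large',-.020,.08,th,.0215),toolR(th))
E
```

```text
t 12.82 p [ 0.4383 -0.0501  0.0217] x [0.328 0.945 0.   ] y [ 0.001  0.    -1.   ] F [ 0.3  0.9 -1.2] T [-0.07  0.04  0.  ] w 4.56
total shift cm [ 28.86  -8.79 -12.41] turn [-0.208 -0.235 -0.025]
{"x":4.81,"y":-1.46,"z":-2.07,"rx":-0.035,"ry":-0.039,"rz":-0.004}
{"x":4.73,"y":-1.37,"z":-2.30,"rx":-0.035,"ry":-0.039,"rz":-0.004}
{"x":4.64,"y":-1.27,"z":-2.53,"rx":-0.035,"ry":-0.039,"rz":-0.004}
{"x":4.54,"y":-1.16,"z":-2.76,"rx":-0.035,"ry":-0.039,"rz":-0.004}
{"x":4.43,"y":-1.04,"z":-2.97,"rx":-0.035,"ry":-0.039,"rz":-0.004}
{"x":4.32,"y":-0.91,"z":-3.18,"rx":-0.035,"ry":-0.039,"rz":-0.004}
```

Call:
{"method": "move_arm", "body": {
  "series": [
    {"x": 0, "y": -3.0, "z": 0, "rx": 0, "ry": 0, "rz": 0},
    {"x": 0, "y": -6.0, "z": 0, "rx": 0, "ry": 0, "rz": 0},
    {"x": 4.8, "y": -1, "z": -2.1, "rx": 0, "ry": -0.04, "rz": 0},
    {"x": 4.7, "y": 0, "z": -2.3, "rx": 0, "ry": -0.04, "rz": 0},
    {"x": 4.6, "y": 0, "z": -2.5, "rx": 0, "ry": -0.04, "rz": 0},
    {"x": 4.5, "y": 0, "z": -2.8, "rx": 0, "ry": -0.04, "rz": 0},
    {"x": 4.4, "y": 0, "z": -3, "rx": -0.1, "ry": -0.04, "rz": 0},
    {"x": 4.3, "y": 0, "z": -3.2, "rx": -0.1, "ry": -0.04, "rz": 0},
    {"x": 0, "y": 0, "z": 0, "rx": 0, "ry": 0, "rz": 0}
  ]
}}

```text
clock: 13.95
position: [0.6618, 0.1864, 0.1278]
ee_rot: [-1.412, -1.282, 1.051]
force: [-0.5, -0.5, -1.0]
width: 0.497
```

```bash
python3 - <<'E'
from h import *
show();th=np.radians(12)
go(tcp_for('large',-.020,.075,th,.0215),toolR(th))
E
```

```text
t 13.95 p [0.6618 0.1864 0.1278] x [ 0.09   0.996 -0.007] y [ 0.203 -0.025 -0.979] F [-0.5 -0.5 -1. ] T [0.01 0.31 0.03] w 4.56
total shift cm [-0.53  2.03  1.58] turn [-0.004  0.009 -0.006]
{"x":-0.53,"y":2.03,"z":1.58,"rx":-0.004,"ry":0.009,"rz":-0.006}
```

Call:
{"method": "move_arm", "body": {
  "series": [
    {"x": -0.5, "y": 1.0, "z": 0.8, "rx": -0.004, "ry": 0.009, "rz": -0.006},
    {"x": 0, "y": 1.0, "z": 0.7, "rx": 0, "ry": 0, "rz": 0},
    {"x": 0, "y": 0, "z": 0, "rx": 0, "ry": 0, "rz": 0},
    {"x": 0, "y": 0, "z": 0, "rx": 0, "ry": 0, "rz": 0}
  ]
}}

```text
clock: 14.45
position: [0.6491, 0.1804, 0.1035]
ee_rot: [-1.413, -1.277, 1.04]
force: [-0.1, -0.3, -1.1]
width: 0.498
```

```bash
python3 - <<'E'
from h import *
im,c=snap('wrist','w10',(120,60,520,300),2);np.save('c10.npy',c,allow_pickle=True);show()
th=np.radians(12)
go(tcp_for('large',-.020,.026,th,.0215),toolR(th))
st=arm.observe();R=Rn.from_rotvec(st['ee_rot']).as_matrix()
for k in (-.023,.023): print(((proj(c,st['position']+R@np.array([k,.0095,.042]))-[120,60])*2).round(1))
for s in (-1,1): print('bed',((proj(c,rig(0,.165+s*.015,.022))-[120,60])*2).round(1),'lip',((proj(c,rig(-.0355,.165+s*.025,.042))-[120,60])*2).round(1))
E
```

```text
t 14.5 p [0.6491 0.1803 0.1035] x [ 0.099  0.995 -0.002] y [ 0.204 -0.022 -0.979] F [ 0.8 -0.4 -0.8] T [0.04 0.29 0.03] w 4.55
total shift cm [0.17 4.69 0.9 ] turn [-0.003 -0.001 -0.002]
{"x":0.17,"y":4.69,"z":0.90,"rx":-0.003,"ry":-0.001,"rz":-0.002}
[[299.2 232.4]]
[[481.8 232.4]]
bed [[354.5 219.4]] lip [[314.7 137.9]]
bed [[437.3 219.3]] lip [[478.  137.8]]
```

View pics/w10.png

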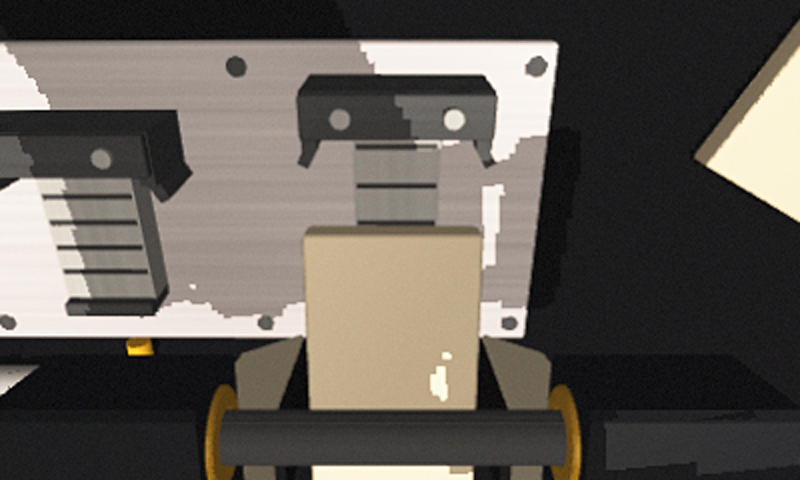

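The picture shows the large plate at columns 303–483 and the bed at 355–438, so they are aligned to about half a millimetre.

Call:
{"method": "move_arm", "body": {
  "series": [
    {"x": 0.12, "y": 2.3, "z": 0.4, "rx": -0.003, "ry": 0, "rz": -0.002},
    {"x": 0, "y": 2.0, "z": 0.4, "rx": 0, "ry": 0, "rz": 0},
    {"x": 0, "y": 0.3, "z": 0.1, "rx": 0, "ry": 0, "rz": 0},
    {"x": 0, "y": 0, "z": 0, "rx": 0, "ry": 0, "rz": 0}
  ]
}}

```text
clock: 15.0
position: [0.6523, 0.1814, 0.0584]
ee_rot: [-1.416, -1.283, 1.032]
force: [0.1, -0.3, -0.5]
width: 0.498
```

```bash
python3 - <<'E'
from h import *
show();th=np.radians(12)
go(tcp_for('large',-.020,.0245,th,.0215,0,-.0005),toolR(th))
E
```

```text
t 15.0 p [0.6523 0.1814 0.0584] x [0.1   0.995 0.002] y [ 0.211 -0.019 -0.977] F [ 0.1 -0.3 -0.5] T [0.1  0.34 0.07] w 4.58
total shift cm [-0.03  0.35  0.32] turn [ 0.004 -0.003  0.002]
{"x":-0.03,"y":0.35,"z":0.32,"rx":0.004,"ry":-0.003,"rz":0.002}
```

Call:
{"method": "move_arm", "body": {
  "series": [
    {"x": -0.03, "y": 0.3, "z": 0.3, "rx": 0.004, "ry": -0.003, "rz": 0.002},
    {"x": 0, "y": -0.1, "z": 0.5, "rx": 0, "ry": 0, "rz": 0},
    {"x": 0, "y": -0.1, "z": 0.5, "rx": 0, "ry": 0, "rz": 0},
    {"x": 0, "y": 0, "z": 0, "rx": 0, "ry": 0, "rz": 0}
  ]
}}

```text
clock: 15.5
position: [0.6399, 0.1828, 0.0567]
ee_rot: [-1.414, -1.283, 1.036]
force: [0.2, 1.0, -0.7]
width: 0.5
```

```bash
python3 - <<'E'
from h import *
show();th=np.radians(12)
go(tcp_for('large',-.0405,.0245,th,.0215,0,-.0005),toolR(th))
E
```

```text
t 15.5 p [0.6399 0.1828 0.0567] x [0.097 0.995 0.001] y [ 0.209 -0.02  -0.978] F [ 0.2  1.  -0.7] T [ 0.05  0.27 -0.  ] w 4.59
total shift cm [-0.04  0.02  1.06] turn [0.002 0.    0.001]
{"x":-0.04,"y":0.02,"z":1.06,"rx":0.002,"ry":0.000,"rz":0.001}
```

Call:
{"method": "move_arm", "body": {
  "series": [
    {"x": -0.04, "y": 0, "z": 0.5, "rx": 0.002, "ry": 0, "rz": 0},
    {"x": 0, "y": -0.02, "z": 0.45, "rx": 0, "ry": 0, "rz": 0},
    {"x": 0, "y": 0, "z": 0, "rx": 0, "ry": 0, "rz": 0}
  ]
}}

```text
clock: 15.88
position: [0.6304, 0.1834, 0.055]
ee_rot: [-1.413, -1.283, 1.037]
force: [0.0, 1.8, -3.1]
width: 0.499
```

```bash
python3 - <<'E'
from h import *
snap('wrist','w11',(160,100,480,300),2.5)
show();th=0
go(tcp_for('large',-.0422,.0233,th,.0215,0,-.0005),toolR(th),3)
E
```

```text
t 15.93 p [0.6305 0.1834 0.055 ] x [0.097 0.995 0.001] y [ 0.208 -0.019 -0.978] F [-0.5 -0.3 -2.5] T [0.12 0.37 0.04] w 4.52
total shift cm [-0.01  1.05 -0.06] turn [0.21  0.    0.001]
{"x":-0.00,"y":0.35,"z":-0.02,"rx":0.070,"ry":0.000,"rz":0.000}
{"x":-0.00,"y":0.35,"z":-0.05,"rx":0.070,"ry":0.000,"rz":0.000}
{"x":-0.00,"y":0.34,"z":-0.07,"rx":0.070,"ry":0.000,"rz":0.000}
```

View pics/w11.png

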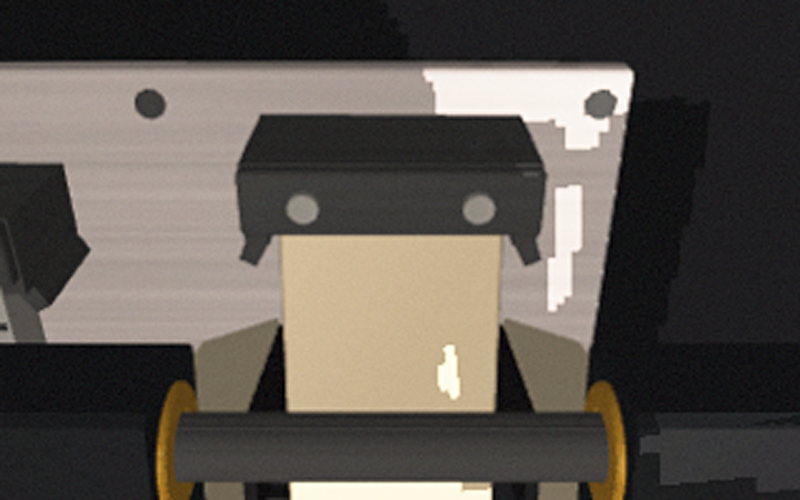

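The large plate is under its lip, crop columns 281–500 against cheeks at 240–543. Touch on the bed is about 2 N.

Call:
{"method": "move_arm", "body": {
  "series": [
    {"x": 0, "y": 0.35, "z": 0, "rx": 0.07, "ry": 0, "rz": 0},
    {"x": 0, "y": 0.35, "z": -0.05, "rx": 0.07, "ry": 0, "rz": 0},
    {"x": 0, "y": 0.34, "z": -0.07, "rx": 0.07, "ry": 0, "rz": 0},
    {"x": 0, "y": 0, "z": 0, "rx": 0, "ry": 0, "rz": 0}
  ]
}}

```text
clock: 16.42
position: [0.634, 0.1829, 0.0452]
ee_rot: [-1.25, -1.135, 1.138]
force: [0.1, -0.2, -0.9]
width: 0.497
```

```bash
python3 - <<'E'
from h import *
show();th=0
go(tcp_for('large',-.042,.022,th,.0215,0,-.0005),toolR(th),1)
E
```

```text
t 16.43 p [0.634  0.1829 0.0452] x [0.097 0.995 0.001] y [-0.004  0.002 -1.   ] F [ 0.1 -0.2 -0.9] T [-0.   -0.02  0.03] w 4.56
total shift cm [0.   0.17 0.05] turn [-0.004  0.001  0.001]
{"x":0.00,"y":0.17,"z":0.05,"rx":-0.004,"ry":0.001,"rz":0.001}
```

Call:
{"method": "move_arm", "body": {
  "series": [
    {"x": 0, "y": 0.15, "z": 0.05, "rx": -0.004, "ry": 0, "rz": 0},
    {"x": 0, "y": 0, "z": 0, "rx": 0, "ry": 0, "rz": 0}
  ]
}}

```text
clock: 16.68
position: [0.6328, 0.1834, 0.0438]
ee_rot: [-1.254, -1.14, 1.136]
force: [-0.3, -0.3, -1.8]
width: 0.495
```

Call:
{"method": "move_arm", "body": {
  "series": [
    {"x": 0, "y": 0, "z": 0, "rx": 0, "ry": 0, "rz": 0},
    {"x": 0, "y": 0, "z": 0, "rx": 0, "ry": 0, "rz": 0},
    {"x": 0, "y": 0, "z": 0, "rx": 0, "ry": 0, "rz": 0},
    {"x": 0, "y": -2, "z": 0, "rx": 0, "ry": 0, "rz": 0},
    {"x": 0, "y": -6, "z": 0, "rx": 0, "ry": 0, "rz": 0},
    {"x": 0, "y": -4, "z": 0, "rx": 0, "ry": 0, "rz": 0},
    {"x": 0, "y": 0, "z": 0, "rx": 0, "ry": 0, "rz": 0}
  ],
  "jaw": 6.2
}}

```text
clock: 17.55
position: [0.6321, 0.1843, 0.172]
ee_rot: [-1.255, -1.144, 1.134]
force: [0.2, 0.5, -0.6]
width: 0.676
```

```bash
python3 - <<'E'
from h import *
snap('wrist','w12',(120,60,520,300),2)
show();go([.6161,.3348,.10],down(np.radians(56.5)),4)
E
```

```text
t 17.6 p [0.6313 0.184  0.1704] x [0.095 0.995 0.002] y [ 0.004  0.001 -1.   ] F [-0.5 -0.4 -0.2] T [ 0.06 -0.03 -0.04] w 6.21
total shift cm [14.85  7.05  2.97] turn [0.003 0.49  0.003]
{"x":3.71,"y":1.76,"z":0.74,"rx":0.001,"ry":0.122,"rz":0.001}
{"x":3.60,"y":1.76,"z":1.19,"rx":0.001,"ry":0.122,"rz":0.001}
{"x":3.43,"y":1.76,"z":1.62,"rx":0.001,"ry":0.122,"rz":0.001}
{"x":3.20,"y":1.76,"z":2.02,"rx":0.001,"ry":0.122,"rz":0.001}
```

View pics/w12.png

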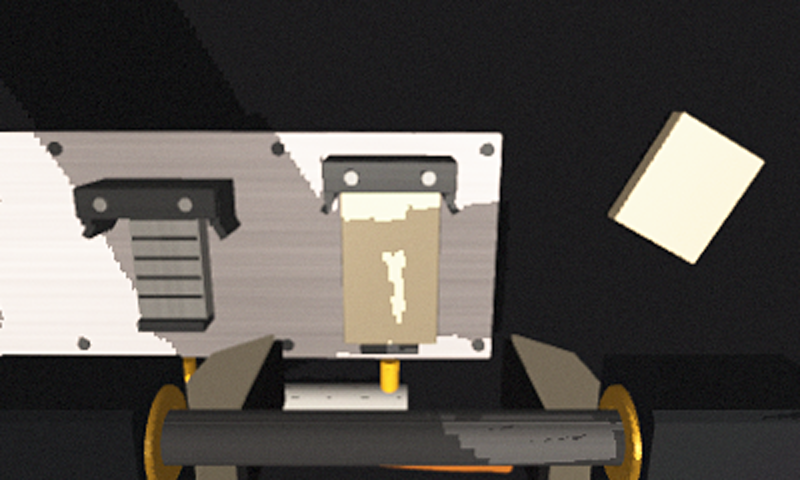

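The large plate is seated with its stop visible at (390,347). The square plate is at (690,187), and I'll re-measure it from this view.

```bash
python3 - <<'E'
from h import *
i=cv2.imread('pics/w12_raw.png');c=cam('wrist')
q=quadfit(i,np.array([[684,112],[763,161],[692,263],[612,215]])/2.+[120,60],band=2.5);P=onz(c,q,.012);print(P.mean(0).round(4))
d=P[2]-P[1];print(np.degrees(np.arctan2(d[1],d[0])),[np.linalg.norm(P[k]-P[k-1]).round(4) for k in range(4)])
E
```

```text
[0.6148 0.3334 0.012 ]
-33.3927974756755 [np.float64(0.0598), np.float64(0.0494), np.float64(0.0595), np.float64(0.0498)]
```

Call:
{"method": "move_arm", "body": {
  "series": [
    {"x": 3.7, "y": 1.0, "z": 0.3, "rx": 0, "ry": 0.12, "rz": 0},
    {"x": 3.6, "y": 1.7, "z": 0.8, "rx": 0, "ry": 0.12, "rz": 0},
    {"x": 3.4, "y": 1.8, "z": 1.2, "rx": 0, "ry": 0.12, "rz": 0},
    {"x": 3.2, "y": 1.8, "z": 1.6, "rx": 0, "ry": 0.12, "rz": 0},
    {"x": 0, "y": 0, "z": 0, "rx": 0, "ry": 0, "rz": 0},
    {"x": 0, "y": 0, "z": 0, "rx": 0, "ry": 0, "rz": 0}
  ],
  "jaw": 7.2
}}

```text
clock: 18.35
position: [0.6303, 0.3306, 0.1023]
ee_rot: [-1.435, -0.76, 0.765]
force: [0.0, -0.9, -0.5]
width: 0.791
```

```bash
python3 - <<'E'
from h import *
snap('wrist','w13',(120,60,520,300),2)
show();go([.6228,.3304,.06],down(np.radians(56.5)),1)
E
```

```text
t 18.4 p [0.6299 0.331  0.1022] x [ 0.559  0.829 -0.003] y [-0.002 -0.003 -1.   ] F [-0.3  0.2 -0.1] T [ 0.02  0.06 -0.01] w 7.19
total shift cm [-0.43  4.23  0.56] turn [-0.    -0.008 -0.003]
{"x":-0.43,"y":4.23,"z":0.56,"rx":-0.000,"ry":-0.008,"rz":-0.003}
```

View pics/w13.png

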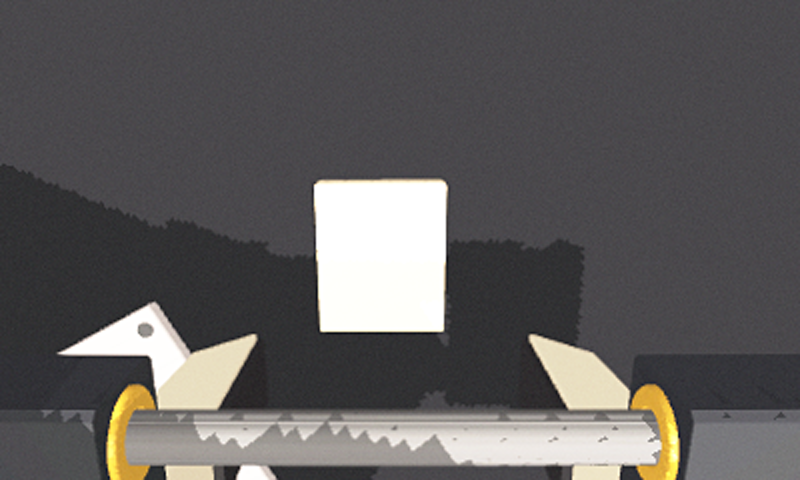

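```bash
python3 - <<'E'
from h import *
i=cv2.imread('pics/w13_raw.png');c=cam('wrist')
q=quadfit(i,np.array([[314,181],[447,181],[444,331],[320,332]])/2.+[120,60],band=2.5);P=onz(c,q,.012);print(P.mean(0).round(4))
d=P[2]-P[1];print(np.degrees(np.arctan2(d[1],d[0])),[np.linalg.norm(P[k]-P[k-1]).round(4) for k in range(4)])
z=np.array([-.834,.552,0]);t=P.mean(0)-.008*z;t[2]=.05;print(t);go(t,down(np.radians(56.5)),1)
E
```

```text
[0.6151 0.3352 0.012 ]
-33.28597526242147 [np.float64(0.062), np.float64(0.0502), np.float64(0.0618), np.float64(0.051)]
[0.62178207 0.33080257 0.05      ]
total shift cm [-0.45  5.23  0.66] turn [-0.    -0.008 -0.003]
{"x":-0.45,"y":5.23,"z":0.66,"rx":-0.000,"ry":-0.008,"rz":-0.003}
```

Call:
{"method": "move_arm", "body": {
  "series": [
    {"x": -0.4, "y": 2.5, "z": 0.6, "rx": 0, "ry": -0.008, "rz": -0.003},
    {"x": 0, "y": 2.0, "z": 0, "rx": 0, "ry": 0, "rz": 0},
    {"x": 0, "y": 0.9, "z": 0, "rx": 0, "ry": 0, "rz": 0},
    {"x": 0, "y": 0, "z": 0, "rx": 0, "ry": 0, "rz": 0}
  ]
}}

```text
clock: 18.9
position: [0.6251, 0.3273, 0.0484]
ee_rot: [-1.433, -0.768, 0.765]
force: [0.5, 0.0, 0.4]
width: 0.789
```

```bash
python3 - <<'E'
from h import *
show();go([.6219,.3306,.0215],down(np.radians(56.6)),1)
E
```

```text
t 18.9 p [0.6251 0.3273 0.0484] x [0.555 0.832 0.001] y [ 0.002 -0.    -1.   ] F [0.5 0.  0.4] T [ 0.01  0.02 -0.01] w 7.24
total shift cm [0.09 2.69 0.46] turn [ 0.002 -0.005  0.001]
{"x":0.09,"y":2.69,"z":0.46,"rx":0.002,"ry":-0.005,"rz":0.001}
```

Call:
{"method": "move_arm", "body": {
  "series": [
    {"x": 0.1, "y": 1.2, "z": 0.45, "rx": 0.002, "ry": -0.005, "rz": 0},
    {"x": 0, "y": 1.0, "z": 0, "rx": 0, "ry": 0, "rz": 0},
    {"x": 0, "y": 0.3, "z": 0, "rx": 0, "ry": 0, "rz": 0},
    {"x": 0, "y": 0, "z": 0, "rx": 0, "ry": 0, "rz": 0}
  ]
}}

```text
clock: 19.4
position: [0.6228, 0.3313, 0.0228]
ee_rot: [-1.429, -0.772, 0.768]
force: [0.1, 0.1, 0.1]
width: 0.785
```

```bash
python3 - <<'E'
from h import *
show();go([.6219,.3306,.0215],down(np.radians(56.6)),1)
E
```

```text
t 19.4 p [0.6228 0.3313 0.0228] x [0.55  0.835 0.003] y [ 0.002  0.002 -1.   ] F [0.1 0.1 0.1] T [0.   0.   0.01] w 7.2
total shift cm [-0.1   0.13  0.03] turn [0.001 0.    0.003]
{"x":-0.10,"y":0.13,"z":0.03,"rx":0.001,"ry":0.000,"rz":0.003}
```

Call:
{"method": "move_arm", "body": {
  "series": [
    {"x": -0.1, "y": 0.13, "z": 0.03, "rx": 0, "ry": 0, "rz": 0.003},
    {"x": 0, "y": 0, "z": 0, "rx": 0, "ry": 0, "rz": 0}
  ]
}}

```text
clock: 19.65
position: [0.6222, 0.3307, 0.0219]
ee_rot: [-1.431, -0.771, 0.77]
force: [-0.2, -0.1, 1.0]
width: 0.786
```

Call:
{"method": "move_arm", "body": {
  "series": [
    {"x": 0, "y": 0, "z": 0, "rx": 0, "ry": 0, "rz": 0},
    {"x": 0, "y": 0, "z": 0, "rx": 0, "ry": 0, "rz": 0},
    {"x": 0, "y": 0, "z": 0, "rx": 0, "ry": 0, "rz": 0},
    {"x": 0, "y": 0, "z": 0, "rx": 0, "ry": 0, "rz": 0}
  ],
  "jaw": 4.2,
  "newtons": 25
}}

```text
clock: 20.15
position: [0.6225, 0.3308, 0.0224]
ee_rot: [-1.431, -0.771, 0.769]
force: [0.1, 0.3, -0.5]
width: 0.544
```

```bash
python3 - <<'E'
from h import *
show();th=np.radians(12)
go(tcp_for('square',-.008,.075,th,.0215,.008),toolR(th),6)
E
```

```text
t 20.15 p [0.6225 0.3308 0.0224] x [0.55  0.835 0.001] y [ 0.002  0.    -1.   ] F [ 0.1  0.3 -0.5] T [-0.04 -0.02 -0.01] w 4.99
total shift cm [-20.26  -8.15 -16.35] turn [-0.204 -0.483 -0.05 ]
{"x":-3.38,"y":-1.36,"z":-2.73,"rx":-0.034,"ry":-0.081,"rz":-0.008}
{"x":-3.58,"y":-1.30,"z":-2.49,"rx":-0.034,"ry":-0.081,"rz":-0.008}
{"x":-3.76,"y":-1.25,"z":-2.24,"rx":-0.034,"ry":-0.081,"rz":-0.008}
{"x":-3.92,"y":-1.21,"z":-1.97,"rx":-0.034,"ry":-0.081,"rz":-0.008}
{"x":-4.05,"y":-1.18,"z":-1.69,"rx":-0.034,"ry":-0.081,"rz":-0.008}
{"x":-4.17,"y":-1.16,"z":-1.40,"rx":-0.034,"ry":-0.081,"rz":-0.008}
```

Call:
{"method": "move_arm", "body": {
  "series": [
    {"x": 0, "y": -3.0, "z": 0, "rx": 0, "ry": 0, "rz": 0},
    {"x": 0, "y": -6.0, "z": 0, "rx": 0, "ry": 0, "rz": 0},
    {"x": -3.4, "y": -1.0, "z": -2.7, "rx": 0, "ry": -0.08, "rz": 0},
    {"x": -3.6, "y": 0, "z": -2.5, "rx": 0, "ry": -0.08, "rz": 0},
    {"x": -3.8, "y": 0, "z": -2.2, "rx": 0, "ry": -0.08, "rz": 0},
    {"x": -3.9, "y": 0, "z": -2.0, "rx": 0, "ry": -0.08, "rz": 0},
    {"x": -4.0, "y": 0, "z": -1.7, "rx": -0.1, "ry": -0.08, "rz": 0},
    {"x": -4.1, "y": 0, "z": -1.2, "rx": -0.1, "ry": -0.08, "rz": 0},
    {"x": 0, "y": 0, "z": 0, "rx": 0, "ry": 0, "rz": 0}
  ]
}}

```text
clock: 21.28
position: [0.6532, 0.0633, 0.1262]
ee_rot: [-1.418, -1.28, 1.062]
force: [0.2, -0.4, -0.3]
width: 0.537
```

```bash
python3 - <<'E'
from h import *
show();th=np.radians(12)
go(tcp_for('square',-.008,.075,th,.0222,.008),toolR(th))
E
```

```text
t 21.27 p [0.6532 0.0633 0.1262] x [ 0.087  0.996 -0.019] y [ 0.202 -0.036 -0.979] F [ 0.2 -0.4 -0.3] T [ 0.1   0.28 -0.01] w 4.93
total shift cm [0.82 1.96 1.1 ] turn [-0.003  0.014 -0.016]
{"x":0.82,"y":1.96,"z":1.10,"rx":-0.003,"ry":0.014,"rz":-0.016}
```

Call:
{"method": "move_arm", "body": {
  "series": [
    {"x": 0.8, "y": 1.0, "z": 0.5, "rx": -0.003, "ry": 0.014, "rz": -0.016},
    {"x": 0, "y": 0.9, "z": 0.5, "rx": 0, "ry": 0, "rz": 0},
    {"x": 0, "y": 0, "z": 0, "rx": 0, "ry": 0, "rz": 0},
    {"x": 0, "y": 0, "z": 0, "rx": 0, "ry": 0, "rz": 0}
  ]
}}

```text
clock: 21.78
position: [0.6475, 0.0758, 0.1031]
ee_rot: [-1.409, -1.282, 1.038]
force: [0.3, 0.3, -0.3]
width: 0.542
```

```bash
python3 - <<'E'
from h import *
im,c=snap('wrist','w14',(120,60,520,300),2);show()
th=np.radians(12)
go(tcp_for('square',-.008,.026,th,.0222,.008,-.0005),toolR(th))
st=arm.observe();R=Rn.from_rotvec(st['ee_rot']).as_matrix()
for k in (-.025,.025): print(((proj(c,st['position']+R@np.array([k,.0102,.038]))-[120,60])*2).round(1))
for s in (-1,1): print('bed',((proj(c,rig(0,.055+s*.017,.022))-[120,60])*2).round(1),'lip',((proj(c,rig(-.0235,.055+s*.027,.042))-[120,60])*2).round(1))
E
```

```text
t 21.82 p [0.6474 0.0759 0.1031] x [0.096 0.995 0.003] y [ 0.205 -0.017 -0.979] F [-0.   0.3 -0.7] T [0.07 0.34 0.  ] w 4.98
total shift cm [-0.49  4.65  0.96] turn [-0.002  0.001  0.003]
{"x":-0.49,"y":4.65,"z":0.96,"rx":-0.002,"ry":0.001,"rz":0.003}
[[292.6 247.1]]
[[488.8 247.2]]
bed [[330.8 197.3]] lip [[289.3 148.9]]
bed [[426.5 197.3]] lip [[464.6 149. ]]
```

View pics/w14.png

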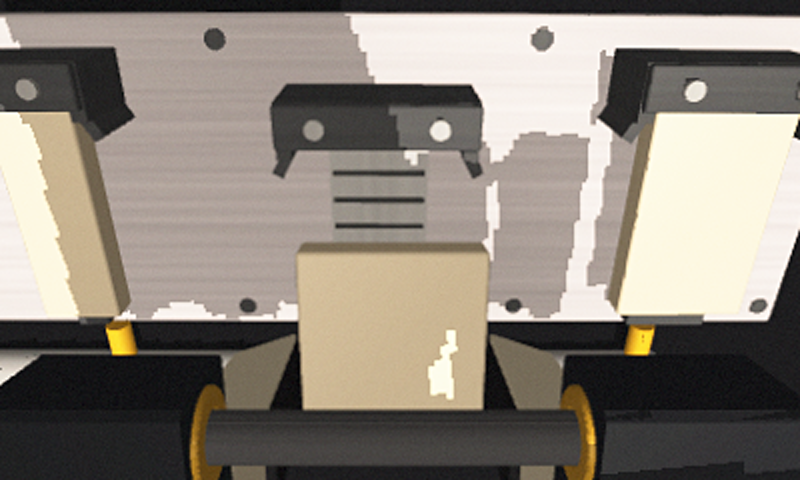

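Aligned apart from the planned 5 mm sideways shift: the plate is at 297–489 and the bed at 331–427.

Call:
{"method": "move_arm", "body": {
  "series": [
    {"x": -0.48, "y": 2.2, "z": 0.45, "rx": -0.002, "ry": 0, "rz": 0.003},
    {"x": 0, "y": 1.9, "z": 0.4, "rx": 0, "ry": 0, "rz": 0},
    {"x": 0, "y": 0.3, "z": 0.1, "rx": 0, "ry": 0, "rz": 0},
    {"x": 0, "y": 0, "z": 0, "rx": 0, "ry": 0, "rz": 0}
  ]
}}

```text
clock: 22.32
position: [0.6487, 0.0723, 0.0588]
ee_rot: [-1.414, -1.285, 1.037]
force: [-0.3, 0.0, -0.7]
width: 0.539
```

```bash
python3 - <<'E'
from h import *
show();th=np.radians(12)
go(tcp_for('square',-.008,.0245,th,.0222,.008,-.0005),toolR(th))
E
```

```text
t 22.32 p [0.6487 0.0723 0.0588] x [0.095 0.995 0.001] y [ 0.21  -0.019 -0.978] F [-0.3  0.  -0.7] T [0.05 0.29 0.01] w 4.95
total shift cm [-0.13  0.43  0.24] turn [0.003 0.002 0.001]
{"x":-0.13,"y":0.43,"z":0.24,"rx":0.003,"ry":0.002,"rz":0.001}
```

Call:
{"method": "move_arm", "body": {
  "series": [
    {"x": -0.13, "y": 0.38, "z": 0.24, "rx": 0.003, "ry": 0.002, "rz": 0},
    {"x": 0, "y": -0.1, "z": 0.5, "rx": 0, "ry": 0, "rz": 0},
    {"x": 0, "y": -0.1, "z": 0.5, "rx": 0, "ry": 0, "rz": 0},
    {"x": 0, "y": 0, "z": 0, "rx": 0, "ry": 0, "rz": 0}
  ]
}}

```text
clock: 22.82
position: [0.637, 0.0724, 0.0562]
ee_rot: [-1.413, -1.284, 1.035]
force: [-0.1, -0.3, -0.4]
width: 0.545
```

```bash
python3 - <<'E'
from h import *
show();th=np.radians(12)
go(tcp_for('square',-.0285,.0245,th,.0222,.008,-.0005),toolR(th))
E
```

```text
t 22.82 p [0.637  0.0724 0.0562] x [0.098 0.995 0.002] y [ 0.209 -0.018 -0.978] F [-0.1 -0.3 -0.4] T [0.07 0.28 0.03] w 5.0
total shift cm [-0.03 -0.01  1.04] turn [ 0.002 -0.     0.002]
{"x":-0.03,"y":-0.01,"z":1.04,"rx":0.002,"ry":-0.000,"rz":0.002}
```

Call:
{"method": "move_arm", "body": {
  "series": [
    {"x": -0.03, "y": 0, "z": 0.5, "rx": 0.002, "ry": 0, "rz": 0.002},
    {"x": 0, "y": -0.02, "z": 0.45, "rx": 0, "ry": 0, "rz": 0},
    {"x": 0, "y": 0, "z": 0, "rx": 0, "ry": 0, "rz": 0}
  ]
}}

```text
clock: 23.2
position: [0.6271, 0.0732, 0.0545]
ee_rot: [-1.413, -1.281, 1.037]
force: [-1.1, 0.5, -2.3]
width: 0.539
```

```bash
python3 - <<'E'
from h import *
snap('wrist','w15',(160,100,480,300),2.5)
show();th=0
go(tcp_for('square',-.0302,.0233,th,.0222,.008,-.0005),toolR(th),3)
E
```

```text
t 23.25 p [0.6272 0.0732 0.0545] x [0.098 0.995 0.   ] y [ 0.207 -0.02  -0.978] F [-1.1 -0.3 -1.5] T [ 0.07  0.42 -0.  ] w 4.97
total shift cm [-0.01  0.95 -0.14] turn [ 0.21 -0.    0.  ]
{"x":-0.00,"y":0.32,"z":-0.05,"rx":0.070,"ry":-0.000,"rz":0.000}
{"x":-0.00,"y":0.31,"z":-0.07,"rx":0.070,"ry":-0.000,"rz":0.000}
{"x":-0.00,"y":0.31,"z":-0.09,"rx":0.070,"ry":-0.000,"rz":0.000}
```

View pics/w15.png

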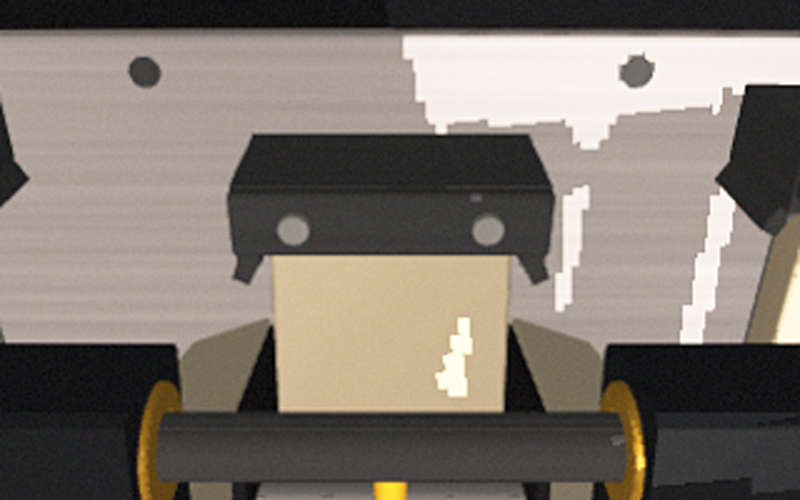

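The square plate is tucked, columns 273–509 between cheeks at 232–552.

Call:
{"method": "move_arm", "body": {
  "series": [
    {"x": 0, "y": 0.32, "z": -0.03, "rx": 0.07, "ry": 0, "rz": 0},
    {"x": 0, "y": 0.32, "z": -0.06, "rx": 0.07, "ry": 0, "rz": 0},
    {"x": 0, "y": 0.31, "z": -0.08, "rx": 0.07, "ry": 0, "rz": 0},
    {"x": 0, "y": 0, "z": 0, "rx": 0, "ry": 0, "rz": 0}
  ]
}}

```text
clock: 23.75
position: [0.6307, 0.073, 0.0454]
ee_rot: [-1.249, -1.134, 1.139]
force: [-0.7, 0.8, -0.4]
width: 0.541
```

```bash
python3 - <<'E'
from h import *
show();th=0
go(tcp_for('square',-.030,.022,th,.0222,.008,-.0005),toolR(th),1)
E
```

```text
t 23.75 p [0.6307 0.073  0.0454] x [0.097 0.995 0.001] y [-0.005  0.001 -1.   ] F [-0.7  0.8 -0.4] T [-0.02 -0.04 -0.02] w 4.97
total shift cm [-0.02  0.12 -0.  ] turn [-0.005  0.     0.001]
{"x":-0.02,"y":0.12,"z":-0.00,"rx":-0.005,"ry":0.000,"rz":0.001}
```

Call:
{"method": "move_arm", "body": {
  "series": [
    {"x": -0.02, "y": 0.12, "z": 0, "rx": -0.005, "ry": 0, "rz": 0},
    {"x": 0, "y": 0, "z": 0, "rx": 0, "ry": 0, "rz": 0}
  ]
}}

```text
clock: 24.0
position: [0.6301, 0.0731, 0.0444]
ee_rot: [-1.255, -1.139, 1.136]
force: [-1.1, 0.6, -0.9]
width: 0.538
```

Call:
{"method": "move_arm", "body": {
  "series": [
    {"x": 0, "y": 0, "z": 0, "rx": 0, "ry": 0, "rz": 0},
    {"x": 0, "y": 0, "z": 0, "rx": 0, "ry": 0, "rz": 0},
    {"x": 0, "y": 0, "z": 0, "rx": 0, "ry": 0, "rz": 0},
    {"x": 0, "y": -2, "z": 0, "rx": 0, "ry": 0, "rz": 0},
    {"x": 0, "y": -6, "z": 0, "rx": 0, "ry": 0, "rz": 0},
    {"x": 0, "y": -6, "z": 0, "rx": 0, "ry": 0, "rz": 0},
    {"x": 0, "y": -4, "z": 0, "rx": 0, "ry": 0, "rz": 0},
    {"x": 0, "y": 0, "z": 0, "rx": 0, "ry": 0, "rz": 0},
    {"x": 0, "y": 0, "z": 0, "rx": 0, "ry": 0, "rz": 0}
  ],
  "jaw": 6.5
}}

```text
clock: 25.12
position: [0.6288, 0.0734, 0.2369]
ee_rot: [-1.258, -1.144, 1.133]
force: [-0.7, 0.3, -0.9]
width: 0.704
```

```bash
python3 - <<'E'
from h import *
im,c=snap('wrist','w16',(100,60,500,300),2);np.save('c16.npy',c,allow_pickle=True)
show()
E
```

```text
t 25.18 p [0.6291 0.0735 0.2369] x [0.096 0.995 0.002] y [ 0.008  0.001 -1.   ] F [0.1 0.4 0.9] T [0.07 0.02 0.  ] w 6.48
```

View pics/w16.png

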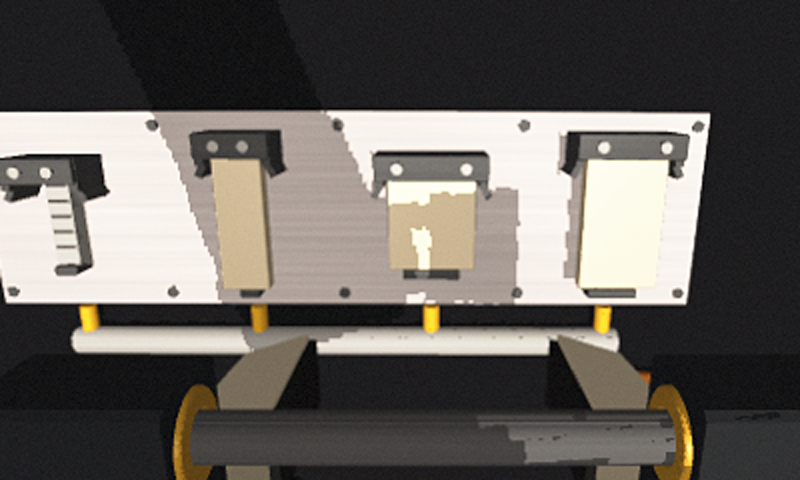

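All three plates lie flat with their stops showing at (252,292), (430,273) and (610,293), and the fourth station is empty. The gauge is next: I'll hover over it and look.

```bash
python3 - <<'E'
from h import *
go([.45,-.33,.26],down(np.radians(90)))
E
```

```text
total shift cm [-41.88  -2.51  13.91] turn [ 0.008 -0.097  0.002]
{"x":-5.23,"y":-0.31,"z":1.74,"rx":0.001,"ry":-0.012,"rz":0.000}
{"x":-5.21,"y":-0.31,"z":1.80,"rx":0.001,"ry":-0.012,"rz":0.000}
{"x":-5.19,"y":-0.31,"z":1.87,"rx":0.001,"ry":-0.012,"rz":0.000}
{"x":-5.17,"y":-0.31,"z":1.93,"rx":0.001,"ry":-0.012,"rz":0.000}
{"x":-5.15,"y":-0.30,"z":1.99,"rx":0.001,"ry":-0.012,"rz":0.000}
{"x":-5.12,"y":-0.30,"z":2.05,"rx":0.001,"ry":-0.012,"rz":0.000}
{"x":-5.10,"y":-0.30,"z":2.12,"rx":0.001,"ry":-0.012,"rz":0.000}
{"x":-5.07,"y":-0.29,"z":2.18,"rx":0.001,"ry":-0.012,"rz":0.000}
```

Call:
{"method": "move_arm", "body": {
  "series": [
    {"x": -5.2, "y": -0.3, "z": 1.7, "rx": 0, "ry": -0.012, "rz": 0},
    {"x": -5.2, "y": -0.3, "z": 1.8, "rx": 0, "ry": -0.012, "rz": 0},
    {"x": -5.2, "y": -0.3, "z": 1.9, "rx": 0, "ry": -0.012, "rz": 0},
    {"x": -5.2, "y": -0.3, "z": 1.9, "rx": 0, "ry": -0.012, "rz": 0},
    {"x": -5.2, "y": -0.3, "z": 2.0, "rx": 0, "ry": -0.012, "rz": 0},
    {"x": -5.1, "y": -0.3, "z": 2.0, "rx": 0, "ry": -0.012, "rz": 0},
    {"x": -5.1, "y": -0.3, "z": 2.1, "rx": 0, "ry": -0.012, "rz": 0},
    {"x": -5.1, "y": -0.3, "z": 2.2, "rx": 0, "ry": -0.012, "rz": 0},
    {"x": 0, "y": 0, "z": 0, "rx": 0, "ry": 0, "rz": 0},
    {"x": 0, "y": 0, "z": 0, "rx": 0, "ry": 0, "rz": 0}
  ]
}}

```text
clock: 26.42
position: [0.4404, -0.3407, 0.2482]
ee_rot: [-1.193, -1.207, 1.212]
force: [0.6, 0.0, 0.3]
width: 0.707
```

```bash
python3 - <<'E'
from h import *
im,c=snap('wrist','w17',(120,0,520,260),2);np.save('c17.npy',c,allow_pickle=True)
show()
E
```

```text
t 26.48 p [ 0.4402 -0.341   0.2482] x [-0.004  1.     0.007] y [-0.012  0.007 -1.   ] F [-0.3 -0.5 -0.2] T [0.   0.02 0.  ] w 6.5
```

View pics/w17.png

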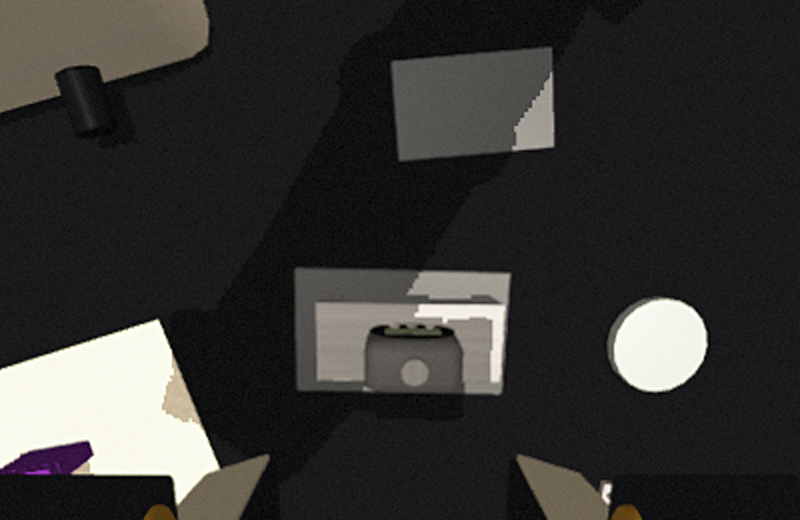

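The gauge stands on the large mat, corners (295,268), (511,273), (502,394) and (297,391). The bridge top spans (316–505, 303–381) and the housing (366–462, 330–390). The smaller mat at (473,103) and the purple item at (45,460) are the look-alikes.

```bash
python3 - <<'E'
from h import *
i=cv2.imread('pics/w17_raw.png');c=np.load('c17.npy',allow_pickle=True).item()
o=np.array([120,0])
def rep(nm,uv,z,fit=True,band=2.5):
    uv=np.array(uv)/2.+o; q=quadfit(i,uv,band=band) if fit else uv; P=onz(c,q,z); d=P[1]-P[0]+P[2]-P[3]
    print(nm,(2*(q-o)).round(0).tolist(),P.mean(0).round(4),'yaw',round(np.degrees(np.arctan2(-d[0],d[1])),1),[np.linalg.norm(P[k]-P[k-1]).round(4) for k in range(4)]); return P
P=rep('mat',[[295,268],[511,273],[502,394],[297,391]],.004)
for z in (.054,.056): rep('bridge',[[316,303],[506,304],[501,381],[316,380]],z,False)
print(onz(c,np.array([[316,303],[506,304],[501,381],[316,380]])/2.+o,.056).round(4))
for z in (.118,): print('housing',onz(c,np.array([[366,388],[462,389],[413,372],[414,326]])/2.+o,z).round(4))
v=cv2.resize(i[120:205,255:385],None,fx=6,fy=6,interpolation=2);cv2.imwrite('pics/g17.png',v)
E
```

```text
mat [[295.0, 266.0], [509.0, 272.0], [499.0, 394.0], [295.0, 389.0]] [ 0.4333 -0.3338  0.004 ] yaw -1.3 [np.float64(0.0794), np.float64(0.1339), np.float64(0.0793), np.float64(0.1344)]
bridge [[316.0, 303.0], [506.0, 304.0], [501.0, 381.0], [316.0, 380.0]] [ 0.4307 -0.3289  0.054 ] yaw -0.1 [np.float64(0.0438), np.float64(0.1048), np.float64(0.0439), np.float64(0.1055)]
bridge [[316.0, 303.0], [506.0, 304.0], [501.0, 381.0], [316.0, 380.0]] [ 0.4303 -0.329   0.056 ] yaw -0.1 [np.float64(0.0435), np.float64(0.1042), np.float64(0.0436), np.float64(0.1049)]
[[ 0.4085 -0.3806  0.056 ]
 [ 0.4086 -0.2765  0.056 ]
 [ 0.4523 -0.277   0.056 ]
 [ 0.4519 -0.3819  0.056 ]]
housing [[ 0.4399 -0.3514  0.118 ]
 [ 0.4403 -0.3069  0.118 ]
 [ 0.4322 -0.3297  0.118 ]
 [ 0.4109 -0.3296  0.118 ]]
```

View pics/g17.png

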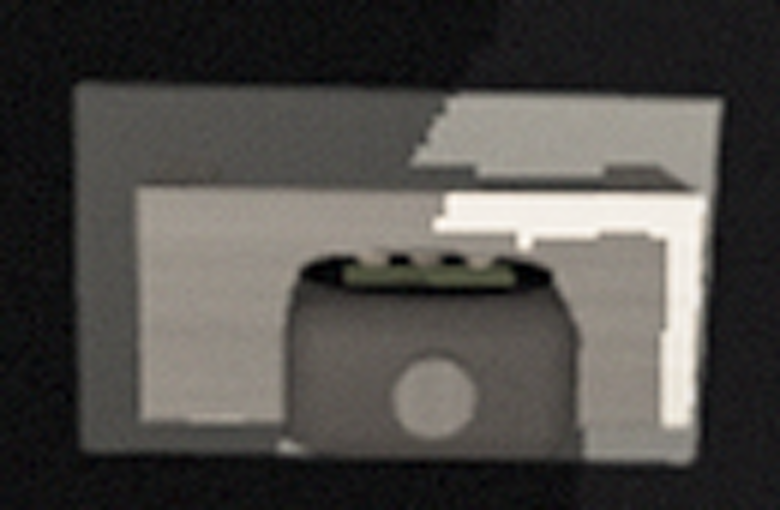

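```bash
python3 - <<'E'
from h import *
go([.4297,-.3292,.17],down(np.radians(90)),2)
E
```

```text
total shift cm [1.13 7.84 0.95] turn [-0.012  0.004  0.007]
{"x":0.56,"y":3.92,"z":0.48,"rx":-0.006,"ry":0.002,"rz":0.003}
{"x":0.58,"y":3.92,"z":0.50,"rx":-0.006,"ry":0.002,"rz":0.003}
```

Call:
{"method": "move_arm", "body": {
  "series": [
    {"x": 0.55, "y": 3.8, "z": 0.4, "rx": -0.012, "ry": 0.004, "rz": 0.007},
    {"x": 0.55, "y": 3.8, "z": 0.4, "rx": 0, "ry": 0, "rz": 0},
    {"x": 0, "y": 0, "z": 0, "rx": 0, "ry": 0, "rz": 0},
    {"x": 0, "y": 0, "z": 0, "rx": 0, "ry": 0, "rz": 0}
  ]
}}

```text
clock: 26.98
position: [0.4351, -0.3251, 0.1714]
ee_rot: [-1.206, -1.217, 1.214]
force: [0.2, -0.9, 1.8]
width: 0.71
```

```bash
python3 - <<'E'
from h import *
im,c=snap('wrist','w18',(200,100,440,280),3.3);np.save('c18.npy',c,allow_pickle=True)
show()
E
```

```text
t 27.02 p [ 0.4351 -0.3249  0.1713] x [-0.008  1.     0.001] y [ 0.002  0.001 -1.   ] F [-0.9  0.1 -0.1] T [0.03 0.03 0.01] w 6.51
```

View pics/w18.png

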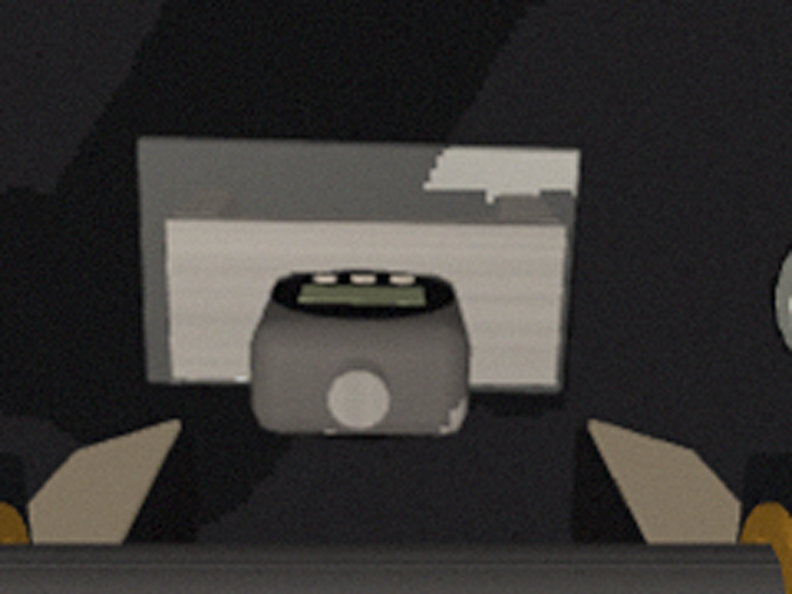

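```bash
python3 - <<'E'
from h import *
c1=np.load('c17.npy',allow_pickle=True).item();c=np.load('c18.npy',allow_pickle=True).item()
f=lambda u:np.array(u)/3.3+[200,100]
g=lambda u:np.array(u)/6.+[255,120]
n18=f([[358,399],[166,219],[567,224],[560,389],[171,380],[138,138],[580,150]])
n17=g([[434,398],[138,186],[706,190],[690,428],[142,422],[75,84],[722,98]])
for nm,r in zip(['button','br','br','br','br','mat','mat'],tri(c1,n17,c,n18)): print(nm,r.round(4))
P=onz(c,n18[1:5],.056);print(P.round(4),P.mean(0).round(4)); d=P[1]-P[0]+P[2]-P[3];print('yaw',np.degrees(np.arctan2(-d[0],d[1])))
print('housing top',onz(c,f([[258,420],[466,420],[358,433],[358,315]]),.118).round(4))
go([.4297,-.3292,.14],down(np.radians(90)),1)
E
```

```text
button [ 4.304e-01 -3.295e-01  1.268e-01  2.000e-04]
br [ 4.076e-01 -3.803e-01  5.870e-02  1.000e-04]
br [ 4.076e-01 -2.781e-01  6.160e-02  3.000e-04]
br [ 0.4516 -0.2782  0.0624  0.0011]
br [ 0.4514 -0.381   0.059   0.0005]
mat [ 3.93e-01 -3.99e-01  5.60e-03  2.00e-04]
mat [ 3.953e-01 -2.650e-01  6.200e-03  3.000e-04]
[[ 0.4081 -0.3809  0.056 ]
 [ 0.4086 -0.2772  0.056 ]
 [ 0.454  -0.2764  0.056 ]
 [ 0.4523 -0.3818  0.056 ]] [ 0.4308 -0.3291  0.056 ]
yaw -0.5972465841063984
housing top [[ 0.4385 -0.3505  0.118 ]
 [ 0.4381 -0.3074  0.118 ]
 [ 0.4412 -0.3298  0.118 ]
 [ 0.4157 -0.3298  0.118 ]]
total shift cm [-0.43  3.13  0.55] turn [0.002 0.008 0.001]
{"x":-0.43,"y":3.13,"z":0.55,"rx":0.002,"ry":0.008,"rz":0.001}
```

Heights agree with the text within noise: bridge 59–62 mm (text 56), mat about 6 mm, button about 127 mm. The gauge centre is (0.4305, −0.3293).

Call:
{"method": "move_arm", "body": {
  "series": [
    {"x": -0.43, "y": 1.5, "z": 0.5, "rx": 0.002, "ry": 0.006, "rz": 0},
    {"x": 0, "y": 1.5, "z": 0, "rx": 0, "ry": 0, "rz": 0},
    {"x": 0, "y": 0, "z": 0, "rx": 0, "ry": 0, "rz": 0},
    {"x": 0, "y": 0, "z": 0, "rx": 0, "ry": 0, "rz": 0}
  ]
}}

```text
clock: 27.52
position: [0.431, -0.3306, 0.1411]
ee_rot: [-1.211, -1.212, 1.21]
force: [-0.6, 0.2, -0.4]
width: 0.706
```

```bash
python3 - <<'E'
from h import *
show();go([.4303,-.3295,.0990],down(np.radians(89.7)),1)
E
```

```text
t 27.52 p [ 0.431  -0.3306  0.1411] x [-0.002  1.    -0.001] y [ 0.002 -0.001 -1.   ] F [-0.6  0.2 -0.4] T [0.01 0.01 0.02] w 6.48
total shift cm [0.12 4.21 0.09] turn [ 0.002  0.007 -0.001]
{"x":0.12,"y":4.21,"z":0.09,"rx":0.002,"ry":0.007,"rz":-0.001}
```

Call:
{"method": "move_arm", "body": {
  "series": [
    {"x": 0.12, "y": 2.0, "z": 0.05, "rx": 0.002, "ry": 0.004, "rz": 0},
    {"x": 0, "y": 1.7, "z": 0, "rx": 0, "ry": 0, "rz": 0},
    {"x": 0, "y": 0.4, "z": 0, "rx": 0, "ry": 0, "rz": 0},
    {"x": 0, "y": 0, "z": 0, "rx": 0, "ry": 0, "rz": 0}
  ]
}}

```text
clock: 28.02
position: [0.4318, -0.3303, 0.1008]
ee_rot: [-1.215, -1.208, 1.208]
force: [0.4, -0.1, 0.1]
width: 0.706
```

```bash
python3 - <<'E'
from h import *
show();go([.4303,-.3295,.0990],down(np.radians(89.7)),1)
E
```

```text
t 28.02 p [ 0.4318 -0.3303  0.1008] x [ 0.003  1.    -0.003] y [ 0.003 -0.003 -1.   ] F [ 0.4 -0.1  0.1] T [ 0.04 -0.02  0.01] w 6.48
total shift cm [0.08 0.18 0.15] turn [ 0.003  0.002 -0.003]
{"x":0.08,"y":0.18,"z":0.15,"rx":0.003,"ry":0.002,"rz":-0.003}
```

Call:
{"method": "move_arm", "body": {
  "series": [
    {"x": 0.08, "y": 0.18, "z": 0.14, "rx": 0.003, "ry": 0.002, "rz": -0.003},
    {"x": 0, "y": 0, "z": 0, "rx": 0, "ry": 0, "rz": 0},
    {"x": 0, "y": 0, "z": 0, "rx": 0, "ry": 0, "rz": 0}
  ]
}}

```text
clock: 28.4
position: [0.4311, -0.3299, 0.1004]
ee_rot: [-1.213, -1.207, 1.205]
force: [0.7, 0.1, -0.4]
width: 0.711
```

Call:
{"method": "move_arm", "body": {
  "series": [
    {"x": 0, "y": 0, "z": 0, "rx": 0, "ry": 0, "rz": 0},
    {"x": 0, "y": 0, "z": 0, "rx": 0, "ry": 0, "rz": 0},
    {"x": 0, "y": 0, "z": 0, "rx": 0, "ry": 0, "rz": 0},
    {"x": 0, "y": 0, "z": 0, "rx": 0, "ry": 0, "rz": 0}
  ],
  "jaw": 3.8,
  "newtons": 30
}}

```text
clock: 28.9
position: [0.4313, -0.3301, 0.1007]
ee_rot: [-1.214, -1.207, 1.205]
force: [0.6, -0.9, 0.6]
width: 0.505
```

```bash
python3 - <<'E'
from h import *
show()
E
```

```text
t 28.9 p [ 0.4313 -0.3301  0.1007] x [ 0.005  1.    -0.001] y [ 0.002 -0.001 -1.   ] F [ 0.6 -0.9  0.6] T [ 0.13 -0.01  0.04] w 4.64
```

```bash
python3 - <<'E'
from h import *
c2=np.load('c2.npy',allow_pickle=True).item(); i2=cv2.imread('pics/w2_raw.png')
cv2.imwrite('pics/m2.png',cv2.resize(i2[150:235,30:170],None,fx=5.5,fy=5.5,interpolation=2))
cv2.imwrite('pics/mt.png',cv2.resize(cv2.imread('pics/top0.png')[100:205,340:460],None,fx=5.5,fy=5.5,interpolation=2))
E
```

```text
(no output)
```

View pics/m2.png

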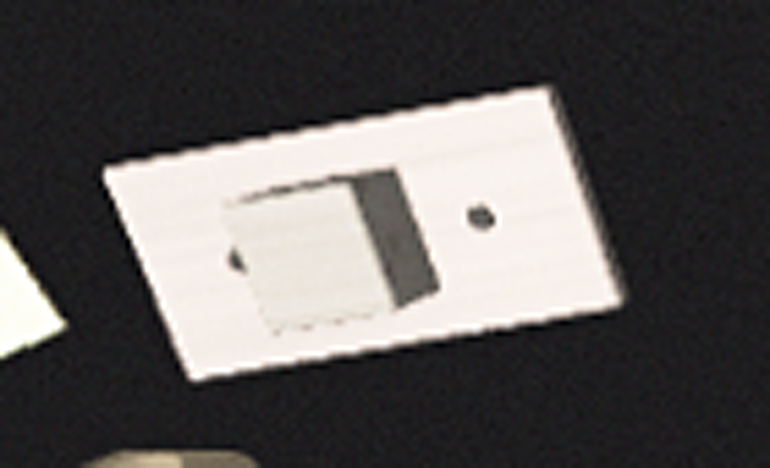

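View pics/mt.png

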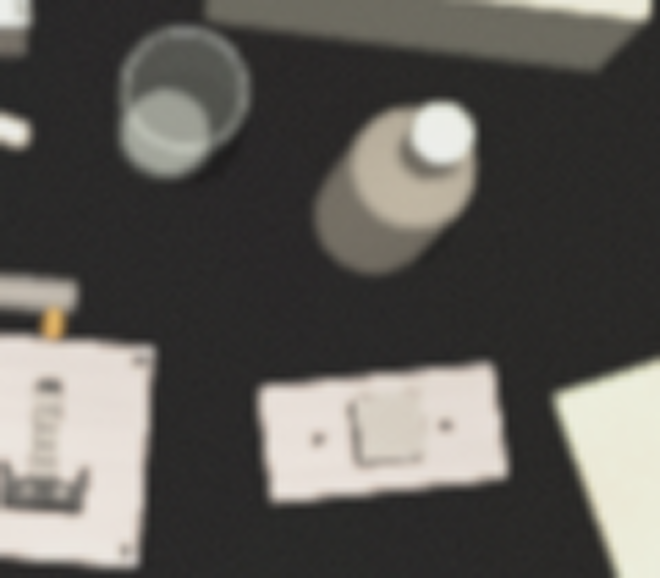

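```bash
python3 - <<'E'
from h import *
def rep(nm,i,c,uv,z,band=2.5):
    q=quadfit(i,uv,band=band); P=onz(c,q,z); d=P[1]-P[0]+P[2]-P[3]
    print(nm,P.round(4).tolist(),P.mean(0).round(4),'yaw',round(np.degrees(np.arctan2(-d[0],d[1])),2),[np.linalg.norm(P[k]-P[k-1]).round(4) for k in range(4)]); return q
c2=np.load('c2.npy',allow_pickle=True).item(); i2=cv2.imread('pics/w2_raw.png')
u2=rep('wrist',i2,c2,np.array([[105,168],[552,88],[623,302],[192,380]])/5.5+[30,150],.006)
it=cv2.imread('pics/top0.png');ct=cam('top')
ut=rep('top',it,ct,np.array([[508,478],[270,500],[258,384],[495,364]])/5.5+[340,100],.006)
print(tri(c2,u2,ct,ut).round(4))
b=np.array([[230,203],[352,180],[397,308],[276,330]])/5.5+[30,150]
print('block top w2',onz(c2,b,.026).round(4).tolist(),onz(c2,b,.026).mean(0))
bt=np.array([[422,458],[362,464],[352,400],[412,395]])/5.5+[340,100]
print('block tri',tri(c2,b,ct,bt).round(4))
print('bottle base',onz(ct,np.array([[372,215]])/5.5+[340,100],0.),'mat top',)
rep('mat top',it,ct,np.array([[288,361],[150,361],[147,280],[288,279]])/3.+[340,130],.004)
rep('rig top',it,ct,np.array([[779,292],[190,243],[207,86],[791,131]])/4.+[170,130],.008)
E
```

```text
wrist [[0.5812, -0.3975, 0.006], [0.5703, -0.2696, 0.006], [0.6331, -0.2638, 0.006], [0.6431, -0.3923, 0.006]] [ 0.6069 -0.3308  0.006 ] yaw 4.64 [np.float64(0.0621), np.float64(0.1284), np.float64(0.063), np.float64(0.1289)]
top [[0.5797, -0.3997, 0.006], [0.569, -0.271, 0.006], [0.6328, -0.264, 0.006], [0.6436, -0.3942, 0.006]] [ 0.6063 -0.3322  0.006 ] yaw 4.76 [np.float64(0.0641), np.float64(0.1291), np.float64(0.0641), np.float64(0.1307)]
[[ 5.809e-01 -4.006e-01  2.600e-03  1.500e-03]
 [ 5.701e-01 -2.716e-01  2.700e-03  1.300e-03]
 [ 6.330e-01 -2.640e-01  5.800e-03  3.000e-04]
 [ 6.440e-01 -3.950e-01  3.000e-03  2.000e-04]]
block top w2 [[0.5914, -0.347, 0.026], [0.5882, -0.313, 0.026], [0.6231, -0.311, 0.026], [0.6263, -0.3453, 0.026]] [ 0.60726747 -0.32909475  0.026     ]
block tri [[ 0.5904 -0.3513  0.0209  0.0037]
 [ 0.588  -0.3195  0.0176  0.0034]
 [ 0.6224 -0.3145  0.0216  0.0036]
 [ 0.6244 -0.3462  0.0251  0.0043]]
bottle base [[ 0.72775549 -0.33415234  0.        ]] mat top
mat top [[0.3924, -0.4037, 0.004], [0.3947, -0.2676, 0.004], [0.4744, -0.2654, 0.004], [0.4731, -0.4024, 0.004]] [ 0.4336 -0.3348  0.004 ] yaw -0.75 [np.float64(0.0807), np.float64(0.1361), np.float64(0.0798), np.float64(0.137)]
rig top [[0.5346, -0.1965, 0.008], [0.5776, 0.2431, 0.008], [0.6994, 0.2305, 0.008], [0.6557, -0.2087, 0.008]] [0.6168 0.0171 0.008 ] yaw -5.63 [np.float64(0.1217), np.float64(0.4417), np.float64(0.1224), np.float64(0.4414)]
```

Call:
{"method": "move_arm", "body": {
  "series": [
    {"x": 0, "y": -1.5, "z": 0, "rx": 0, "ry": 0, "rz": 0},
    {"x": 0, "y": -3.0, "z": 0, "rx": 0, "ry": 0, "rz": 0},
    {"x": 0, "y": -3.0, "z": 0, "rx": 0, "ry": 0, "rz": 0},
    {"x": 0, "y": 0, "z": 0, "rx": 0, "ry": 0, "rz": 0},
    {"x": 0, "y": 0, "z": 0, "rx": 0, "ry": 0, "rz": 0}
  ]
}}

```text
clock: 29.52
position: [0.4291, -0.3286, 0.1778]
ee_rot: [-1.209, -1.205, 1.205]
force: [-0.1, -0.4, -5.1]
width: 0.499
```

```bash
python3 - <<'E'
from h import *
im,c=snap('wrist','w19',(120,60,520,300),2);show()
go([.6074,-.3314,.17],down(np.radians(94.7)))
E
```

```text
t 29.57 p [ 0.4292 -0.3287  0.1778] x [0.005 1.    0.002] y [-0.002  0.002 -1.   ] F [-0.3  0.3 -5.2] T [ 0.06 -0.02  0.03] w 4.57
total shift cm [ -0.18   0.74 -17.82] turn [-0.002 -0.087  0.002]
{"x":-0.06,"y":0.25,"z":-5.94,"rx":-0.001,"ry":-0.029,"rz":0.001}
{"x":-0.23,"y":0.25,"z":-5.94,"rx":-0.001,"ry":-0.029,"rz":0.001}
{"x":-0.40,"y":0.25,"z":-5.93,"rx":-0.001,"ry":-0.029,"rz":0.001}
```

View pics/w19.png

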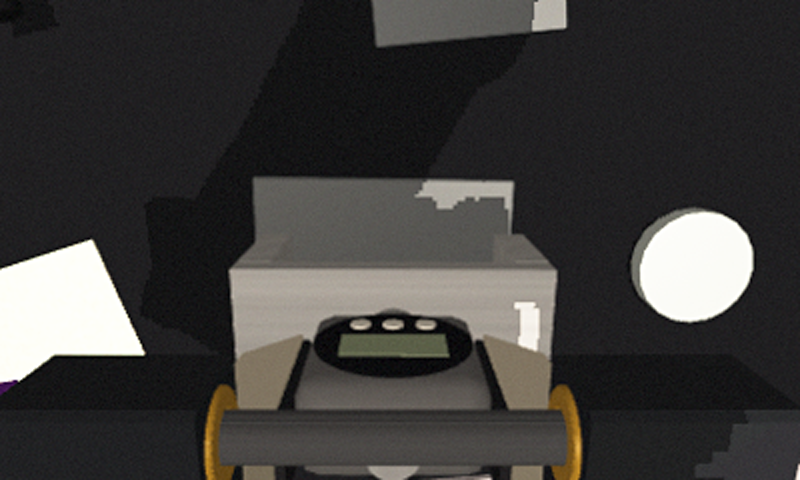

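The gauge is held level and squarely, with its front edge at columns 230–557, row 268. I'll carry it to the setting block.

Call:
{"method": "move_arm", "body": {
  "series": [
    {"x": 0, "y": 0, "z": -3.0, "rx": 0, "ry": -0.02, "rz": 0},
    {"x": -0.1, "y": 0, "z": -5.0, "rx": 0, "ry": -0.03, "rz": 0},
    {"x": -0.3, "y": 0, "z": -5.0, "rx": 0, "ry": -0.03, "rz": 0},
    {"x": -0.4, "y": 0, "z": -3.0, "rx": 0, "ry": -0.007, "rz": 0},
    {"x": -0.2, "y": 0, "z": -1.5, "rx": 0, "ry": 0, "rz": 0},
    {"x": 0, "y": 0, "z": 0, "rx": 0, "ry": 0, "rz": 0},
    {"x": 0, "y": 0, "z": 0, "rx": 0, "ry": 0, "rz": 0}
  ]
}}

```text
clock: 30.45
position: [0.6039, -0.3302, 0.1652]
ee_rot: [-1.149, -1.262, 1.271]
force: [-0.2, -0.1, -4.9]
width: 0.495
```

```bash
python3 - <<'E'
from h import *
im,c=snap('wrist','w20',(120,60,520,300),2);show()
go([.6074,-.3314,.135],down(np.radians(94.7)),1)
E
```

```text
t 30.5 p [ 0.6039 -0.3302  0.1653] x [-0.083  0.996  0.011] y [-0.018  0.009 -1.   ] F [-0.3  0.1 -5. ] T [0.05 0.03 0.07] w 4.56
total shift cm [-0.19  3.02 -0.39] turn [-0.017  0.001  0.011]
{"x":-0.19,"y":3.02,"z":-0.39,"rx":-0.017,"ry":0.001,"rz":0.011}
```

View pics/w20.png

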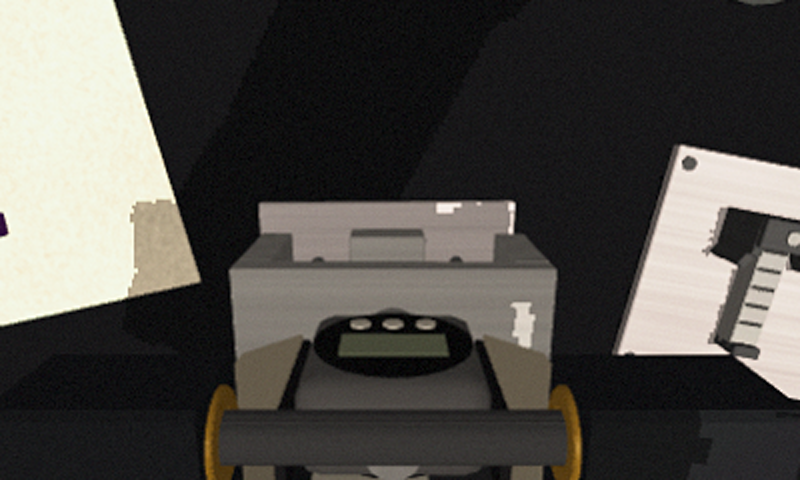

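The block at columns 350–425 sits centred behind the gauge and parallel to it. A 2 mm sideways correction is due.

Call:
{"method": "move_arm", "body": {
  "series": [
    {"x": -0.19, "y": 1.5, "z": -0.38, "rx": -0.017, "ry": 0, "rz": 0.011},
    {"x": 0, "y": 1.2, "z": 0, "rx": 0, "ry": 0, "rz": 0},
    {"x": 0, "y": 0, "z": 0, "rx": 0, "ry": 0, "rz": 0},
    {"x": 0, "y": 0, "z": 0, "rx": 0, "ry": 0, "rz": 0}
  ]
}}

```text
clock: 31.0
position: [0.6052, -0.3326, 0.138]
ee_rot: [-1.169, -1.268, 1.269]
force: [-0.0, -0.6, -5.3]
width: 0.498
```

```bash
python3 - <<'E'
from h import *
im,c=snap('wrist','w21',(120,60,520,300),2);show()
go([.6074,-.3314,.1045],down(np.radians(94.7)),1)
E
```

```text
t 31.05 p [ 0.6051 -0.3326  0.1379] x [-0.081  0.997 -0.   ] y [-0.001 -0.    -1.   ] F [-0.2 -0.4 -5.3] T [ 0.04  0.07 -0.  ] w 4.59
total shift cm [ 0.1   3.34 -0.24] turn [-0.001 -0.001 -0.   ]
{"x":0.10,"y":3.34,"z":-0.24,"rx":-0.001,"ry":-0.001,"rz":-0.000}
```

View pics/w21.png

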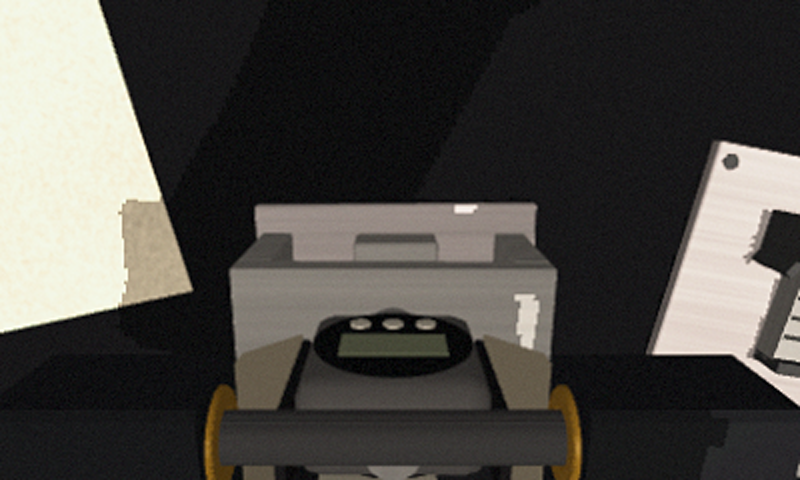

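```bash
python3 - <<'E'
from h import *
c=cam('wrist'); P=onz(c,np.array([[255,206],[536,206]])/2.+[120,60],.006); print(P.round(4), P.mean(0))
y=np.radians(4.7); print('plate centre',P.mean(0)+.031*np.array([np.cos(y),np.sin(y),0]))
E
```

```text
[[ 0.5824 -0.3963  0.006 ]
 [ 0.5721 -0.2694  0.006 ]] [ 0.57724806 -0.33286076  0.006     ]
plate centre [ 0.60814382 -0.33032067  0.006     ]
```

Call:
{"method": "move_arm", "body": {
  "series": [
    {"x": 0.1, "y": 1.3, "z": -0.22, "rx": 0, "ry": 0, "rz": 0},
    {"x": 0, "y": 1.2, "z": 0, "rx": 0, "ry": 0, "rz": 0},
    {"x": 0, "y": 0.3, "z": 0, "rx": 0, "ry": 0, "rz": 0},
    {"x": 0, "y": 0, "z": 0, "rx": 0, "ry": 0, "rz": 0}
  ]
}}

```text
clock: 31.55
position: [0.608, -0.3315, 0.1087]
ee_rot: [-1.17, -1.268, 1.269]
force: [0.0, 0.2, -3.5]
width: 0.5
```

```bash
python3 - <<'E'
from h import *
show()
go([.6074,-.3318,.1027],down(np.radians(94.7)),1)
E
```

```text
t 31.55 p [ 0.608  -0.3315  0.1087] x [-0.081  0.997 -0.001] y [ 0.    -0.001 -1.   ] F [ 0.   0.2 -3.5] T [ 0.04  0.01 -0.02] w 4.59
total shift cm [-0.02  0.6   0.06] turn [ 0.    -0.001 -0.001]
{"x":-0.02,"y":0.60,"z":0.06,"rx":0.000,"ry":-0.001,"rz":-0.001}
```

Call:
{"method": "move_arm", "body": {
  "series": [
    {"x": 0, "y": 0.4, "z": 0.04, "rx": 0, "ry": 0, "rz": 0},
    {"x": 0, "y": 0.15, "z": 0, "rx": 0, "ry": 0, "rz": 0},
    {"x": 0, "y": 0, "z": 0, "rx": 0, "ry": 0, "rz": 0},
    {"x": 0, "y": 0, "z": 0, "rx": 0, "ry": 0, "rz": 0}
  ]
}}

```text
clock: 32.05
position: [0.6079, -0.3315, 0.1036]
ee_rot: [-1.171, -1.269, 1.269]
force: [-0.3, -0.4, -2.9]
width: 0.504
```

```bash
python3 - <<'E'
from h import *
show()
go([.6074,-.3318,.1027],down(np.radians(94.7)),1)
E
```

```text
t 32.05 p [ 0.6079 -0.3315  0.1036] x [-0.081  0.997 -0.001] y [ 0.001 -0.001 -1.   ] F [-0.3 -0.4 -2.9] T [ 0.08  0.13 -0.03] w 4.63
total shift cm [-0.02  0.09  0.06] turn [ 0.001 -0.001 -0.001]
{"x":-0.02,"y":0.09,"z":0.06,"rx":0.001,"ry":-0.001,"rz":-0.001}
```

Call:
{"method": "move_arm", "body": {
  "series": [
    {"x": 0, "y": 0.12, "z": 0.02, "rx": 0, "ry": 0, "rz": 0},
    {"x": 0, "y": 0, "z": 0, "rx": 0, "ry": 0, "rz": 0},
    {"x": 0, "y": 0, "z": 0, "rx": 0, "ry": 0, "rz": 0}
  ]
}}

```text
clock: 32.42
position: [0.6079, -0.3315, 0.1029]
ee_rot: [-1.172, -1.269, 1.269]
force: [0.4, 0.6, -2.5]
width: 0.499
```

```bash
python3 - <<'E'
from h import *
show()
E
```

```text
t 32.42 p [ 0.6079 -0.3315  0.1029] x [-0.081  0.997 -0.001] y [ 0.002 -0.001 -1.   ] F [ 0.4  0.6 -2.5] T [ 0.2   0.08 -0.02] w 4.58
```

Call:
{"method": "move_arm", "body": {
  "series": [
    {"x": 0, "y": 0.12, "z": 0, "rx": 0, "ry": 0, "rz": 0},
    {"x": 0, "y": 0, "z": 0, "rx": 0, "ry": 0, "rz": 0},
    {"x": 0, "y": 0, "z": 0, "rx": 0, "ry": 0, "rz": 0}
  ]
}}

```text
clock: 32.8
position: [0.6079, -0.3316, 0.1029]
ee_rot: [-1.172, -1.27, 1.268]
force: [-1.2, 0.0, -2.0]
width: 0.498
```

```bash
python3 - <<'E'
from h import *
show()
E
```

```text
t 32.8 p [ 0.6079 -0.3316  0.1029] x [-0.081  0.997 -0.001] y [ 0.002 -0.001 -1.   ] F [-1.2  0.  -2. ] T [0.24 0.16 0.  ] w 4.57
```

Soles are down: the tool height stopped at 0.1029. I'll release and let it settle.

Call:
{"method": "move_arm", "body": {
  "series": [
    {"x": 0, "y": 0, "z": 0, "rx": 0, "ry": 0, "rz": 0},
    {"x": 0, "y": 0, "z": 0, "rx": 0, "ry": 0, "rz": 0},
    {"x": 0, "y": 0, "z": 0, "rx": 0, "ry": 0, "rz": 0},
    {"x": 0, "y": -2.0, "z": 0, "rx": 0, "ry": 0, "rz": 0},
    {"x": 0, "y": -4.0, "z": 0, "rx": 0, "ry": 0, "rz": 0},
    {"x": 0, "y": -4.0, "z": 0, "rx": 0, "ry": 0, "rz": 0},
    {"x": 0, "y": 0, "z": 0, "rx": 0, "ry": 0, "rz": 0},
    {"x": 0, "y": 0, "z": 0, "rx": 0, "ry": 0, "rz": 0}
  ],
  "jaw": 6.4
}}

```text
clock: 33.8
position: [0.6091, -0.3326, 0.2119]
ee_rot: [-1.179, -1.272, 1.268]
force: [-0.3, -0.4, -0.7]
width: 0.698
```

```bash
python3 - <<'E'
from h import *
im,c=snap('wrist','w22',(140,60,500,270),2.2);np.save('c22.npy',c,allow_pickle=True);show()
E
```

```text
t 33.85 p [ 0.6094 -0.3328  0.2121] x [-0.08   0.997 -0.005] y [ 0.008 -0.004 -1.   ] F [-0.2  0.6  0.3] T [ 0.02 -0.03 -0.02] w 6.41
```

View pics/w22.png

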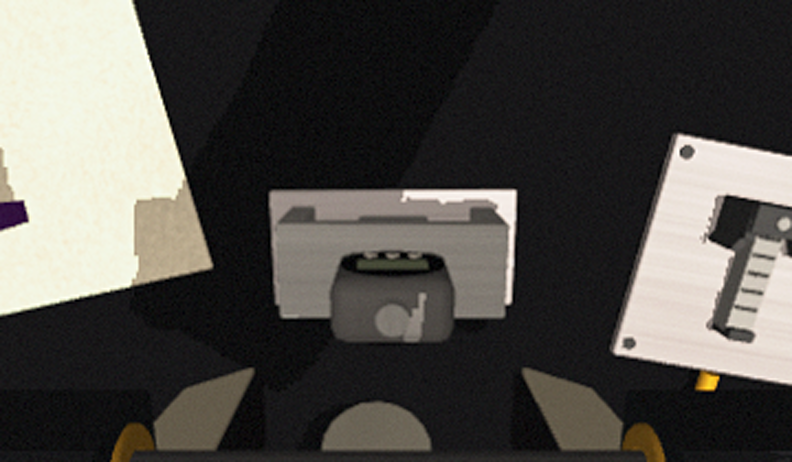

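```bash
python3 - <<'E'
from h import *
i=cv2.imread('pics/w22_raw.png');c=np.load('c22.npy',allow_pickle=True).item()
P=onz(c,np.array([[278,223],[507,223],[504,318],[281,318]])/2.2+[140,60],.058);print(P.round(4).tolist(),P.mean(0).round(4));d=P[1]-P[0]+P[2]-P[3];print(np.degrees(np.arctan2(-d[0],d[1])))
E=onz(c,np.array([[270,190],[517,190]])/2.2+[140,60],.006);y=np.radians(4.7);print(E.mean(0)+.031*np.array([np.cos(y),np.sin(y),0]))
go([.6075,-.3318,.12],down(np.radians(94.7)),1)
E
```

```text
[[0.5888, -0.3832, 0.058], [0.5805, -0.2819, 0.058], [0.6246, -0.2775, 0.058], [0.6331, -0.3803, 0.058]] [ 0.6068 -0.3307  0.058 ]
4.698430134650096
[ 0.60750865 -0.33005462  0.006     ]
total shift cm [0.16 9.21 0.25] turn [ 0.008 -0.001 -0.005]
{"x":0.16,"y":9.21,"z":0.25,"rx":0.008,"ry":-0.001,"rz":-0.005}
```

Call:
{"method": "move_arm", "body": {
  "series": [
    {"x": 0, "y": 0, "z": 0, "rx": 0, "ry": 0, "rz": 0},
    {"x": 0, "y": 0, "z": 0, "rx": 0, "ry": 0, "rz": 0},
    {"x": 0, "y": 0, "z": 0, "rx": 0, "ry": 0, "rz": 0},
    {"x": 0, "y": 0, "z": 0, "rx": 0, "ry": 0, "rz": 0}
  ]
}}

```text
clock: 34.35
position: [0.6083, -0.3322, 0.2098]
ee_rot: [-1.175, -1.27, 1.268]
force: [0.0, -0.0, 0.4]
width: 0.698
```

The gauge stands within about 1 mm of the plate's centre at the same yaw (4.7°). I'll take it again.

Call:
{"method": "move_arm", "body": {
  "series": [
    {"x": 0.05, "y": 4.5, "z": 0.05, "rx": 0.002, "ry": 0, "rz": -0.002},
    {"x": 0, "y": 4.0, "z": 0, "rx": 0, "ry": 0, "rz": 0},
    {"x": 0, "y": 1.3, "z": 0, "rx": 0, "ry": 0, "rz": 0},
    {"x": 0, "y": 0, "z": 0, "rx": 0, "ry": 0, "rz": 0}
  ]
}}

```text
clock: 34.85
position: [0.6093, -0.3325, 0.1108]
ee_rot: [-1.175, -1.271, 1.268]
force: [0.2, -1.3, 0.6]
width: 0.699
```

```bash
python3 - <<'E'
from h import *
show();go([.6077,-.3316,.1025],down(np.radians(94.7)),1)
E
```

```text
t 34.85 p [ 0.6093 -0.3325  0.1108] x [-0.081  0.997 -0.002] y [ 0.005 -0.002 -1.   ] F [ 0.2 -1.3  0.6] T [ 0.07 -0.   -0.03] w 6.42
total shift cm [0.1  0.83 0.15] turn [ 0.005 -0.001 -0.002]
{"x":0.10,"y":0.83,"z":0.15,"rx":0.005,"ry":-0.001,"rz":-0.002}
```

Call:
{"method": "move_arm", "body": {
  "series": [
    {"x": 0.1, "y": 0.8, "z": 0.15, "rx": 0.005, "ry": 0, "rz": -0.002},
    {"x": 0, "y": 0, "z": 0, "rx": 0, "ry": 0, "rz": 0},
    {"x": 0, "y": 0, "z": 0, "rx": 0, "ry": 0, "rz": 0}
  ]
}}

```text
clock: 35.22
position: [0.6095, -0.3325, 0.1059]
ee_rot: [-1.175, -1.27, 1.269]
force: [-0.5, 0.1, 1.2]
width: 0.697
```

Call:
{"method": "move_arm", "body": {
  "series": [
    {"x": 0, "y": 0, "z": 0, "rx": 0, "ry": 0, "rz": 0},
    {"x": 0, "y": 0, "z": 0, "rx": 0, "ry": 0, "rz": 0},
    {"x": 0, "y": 0, "z": 0, "rx": 0, "ry": 0, "rz": 0},
    {"x": 0, "y": 0, "z": 0, "rx": 0, "ry": 0, "rz": 0}
  ],
  "jaw": 3.8
}}

```text
clock: 35.72
position: [0.61, -0.3322, 0.1069]
ee_rot: [-1.175, -1.271, 1.268]
force: [0.2, -0.5, -0.6]
width: 0.499
```

```bash
python3 - <<'E'
from h import *
show()
p=rig(0.0008,.165,0)+A@np.array([0,-.0006,.18]);print(p)
go(p,toolR(0))
E
```

```text
t 35.73 p [ 0.61   -0.3322  0.1069] x [-0.081  0.997 -0.003] y [ 0.005 -0.002 -1.   ] F [ 0.2 -0.5 -0.6] T [ 0.01  0.04 -0.02] w 4.58
[0.63423881 0.18283732 0.18      ]
total shift cm [51.12 -7.43 -6.62] turn [ 0.005  0.179 -0.002]
{"x":5.68,"y":-0.83,"z":-0.74,"rx":0.001,"ry":0.020,"rz":-0.000}
{"x":5.69,"y":-0.82,"z":-0.62,"rx":0.001,"ry":0.020,"rz":-0.000}
{"x":5.70,"y":-0.82,"z":-0.51,"rx":0.001,"ry":0.020,"rz":-0.000}
{"x":5.71,"y":-0.82,"z":-0.39,"rx":0.001,"ry":0.020,"rz":-0.000}
{"x":5.72,"y":-0.82,"z":-0.28,"rx":0.001,"ry":0.020,"rz":-0.000}
{"x":5.73,"y":-0.82,"z":-0.17,"rx":0.001,"ry":0.020,"rz":-0.000}
{"x":5.73,"y":-0.82,"z":-0.05,"rx":0.001,"ry":0.020,"rz":-0.000}
{"x":5.73,"y":-0.82,"z":0.06,"rx":0.001,"ry":0.020,"rz":-0.000}
{"x":5.73,"y":-0.81,"z":0.18,"rx":0.001,"ry":0.020,"rz":-0.000}
```

Call:
{"method": "move_arm", "body": {
  "series": [
    {"x": 0, "y": -1.5, "z": 0, "rx": 0, "ry": 0, "rz": 0},
    {"x": 0, "y": -3.0, "z": 0, "rx": 0, "ry": 0, "rz": 0},
    {"x": 0, "y": -3.0, "z": 0, "rx": 0, "ry": 0, "rz": 0},
    {"x": 3.0, "y": 0, "z": -0.4, "rx": 0, "ry": 0.01, "rz": 0},
    {"x": 5.5, "y": 0, "z": -0.7, "rx": 0, "ry": 0.02, "rz": 0},
    {"x": 5.7, "y": 0, "z": -0.6, "rx": 0, "ry": 0.02, "rz": 0},
    {"x": 5.7, "y": 0, "z": -0.5, "rx": 0, "ry": 0.02, "rz": 0},
    {"x": 5.7, "y": 0, "z": -0.4, "rx": 0, "ry": 0.02, "rz": 0},
    {"x": 5.7, "y": 0, "z": -0.2, "rx": 0, "ry": 0.02, "rz": 0},
    {"x": 5.7, "y": 0, "z": -0.1, "rx": 0, "ry": 0.02, "rz": 0},
    {"x": 5.7, "y": 0, "z": 0, "rx": 0, "ry": 0.02, "rz": 0}
  ]
}}

```text
clock: 37.1
position: [0.6328, 0.0975, 0.1873]
ee_rot: [-1.259, -1.142, 1.148]
force: [1.1, -0.7, -4.7]
width: 0.498
```

```bash
python3 - <<'E'
from h import *
show()
p=rig(0.0029,.165,0)+A@np.array([0,-.0006,.165]);print(p)
go(p,toolR(0))
E
```

```text
t 37.1 p [0.6328 0.0975 0.1873] x [ 0.089  0.996 -0.008] y [ 0.003 -0.008 -1.   ] F [ 1.1 -0.7 -4.7] T [-0.01 -0.17  0.07] w 4.57
[0.63632879 0.18263239 0.165     ]
total shift cm [8.52 2.16 0.42] turn [ 0.004  0.009 -0.008]
{"x":4.26,"y":1.08,"z":0.21,"rx":0.002,"ry":0.004,"rz":-0.004}
{"x":4.26,"y":1.10,"z":0.22,"rx":0.002,"ry":0.004,"rz":-0.004}
```

Call:
{"method": "move_arm", "body": {
  "series": [
    {"x": 3.5, "y": 0.5, "z": 0.2, "rx": 0.002, "ry": 0.005, "rz": -0.004},
    {"x": 3.0, "y": 0.8, "z": 0.2, "rx": 0.002, "ry": 0.004, "rz": -0.004},
    {"x": 1.5, "y": 0.5, "z": 0, "rx": 0, "ry": 0, "rz": 0},
    {"x": 0, "y": 0, "z": 0, "rx": 0, "ry": 0, "rz": 0},
    {"x": 0, "y": 0, "z": 0, "rx": 0, "ry": 0, "rz": 0}
  ]
}}

```text
clock: 37.72
position: [0.6352, 0.1842, 0.1704]
ee_rot: [-1.25, -1.141, 1.141]
force: [0.1, -1.0, -5.1]
width: 0.501
```

```bash
python3 - <<'E'
from h import *
im,c=snap('wrist','w23',(140,60,500,270),2.2);np.save('c23.npy',c,allow_pickle=True);show()
p=rig(0.0029,.165,0)+A@np.array([0,-.0006,.15]);go(p,toolR(0))
E
```

```text
t 37.77 p [0.6352 0.1841 0.1704] x [0.092 0.996 0.001] y [-0.     0.001 -1.   ] F [ 0.9 -0.3 -4.4] T [ 0.   -0.05  0.04] w 4.58
total shift cm [-0.13  2.04 -0.13] turn [-0.     0.006  0.001]
{"x":-0.13,"y":2.04,"z":-0.13,"rx":-0.000,"ry":0.006,"rz":0.001}
```

View pics/w23.png

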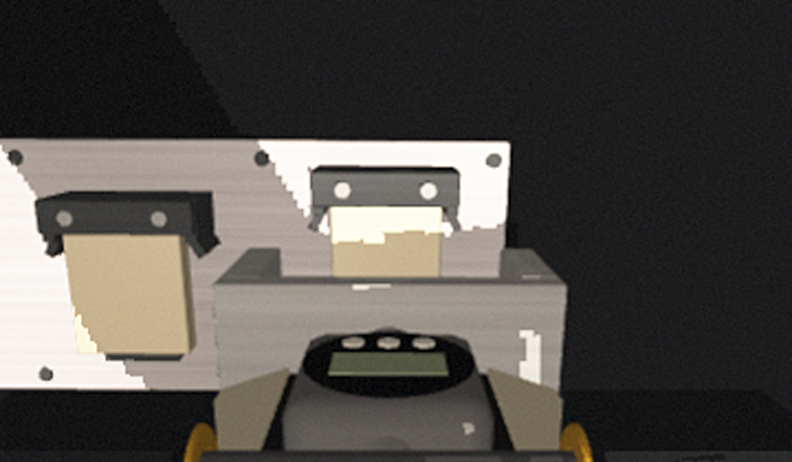

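Call:
{"method": "move_arm", "body": {
  "series": [
    {"x": -0.13, "y": 1.5, "z": -0.12, "rx": 0, "ry": 0.006, "rz": 0},
    {"x": 0, "y": 1.7, "z": 0, "rx": 0, "ry": 0, "rz": 0},
    {"x": 0, "y": 0.7, "z": 0, "rx": 0, "ry": 0, "rz": 0},
    {"x": 0, "y": 0, "z": 0, "rx": 0, "ry": 0, "rz": 0}
  ]
}}

```text
clock: 38.28
position: [0.6368, 0.1791, 0.1285]
ee_rot: [-1.256, -1.133, 1.134]
force: [0.0, -0.0, -3.7]
width: 0.5
```

```bash
python3 - <<'E'
from h import *
im,c=snap('wrist','w24',(140,60,500,270),2.2);np.save('c24.npy',c,allow_pickle=True);show()
p=rig(0.0029,.165,0)+A@np.array([0,-.0006,.1089]);go(p,toolR(0))
E
```

```text
t 38.33 p [0.6369 0.1791 0.1288] x [ 0.102  0.995 -0.   ] y [-0. -0. -1.] F [-0.4 -0.9 -3.9] T [-0.13  0.05  0.03] w 4.61
total shift cm [0.34 1.99 0.09] turn [ 0.    -0.005 -0.   ]
{"x":0.34,"y":1.99,"z":0.09,"rx":0.000,"ry":-0.005,"rz":-0.000}
```

View pics/w24.png

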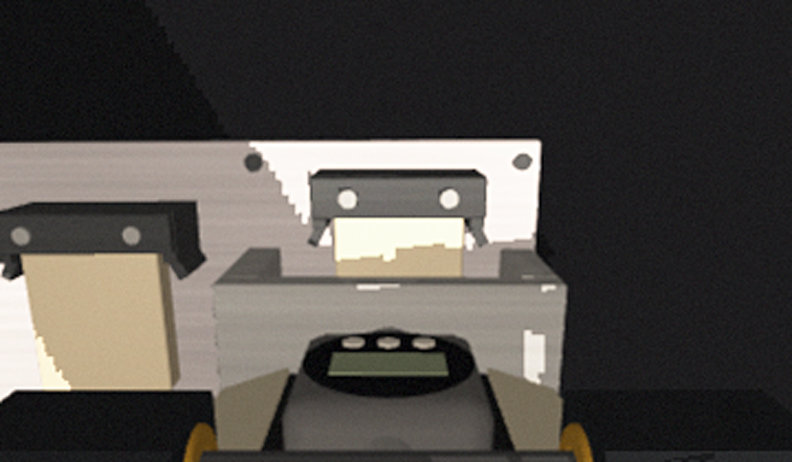

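The sprung foot is already touching while the gauge is 3 mm to one side. I'll lift, correct there, then come straight down.

Call:
{"method": "move_arm", "body": {
  "series": [
    {"x": 0, "y": -1.5, "z": 0, "rx": 0, "ry": 0, "rz": 0},
    {"x": 0, "y": 0, "z": 0, "rx": 0, "ry": 0, "rz": 0},
    {"x": 0.25, "y": 0, "z": 0.05, "rx": 0, "ry": -0.004, "rz": 0},
    {"x": 0, "y": 0, "z": 0, "rx": 0, "ry": 0, "rz": 0},
    {"x": 0, "y": 0, "z": 0, "rx": 0, "ry": 0, "rz": 0}
  ]
}}

```text
clock: 38.95
position: [0.6371, 0.1823, 0.1464]
ee_rot: [-1.255, -1.138, 1.136]
force: [-0.5, -0.1, -5.5]
width: 0.496
```

```bash
python3 - <<'E'
from h import *
im,c=snap('wrist','w25',(140,60,500,270),2.2);np.save('c25.npy',c,allow_pickle=True);show()
p=rig(0.0029,.165,0)+A@np.array([0,-.0006,.1089]);go(p,toolR(0))
E
```

```text
t 39.0 p [0.6371 0.1824 0.1464] x [0.098 0.995 0.001] y [ 0.002  0.    -1.   ] F [ 0.7 -0.3 -4.7] T [ 0.01 -0.06  0.05] w 4.59
total shift cm [0.01 3.75 0.08] turn [ 0.002 -0.     0.001]
{"x":0.01,"y":3.75,"z":0.08,"rx":0.002,"ry":-0.000,"rz":0.001}
```

View pics/w25.png

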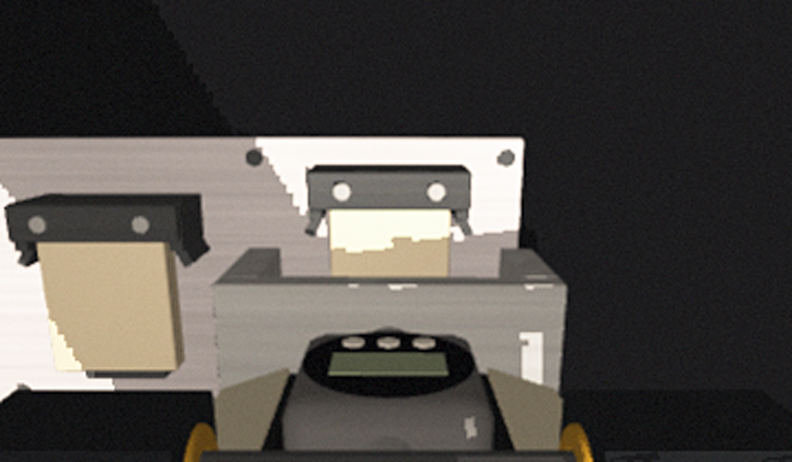

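The plate (329–450) and gauge (215–566) share a centre line at about column 390. Straight down.

Call:
{"method": "move_arm", "body": {
  "series": [
    {"x": 0, "y": 1.0, "z": 0.04, "rx": 0.002, "ry": 0, "rz": 0},
    {"x": 0, "y": 1.0, "z": 0.04, "rx": 0, "ry": 0, "rz": 0},
    {"x": 0, "y": 0.8, "z": 0, "rx": 0, "ry": 0, "rz": 0},
    {"x": 0, "y": 0, "z": 0, "rx": 0, "ry": 0, "rz": 0},
    {"x": 0, "y": 0, "z": 0, "rx": 0, "ry": 0, "rz": 0}
  ]
}}

```text
clock: 39.62
position: [0.6363, 0.1825, 0.1158]
ee_rot: [-1.253, -1.137, 1.137]
force: [-0.1, 0.1, -2.0]
width: 0.502
```

```bash
python3 - <<'E'
from h import *
show()
p=rig(0.0029,.165,0)+A@np.array([0,-.0006,.1089]);go(p,toolR(0))
E
```

```text
t 39.62 p [0.6363 0.1825 0.1158] x [0.098 0.995 0.   ] y [-0.001  0.    -1.   ] F [-0.1  0.1 -2. ] T [ 0.1   0.02 -0.01] w 4.61
total shift cm [ 0.02  0.69 -0.  ] turn [-0.001 -0.     0.   ]
{"x":0.02,"y":0.69,"z":-0.00,"rx":-0.001,"ry":-0.000,"rz":0.000}
```

Call:
{"method": "move_arm", "body": {
  "series": [
    {"x": 0.02, "y": 0.4, "z": 0, "rx": 0, "ry": 0, "rz": 0},
    {"x": 0, "y": 0.2, "z": 0, "rx": 0, "ry": 0, "rz": 0},
    {"x": 0, "y": 0.1, "z": 0, "rx": 0, "ry": 0, "rz": 0},
    {"x": 0, "y": 0.05, "z": 0, "rx": 0, "ry": 0, "rz": 0},
    {"x": 0, "y": 0, "z": 0, "rx": 0, "ry": 0, "rz": 0}
  ]
}}

```text
clock: 40.25
position: [0.6365, 0.1826, 0.1091]
ee_rot: [-1.254, -1.137, 1.136]
force: [-1.2, 0.5, -3.0]
width: 0.498
```

```bash
python3 - <<'E'
from h import *
show()
p=rig(0.0029,.165,0)+A@np.array([0,-.0006,.1089]);go(p,toolR(0))
E
```

```text
t 40.25 p [0.6365 0.1826 0.1091] x [0.098 0.995 0.001] y [ 0.     0.001 -1.   ] F [-1.2  0.5 -3. ] T [-0.12  0.29 -0.01] w 4.57
total shift cm [0.   0.02 0.01] turn [ 0.    -0.     0.001]
{"x":0.00,"y":0.02,"z":0.01,"rx":0.000,"ry":-0.000,"rz":0.001}
```

Call:
{"method": "move_arm", "body": {
  "series": [
    {"x": 0, "y": 0.1, "z": 0, "rx": 0, "ry": 0, "rz": 0},
    {"x": 0, "y": 0, "z": 0, "rx": 0, "ry": 0, "rz": 0},
    {"x": 0, "y": 0, "z": 0, "rx": 0, "ry": 0, "rz": 0}
  ]
}}

```text
clock: 40.62
position: [0.6367, 0.1828, 0.1089]
ee_rot: [-1.254, -1.138, 1.135]
force: [-1.3, -0.5, 0.8]
width: 0.502
```

```bash
python3 - <<'E'
from h import *
show()
E
```

```text
t 40.62 p [0.6367 0.1828 0.1089] x [0.098 0.995 0.001] y [ 0.001  0.001 -1.   ] F [-1.3 -0.5  0.8] T [-0.21  0.42 -0.01] w 4.61
```

Call:
{"method": "move_arm", "body": {
  "series": [
    {"x": 0, "y": 0, "z": 0, "rx": 0, "ry": 0, "rz": 0},
    {"x": 0, "y": 0, "z": 0, "rx": 0, "ry": 0, "rz": 0},
    {"x": 0, "y": 0, "z": 0, "rx": 0, "ry": 0, "rz": 0},
    {"x": 0, "y": -2.0, "z": 0, "rx": 0, "ry": 0, "rz": 0},
    {"x": 0, "y": -4.0, "z": 0, "rx": 0, "ry": 0, "rz": 0},
    {"x": 0, "y": -4.0, "z": 0, "rx": 0, "ry": 0, "rz": 0},
    {"x": 0, "y": 0, "z": 0, "rx": 0, "ry": 0, "rz": 0},
    {"x": 0, "y": 0, "z": 0, "rx": 0, "ry": 0, "rz": 0},
    {"x": 0, "y": 0, "z": 0, "rx": 0, "ry": 0, "rz": 0},
    {"x": 0, "y": 0, "z": 0, "rx": 0, "ry": 0, "rz": 0},
    {"x": 0, "y": 0, "z": 0, "rx": 0, "ry": 0, "rz": 0},
    {"x": 0, "y": 0, "z": 0, "rx": 0, "ry": 0, "rz": 0}
  ],
  "jaw": 6.4
}}

```text
clock: 42.12
position: [0.636, 0.1825, 0.2078]
ee_rot: [-1.253, -1.135, 1.138]
force: [-0.3, -0.3, 0.8]
width: 0.697
```

```bash
python3 - <<'E'
from h import *
im,c=snap('wrist','w26',(140,60,500,270),2.2);np.save('c26.npy',c,allow_pickle=True);show()
E
```

```text
t 42.17 p [0.636  0.1825 0.2078] x [ 0.098  0.995 -0.001] y [-0.002 -0.    -1.   ] F [ 1.   0.  -0.7] T [ 0.05 -0.01  0.01] w 6.43
```

View pics/w26.png

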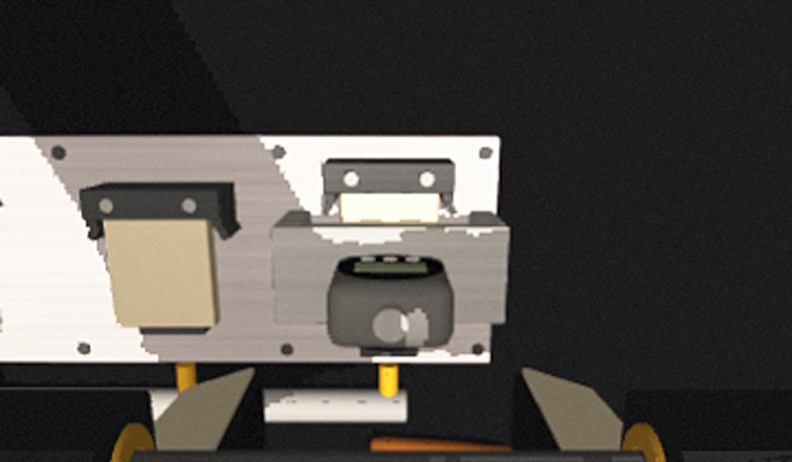

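```bash
python3 - <<'E'
from h import *
i=cv2.imread('pics/w26_raw.png')
v=cv2.resize(i[145:230,255:385],None,fx=6,fy=6,interpolation=2);cv2.imwrite('pics/g26.png',v)
E
```

```text
(no output)
```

View pics/g26.png

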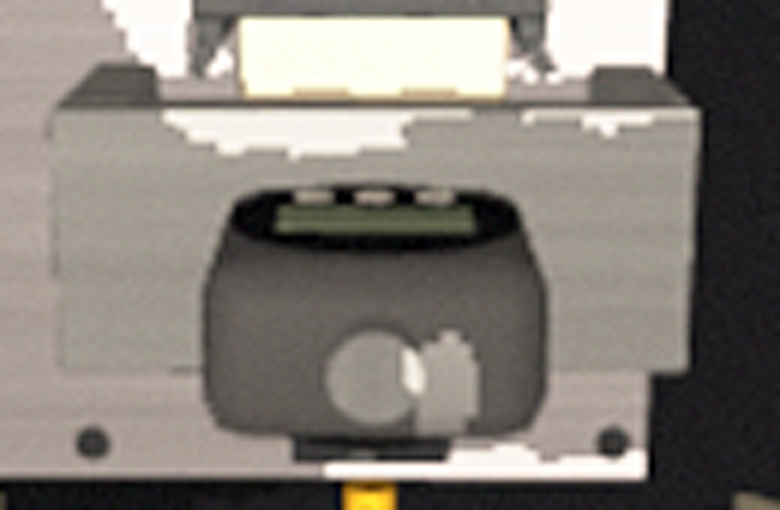

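```bash
python3 - <<'E'
from h import *
c=np.load('c26.npy',allow_pickle=True).item()
f=lambda u:np.array(u)/6.+[255,145]
rc=lambda P:(A.T@(P-O).T).T
P=rc(onz(c,f([[52,107],[699,107],[687,372],[58,370]]),.060));print(P.round(4).tolist(),P.mean(0).round(4),np.degrees(np.arctan2(-(P[1]-P[0])[0],(P[1]-P[0])[1])))
print('feet near bottom edges',rc(onz(c,f([[103,66],[157,66],[592,67],[645,67],[667,67]]),.008)).round(4).tolist())
print('plate top sides',rc(onz(c,f([[240,60],[505,60]]),.034)).round(4).tolist())
E
```

```text
[[-0.0228, 0.1143, 0.06], [-0.0229, 0.2176, 0.06], [0.0216, 0.2179, 0.06], [0.0213, 0.1132, 0.06]] [-0.0007  0.1658  0.06  ] 0.00610896125737921
feet near bottom edges [[-0.0217, 0.1152, 0.008], [-0.0217, 0.1253, 0.008], [-0.0215, 0.2068, 0.008], [-0.0215, 0.2167, 0.008], [-0.0215, 0.2208, 0.008]]
plate top sides [[-0.0266, 0.1427, 0.034], [-0.0266, 0.1885, 0.034]]
```

The gauge is centred on the large plate within 1 mm. Both feet are flat on the base, with the outer foot about 4 mm inside the edge. It has stood over 1 s, so I'll regrip it.

```bash
python3 - <<'E'
from h import *
p=rig(0.0015,.165,0)+A@np.array([0,-.0003,.106]);go(p,toolR(0))
E
```

```text
total shift cm [ 0.05 10.18  0.09] turn [-0.002 -0.    -0.001]
{"x":0.03,"y":5.09,"z":0.04,"rx":-0.001,"ry":-0.000,"rz":-0.000}
{"x":0.03,"y":5.09,"z":0.05,"rx":-0.001,"ry":-0.000,"rz":-0.000}
```

Call:
{"method": "move_arm", "body": {
  "series": [
    {"x": 0, "y": 3.0, "z": 0.05, "rx": -0.002, "ry": 0, "rz": 0},
    {"x": 0, "y": 4.0, "z": 0, "rx": 0, "ry": 0, "rz": 0},
    {"x": 0, "y": 2.0, "z": 0, "rx": 0, "ry": 0, "rz": 0},
    {"x": 0, "y": 0, "z": 0, "rx": 0, "ry": 0, "rz": 0},
    {"x": 0, "y": 0, "z": 0, "rx": 0, "ry": 0, "rz": 0}
  ]
}}

```text
clock: 42.8
position: [0.6367, 0.1829, 0.117]
ee_rot: [-1.255, -1.139, 1.135]
force: [0.2, -0.3, 0.3]
width: 0.695
```

```bash
python3 - <<'E'
from h import *
show();p=rig(0.0015,.165,0)+A@np.array([0,-.0003,.106]);go(p,toolR(0))
E
```

```text
t 42.8 p [0.6367 0.1829 0.117 ] x [0.098 0.995 0.001] y [ 0.003  0.001 -1.   ] F [ 0.2 -0.3  0.3] T [ 0.   -0.07 -0.05] w 6.38
total shift cm [-0.01  1.1   0.18] turn [ 0.003 -0.     0.001]
{"x":-0.01,"y":1.10,"z":0.18,"rx":0.003,"ry":-0.000,"rz":0.001}
```

Call:
{"method": "move_arm", "body": {
  "series": [
    {"x": 0, "y": 1.1, "z": 0.18, "rx": 0.003, "ry": 0, "rz": 0},
    {"x": 0, "y": 0, "z": 0, "rx": 0, "ry": 0, "rz": 0},
    {"x": 0, "y": 0, "z": 0, "rx": 0, "ry": 0, "rz": 0}
  ]
}}

```text
clock: 43.18
position: [0.636, 0.1835, 0.1075]
ee_rot: [-1.254, -1.14, 1.134]
force: [0.0, 0.1, 0.2]
width: 0.695
```

Call:
{"method": "move_arm", "body": {
  "series": [
    {"x": 0, "y": 0, "z": 0, "rx": 0, "ry": 0, "rz": 0},
    {"x": 0, "y": 0, "z": 0, "rx": 0, "ry": 0, "rz": 0},
    {"x": 0, "y": 0, "z": 0, "rx": 0, "ry": 0, "rz": 0},
    {"x": 0, "y": 0, "z": 0, "rx": 0, "ry": 0, "rz": 0}
  ],
  "jaw": 3.8
}}

```text
clock: 43.68
position: [0.6363, 0.1835, 0.108]
ee_rot: [-1.255, -1.14, 1.133]
force: [-0.5, -0.8, -1.1]
width: 0.498
```

```bash
python3 - <<'E'
from h import *
st=show(); print('rig',(A.T@(st['position']-O)).round(4))
E
```

```text
t 43.67 p [0.6363 0.1835 0.108 ] x [0.098 0.995 0.003] y [ 0.003  0.002 -1.   ] F [-0.5 -0.8 -1.1] T [0.04 0.01 0.02] w 4.57
rig [0.0028 0.1652 0.108 ]
```

Call:
{"method": "move_arm", "body": {
  "series": [
    {"x": 0, "y": -1.5, "z": 0, "rx": 0, "ry": 0, "rz": 0},
    {"x": 0, "y": -2.5, "z": 0, "rx": 0, "ry": 0, "rz": 0},
    {"x": 0, "y": -2.0, "z": 0, "rx": 0, "ry": 0, "rz": 0},
    {"x": -3.0, "y": 0, "z": 0, "rx": 0, "ry": 0, "rz": 0},
    {"x": -4.0, "y": 0, "z": 0, "rx": 0, "ry": 0, "rz": 0},
    {"x": -3.0, "y": 0, "z": 0, "rx": 0, "ry": 0, "rz": 0},
    {"x": 0, "y": 0, "z": 0, "rx": 0, "ry": 0, "rz": 0},
    {"x": 0, "y": 0, "z": 0, "rx": 0, "ry": 0, "rz": 0},
    {"x": 0, "y": 0, "z": 0, "rx": 0, "ry": 0, "rz": 0}
  ]
}}

```text
clock: 44.8
position: [0.6239, 0.083, 0.1734]
ee_rot: [-1.251, -1.14, 1.137]
force: [-0.4, -0.4, -4.3]
width: 0.5
```

```bash
python3 - <<'E'
from h import *
show();go(rig(.0031,.0551,.15),toolR(0))
E
```

```text
t 44.8 p [0.6239 0.083  0.1734] x [0.095 0.995 0.003] y [ 0.     0.003 -1.   ] F [-0.4 -0.4 -4.3] T [ 0.06 -0.01  0.03] w 4.59
total shift cm [-0.9   2.33 -0.28] turn [-0.     0.003  0.003]
{"x":-0.90,"y":2.33,"z":-0.28,"rx":-0.000,"ry":0.003,"rz":0.003}
```

Call:
{"method": "move_arm", "body": {
  "series": [
    {"x": -0.85, "y": 1.0, "z": -0.25, "rx": 0, "ry": 0, "rz": 0.003},
    {"x": 0, "y": 1.0, "z": 0, "rx": 0, "ry": 0, "rz": 0},
    {"x": 0, "y": 0, "z": 0, "rx": 0, "ry": 0, "rz": 0},
    {"x": 0, "y": 0, "z": 0, "rx": 0, "ry": 0, "rz": 0},
    {"x": 0, "y": 0, "z": 0, "rx": 0, "ry": 0, "rz": 0}
  ]
}}

```text
clock: 45.42
position: [0.6253, 0.0758, 0.151]
ee_rot: [-1.25, -1.14, 1.142]
force: [0.3, -0.8, -4.8]
width: 0.499
```

```bash
python3 - <<'E'
from h import *
show();go(rig(.0031,.0551,.145),toolR(0))
E
```

```text
t 45.42 p [0.6253 0.0758 0.151 ] x [ 0.092  0.996 -0.   ] y [-0.002 -0.    -1.   ] F [ 0.3 -0.8 -4.8] T [ 0.05 -0.03 -0.01] w 4.58
total shift cm [-0.19  0.6  -0.07] turn [-0.002  0.006 -0.   ]
{"x":-0.19,"y":0.60,"z":-0.07,"rx":-0.002,"ry":0.006,"rz":-0.000}
```

Call:
{"method": "move_arm", "body": {
  "series": [
    {"x": -0.17, "y": 0.3, "z": -0.06, "rx": -0.002, "ry": 0.006, "rz": 0},
    {"x": 0, "y": 0, "z": 0, "rx": 0, "ry": 0, "rz": 0},
    {"x": 0, "y": 0, "z": 0, "rx": 0, "ry": 0, "rz": 0}
  ]
}}

```text
clock: 45.8
position: [0.6261, 0.074, 0.1483]
ee_rot: [-1.255, -1.137, 1.136]
force: [-0.0, -0.2, -5.1]
width: 0.496
```

```bash
python3 - <<'E'
from h import *
im,c=snap('wrist','w27',(140,60,500,270),2.2);show();go(rig(.0031,.0551,.108),toolR(0))
E
```

```text
t 45.85 p [0.626  0.074  0.1483] x [ 0.098  0.995 -0.   ] y [ 0.001 -0.    -1.   ] F [-1.2  0.1 -5.5] T [0.04 0.01 0.  ] w 4.56
total shift cm [-0.02  4.03  0.02] turn [ 0.001 -0.001 -0.   ]
{"x":-0.02,"y":4.03,"z":0.02,"rx":0.001,"ry":-0.001,"rz":-0.000}
```

View pics/w27.png

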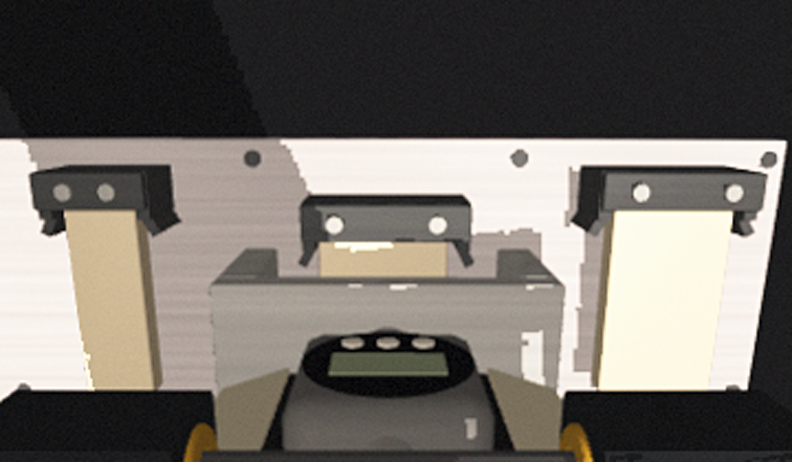

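The square plate (320–446) is under the gauge (211–565), within 1 mm. Straight down.

Call:
{"method": "move_arm", "body": {
  "series": [
    {"x": -0.03, "y": 1.0, "z": 0.02, "rx": 0, "ry": 0, "rz": 0},
    {"x": 0, "y": 1.2, "z": 0, "rx": 0, "ry": 0, "rz": 0},
    {"x": 0, "y": 0.8, "z": 0, "rx": 0, "ry": 0, "rz": 0},
    {"x": 0, "y": 0, "z": 0, "rx": 0, "ry": 0, "rz": 0},
    {"x": 0, "y": 0, "z": 0, "rx": 0, "ry": 0, "rz": 0}
  ]
}}

```text
clock: 46.48
position: [0.6259, 0.0736, 0.1159]
ee_rot: [-1.255, -1.137, 1.136]
force: [0.8, 0.2, -2.6]
width: 0.499
```

```bash
python3 - <<'E'
from h import *
show();go(rig(.0031,.0551,.108),toolR(0))
E
```

```text
t 46.48 p [0.6259 0.0736 0.1159] x [ 0.098  0.995 -0.   ] y [ 0.001 -0.    -1.   ] F [ 0.8  0.2 -2.6] T [-0.    0.03  0.01] w 4.58
total shift cm [0.02 0.79 0.01] turn [ 0.001 -0.001 -0.   ]
{"x":0.02,"y":0.79,"z":0.01,"rx":0.001,"ry":-0.001,"rz":-0.000}
```

Call:
{"method": "move_arm", "body": {
  "series": [
    {"x": 0.01, "y": 0.45, "z": 0, "rx": 0, "ry": 0, "rz": 0},
    {"x": 0, "y": 0.25, "z": 0, "rx": 0, "ry": 0, "rz": 0},
    {"x": 0, "y": 0.1, "z": 0, "rx": 0, "ry": 0, "rz": 0},
    {"x": 0, "y": 0.1, "z": 0, "rx": 0, "ry": 0, "rz": 0},
    {"x": 0, "y": 0, "z": 0, "rx": 0, "ry": 0, "rz": 0}
  ]
}}

```text
clock: 47.1
position: [0.6263, 0.0736, 0.1083]
ee_rot: [-1.256, -1.138, 1.135]
force: [-1.0, -0.5, -3.3]
width: 0.502
```

```bash
python3 - <<'E'
from h import *
show();go(rig(.0031,.0551,.108),toolR(0))
E
```

```text
t 47.1 p [0.6263 0.0736 0.1083] x [0.099 0.995 0.   ] y [ 0.002 -0.    -1.   ] F [-1.  -0.5 -3.3] T [0.05 0.27 0.01] w 4.61
total shift cm [0.02 0.03 0.04] turn [ 0.002 -0.001  0.   ]
{"x":0.02,"y":0.03,"z":0.04,"rx":0.002,"ry":-0.001,"rz":0.000}
```

Call:
{"method": "move_arm", "body": {
  "series": [
    {"x": 0, "y": 0.1, "z": 0, "rx": 0, "ry": 0, "rz": 0},
    {"x": 0, "y": 0.05, "z": 0, "rx": 0, "ry": 0, "rz": 0},
    {"x": 0, "y": 0, "z": 0, "rx": 0, "ry": 0, "rz": 0}
  ]
}}

```text
clock: 47.48
position: [0.6264, 0.0736, 0.1081]
ee_rot: [-1.256, -1.138, 1.134]
force: [-2.0, -0.0, -1.8]
width: 0.5
```

```bash
python3 - <<'E'
from h import *
show()
E
```

```text
t 47.48 p [0.6264 0.0736 0.1081] x [0.099 0.995 0.001] y [ 0.003  0.    -1.   ] F [-2.  -0.  -1.8] T [0.02 0.38 0.03] w 4.59
```

Down at 0.1081. Release and settle.

Call:
{"method": "move_arm", "body": {
  "series": [
    {"x": 0, "y": 0, "z": 0, "rx": 0, "ry": 0, "rz": 0},
    {"x": 0, "y": 0, "z": 0, "rx": 0, "ry": 0, "rz": 0},
    {"x": 0, "y": 0, "z": 0, "rx": 0, "ry": 0, "rz": 0},
    {"x": 0, "y": -2.0, "z": 0, "rx": 0, "ry": 0, "rz": 0},
    {"x": 0, "y": -4.0, "z": 0, "rx": 0, "ry": 0, "rz": 0},
    {"x": 0, "y": -4.0, "z": 0, "rx": 0, "ry": 0, "rz": 0},
    {"x": 0, "y": 0, "z": 0, "rx": 0, "ry": 0, "rz": 0},
    {"x": 0, "y": 0, "z": 0, "rx": 0, "ry": 0, "rz": 0},
    {"x": 0, "y": 0, "z": 0, "rx": 0, "ry": 0, "rz": 0},
    {"x": 0, "y": 0, "z": 0, "rx": 0, "ry": 0, "rz": 0},
    {"x": 0, "y": 0, "z": 0, "rx": 0, "ry": 0, "rz": 0},
    {"x": 0, "y": 0, "z": 0, "rx": 0, "ry": 0, "rz": 0}
  ],
  "jaw": 6.4
}}

```text
clock: 48.98
position: [0.6258, 0.0737, 0.207]
ee_rot: [-1.255, -1.136, 1.136]
force: [0.6, 0.1, -0.4]
width: 0.701
```

```bash
python3 - <<'E'
from h import *
im,c=snap('wrist','w28',(140,60,500,270),2.2);np.save('c28.npy',c,allow_pickle=True);show()
cv2.imwrite('pics/g28.png',cv2.resize(im[145:230,255:385],None,fx=6,fy=6,interpolation=2))
go(rig(.0015,.0553,.106),toolR(0))
E
```

```text
t 49.02 p [0.6258 0.0737 0.2071] x [ 0.098  0.995 -0.   ] y [ 0. -0. -1.] F [-0.4  1.  -0.8] T [0.   0.01 0.01] w 6.4
total shift cm [ 0.04 10.11  0.15] turn [ 0.    -0.001 -0.   ]
{"x":0.02,"y":5.05,"z":0.08,"rx":0.000,"ry":-0.000,"rz":-0.000}
{"x":0.02,"y":5.05,"z":0.08,"rx":0.000,"ry":-0.000,"rz":-0.000}
```

View pics/g28.png

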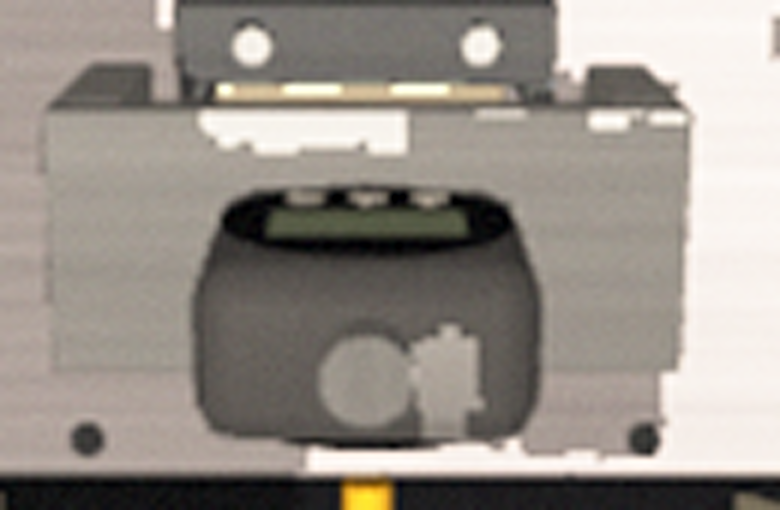

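View pics/w28.png

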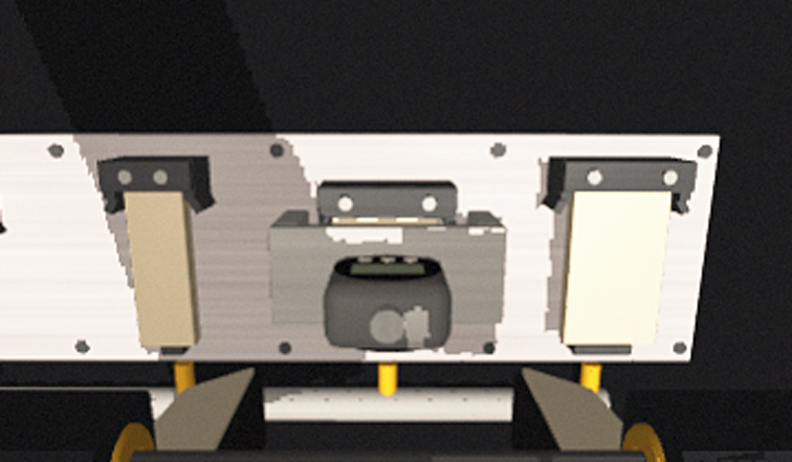

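```bash
python3 - <<'E'
from h import *
c=np.load('c28.npy',allow_pickle=True).item()
f=lambda u:np.array(u)/6.+[255,145]
rc=lambda P:(A.T@(P-O).T).T
P=rc(onz(c,f([[43,107],[690,107],[678,371],[50,370]]),.060));print(P.round(4).tolist(),P.mean(0).round(4))
print('feet near bottom',rc(onz(c,f([[97,66],[150,66],[588,67],[640,67]]),.008)).round(4).tolist())
print('lip',rc(onz(c,f([[180,78],[553,78]]),.042)).round(4).tolist())
E
```

```text
[[-0.0222, 0.0038, 0.06], [-0.0221, 0.1068, 0.06], [0.0221, 0.107, 0.06], [0.0219, 0.0028, 0.06]] [-0.0001  0.0551  0.06  ]
feet near bottom [[-0.0209, 0.0049, 0.008], [-0.0209, 0.0148, 0.008], [-0.0206, 0.0967, 0.008], [-0.0206, 0.1064, 0.008]]
lip [[-0.024, 0.0239, 0.042], [-0.0239, 0.0867, 0.042]]
```

Call:
{"method": "move_arm", "body": {
  "series": [
    {"x": 0, "y": 3.0, "z": 0.05, "rx": 0, "ry": 0, "rz": 0},
    {"x": 0, "y": 4.0, "z": 0, "rx": 0, "ry": 0, "rz": 0},
    {"x": 0, "y": 2.2, "z": 0, "rx": 0, "ry": 0, "rz": 0},
    {"x": 0, "y": 0, "z": 0, "rx": 0, "ry": 0, "rz": 0},
    {"x": 0, "y": 0, "z": 0, "rx": 0, "ry": 0, "rz": 0}
  ]
}}

```text
clock: 49.65
position: [0.6267, 0.0739, 0.1143]
ee_rot: [-1.256, -1.139, 1.135]
force: [0.9, 0.7, 0.7]
width: 0.699
```

```bash
python3 - <<'E'
from h import *
show();go(rig(.0015,.0553,.106),toolR(0))
E
```

```text
t 49.65 p [0.6267 0.0739 0.1143] x [0.098 0.995 0.   ] y [ 0.003  0.    -1.   ] F [0.9 0.7 0.7] T [ 0.01  0.03 -0.04] w 6.41
total shift cm [0.   0.82 0.25] turn [ 0.003 -0.001  0.   ]
{"x":0.00,"y":0.82,"z":0.25,"rx":0.003,"ry":-0.001,"rz":0.000}
```

The gauge was centred at rig y 55.1 mm, x 0. I'll regrip it for the bar.

Call:
{"method": "move_arm", "body": {
  "series": [
    {"x": 0, "y": 0.8, "z": 0.2, "rx": 0.003, "ry": 0, "rz": 0},
    {"x": 0, "y": 0, "z": 0, "rx": 0, "ry": 0, "rz": 0},
    {"x": 0, "y": 0, "z": 0, "rx": 0, "ry": 0, "rz": 0}
  ]
}}

```text
clock: 50.02
position: [0.626, 0.0744, 0.1081]
ee_rot: [-1.256, -1.139, 1.133]
force: [0.3, -0.5, -0.3]
width: 0.696
```

Call:
{"method": "move_arm", "body": {
  "series": [
    {"x": 0, "y": 0, "z": 0, "rx": 0, "ry": 0, "rz": 0},
    {"x": 0, "y": 0, "z": 0, "rx": 0, "ry": 0, "rz": 0},
    {"x": 0, "y": 0, "z": 0, "rx": 0, "ry": 0, "rz": 0},
    {"x": 0, "y": 0, "z": 0, "rx": 0, "ry": 0, "rz": 0}
  ],
  "jaw": 3.8
}}

```text
clock: 50.52
position: [0.6263, 0.074, 0.1086]
ee_rot: [-1.257, -1.14, 1.133]
force: [0.4, -0.0, -0.4]
width: 0.498
```

```bash
python3 - <<'E'
from h import *
st=show(); print('rig',(A.T@(st['position']-O)).round(4))
E
```

```text
t 50.52 p [0.6263 0.074  0.1086] x [0.099 0.995 0.001] y [ 0.004  0.001 -1.   ] F [ 0.4 -0.  -0.4] T [ 0.07 -0.01 -0.05] w 4.57
rig [0.0035 0.0553 0.1086]
```

Call:
{"method": "move_arm", "body": {
  "series": [
    {"x": 0, "y": -1.5, "z": 0, "rx": 0, "ry": 0, "rz": 0},
    {"x": 0, "y": -2.5, "z": 0, "rx": 0, "ry": 0, "rz": 0},
    {"x": 0, "y": -2.0, "z": 0, "rx": 0, "ry": 0, "rz": 0},
    {"x": -3.0, "y": 0, "z": 0, "rx": 0, "ry": 0, "rz": 0},
    {"x": -4.0, "y": 0, "z": 0, "rx": 0, "ry": 0, "rz": 0},
    {"x": -3.5, "y": 0, "z": 0, "rx": 0, "ry": 0, "rz": 0},
    {"x": 0, "y": 0, "z": 0, "rx": 0, "ry": 0, "rz": 0},
    {"x": 0, "y": 0, "z": 0, "rx": 0, "ry": 0, "rz": 0},
    {"x": 0, "y": 0, "z": 0, "rx": 0, "ry": 0, "rz": 0}
  ]
}}

```text
clock: 51.65
position: [0.6133, -0.0299, 0.1738]
ee_rot: [-1.251, -1.141, 1.137]
force: [-0.1, 1.0, -4.6]
width: 0.499
```

```bash
python3 - <<'E'
from h import *
show();go(rig(.003,-.0549,.15),toolR(0))
E
```

```text
t 51.65 p [ 0.6133 -0.0299  0.1738] x [0.095 0.996 0.003] y [ 0.001  0.003 -1.   ] F [-0.1  1.  -4.6] T [ 0.04 -0.05 -0.04] w 4.58
total shift cm [-0.56  2.38 -0.23] turn [0.    0.003 0.003]
{"x":-0.56,"y":2.38,"z":-0.23,"rx":0.000,"ry":0.003,"rz":0.003}
```

Call:
{"method": "move_arm", "body": {
  "series": [
    {"x": -0.53, "y": 1.2, "z": -0.25, "rx": 0, "ry": 0.003, "rz": 0.003},
    {"x": 0, "y": 1.2, "z": 0, "rx": 0, "ry": 0, "rz": 0},
    {"x": 0, "y": 0, "z": 0, "rx": 0, "ry": 0, "rz": 0},
    {"x": 0, "y": 0, "z": 0, "rx": 0, "ry": 0, "rz": 0},
    {"x": 0, "y": 0, "z": 0, "rx": 0, "ry": 0, "rz": 0}
  ]
}}

```text
clock: 52.28
position: [0.6151, -0.0333, 0.1472]
ee_rot: [-1.251, -1.139, 1.14]
force: [0.2, 1.3, -4.4]
width: 0.498
```

```bash
python3 - <<'E'
from h import *
show();go(rig(.0035,-.0549,.145),toolR(0))
E
```

```text
t 52.27 p [ 0.6151 -0.0333  0.1472] x [0.094 0.996 0.001] y [-0.001  0.001 -1.   ] F [ 0.2  1.3 -4.4] T [-0.   -0.01  0.  ] w 4.57
total shift cm [-0.23  0.22 -0.06] turn [-0.001  0.003  0.001]
{"x":-0.23,"y":0.22,"z":-0.06,"rx":-0.001,"ry":0.003,"rz":0.001}
```

Call:
{"method": "move_arm", "body": {
  "series": [
    {"x": -0.22, "y": 0.1, "z": -0.05, "rx": 0, "ry": 0.003, "rz": 0},
    {"x": 0, "y": 0, "z": 0, "rx": 0, "ry": 0, "rz": 0},
    {"x": 0, "y": 0, "z": 0, "rx": 0, "ry": 0, "rz": 0}
  ]
}}

```text
clock: 52.65
position: [0.6158, -0.0359, 0.1468]
ee_rot: [-1.253, -1.137, 1.136]
force: [-0.4, -0.2, -5.2]
width: 0.498
```

```bash
python3 - <<'E'
from h import *
im,c=snap('wrist','w29',(140,60,500,270),2.2);show();go(rig(.0035,-.0549,.1086),toolR(0))
E
```

```text
t 52.7 p [ 0.6158 -0.0359  0.1468] x [0.098 0.995 0.001] y [-0.     0.001 -1.   ] F [ 0.4  0.6 -4.7] T [-0.01 -0.03 -0.03] w 4.58
total shift cm [0.02 3.82 0.03] turn [-0.    -0.     0.001]
{"x":0.02,"y":3.82,"z":0.03,"rx":-0.000,"ry":-0.000,"rz":0.001}
```

View pics/w29.png

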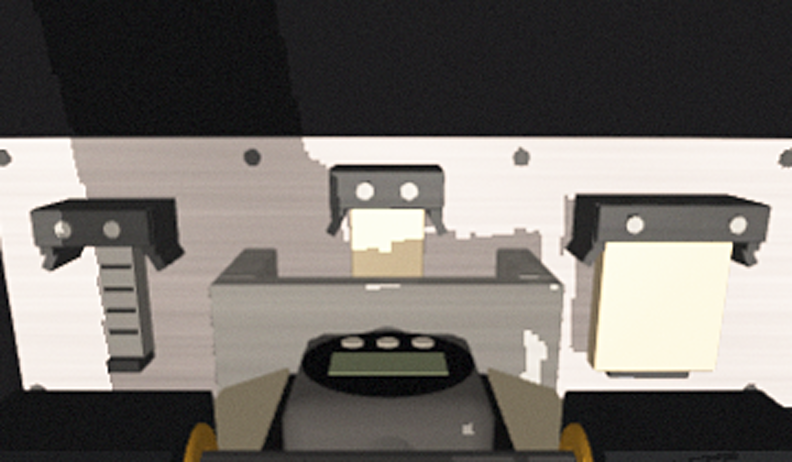

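Bar plate columns 351–424, gauge 211–563: both centred at about 387. Straight down.

Call:
{"method": "move_arm", "body": {
  "series": [
    {"x": 0, "y": 1.0, "z": 0.02, "rx": 0, "ry": 0, "rz": 0},
    {"x": 0, "y": 1.2, "z": 0, "rx": 0, "ry": 0, "rz": 0},
    {"x": 0, "y": 0.7, "z": 0, "rx": 0, "ry": 0, "rz": 0},
    {"x": 0, "y": 0, "z": 0, "rx": 0, "ry": 0, "rz": 0},
    {"x": 0, "y": 0, "z": 0, "rx": 0, "ry": 0, "rz": 0}
  ]
}}

```text
clock: 53.32
position: [0.6158, -0.0359, 0.1155]
ee_rot: [-1.254, -1.137, 1.136]
force: [0.0, 1.0, -3.5]
width: 0.503
```

```bash
python3 - <<'E'
from h import *
show();go(rig(.0035,-.0549,.1086),toolR(0))
E
```

```text
t 53.33 p [ 0.6158 -0.0359  0.1155] x [0.098 0.995 0.   ] y [-0.  0. -1.] F [ 0.   1.  -3.5] T [ 0.01  0.02 -0.  ] w 4.62
total shift cm [0.02 0.69 0.03] turn [-0. -0.  0.]
{"x":0.02,"y":0.69,"z":0.03,"rx":-0.000,"ry":-0.000,"rz":0.000}
```

Call:
{"method": "move_arm", "body": {
  "series": [
    {"x": 0.02, "y": 0.4, "z": 0, "rx": 0, "ry": 0, "rz": 0},
    {"x": 0, "y": 0.2, "z": 0, "rx": 0, "ry": 0, "rz": 0},
    {"x": 0, "y": 0.15, "z": 0, "rx": 0, "ry": 0, "rz": 0},
    {"x": 0, "y": 0.1, "z": 0, "rx": 0, "ry": 0, "rz": 0},
    {"x": 0, "y": 0.08, "z": 0, "rx": 0, "ry": 0, "rz": 0},
    {"x": 0, "y": 0, "z": 0, "rx": 0, "ry": 0, "rz": 0}
  ]
}}

```text
clock: 54.08
position: [0.616, -0.0361, 0.1087]
ee_rot: [-1.255, -1.138, 1.135]
force: [-1.2, 0.3, -2.5]
width: 0.501
```

```bash
python3 - <<'E'
from h import *
show();go(rig(.0035,-.0549,.1086),toolR(0))
E
```

```text
t 54.08 p [ 0.616  -0.0361  0.1087] x [0.098 0.995 0.001] y [ 0.002  0.001 -1.   ] F [-1.2  0.3 -2.5] T [ 0.01  0.25 -0.  ] w 4.6
total shift cm [0.04 0.01 0.05] turn [ 0.002 -0.001  0.001]
{"x":0.04,"y":0.01,"z":0.05,"rx":0.002,"ry":-0.001,"rz":0.001}
```

Call:
{"method": "move_arm", "body": {
  "series": [
    {"x": 0, "y": 0.1, "z": 0, "rx": 0, "ry": 0, "rz": 0},
    {"x": 0, "y": 0.05, "z": 0, "rx": 0, "ry": 0, "rz": 0},
    {"x": 0, "y": 0, "z": 0, "rx": 0, "ry": 0, "rz": 0}
  ]
}}

```text
clock: 54.45
position: [0.6161, -0.0362, 0.1085]
ee_rot: [-1.255, -1.138, 1.135]
force: [-1.7, -0.4, -1.9]
width: 0.496
```

Call:
{"method": "move_arm", "body": {
  "series": [
    {"x": 0, "y": 0, "z": 0, "rx": 0, "ry": 0, "rz": 0},
    {"x": 0, "y": 0, "z": 0, "rx": 0, "ry": 0, "rz": 0},
    {"x": 0, "y": 0, "z": 0, "rx": 0, "ry": 0, "rz": 0},
    {"x": 0, "y": -2.0, "z": 0, "rx": 0, "ry": 0, "rz": 0},
    {"x": 0, "y": -4.0, "z": 0, "rx": 0, "ry": 0, "rz": 0},
    {"x": 0, "y": -4.0, "z": 0, "rx": 0, "ry": 0, "rz": 0},
    {"x": 0, "y": 0, "z": 0, "rx": 0, "ry": 0, "rz": 0},
    {"x": 0, "y": 0, "z": 0, "rx": 0, "ry": 0, "rz": 0},
    {"x": 0, "y": 0, "z": 0, "rx": 0, "ry": 0, "rz": 0},
    {"x": 0, "y": 0, "z": 0, "rx": 0, "ry": 0, "rz": 0},
    {"x": 0, "y": 0, "z": 0, "rx": 0, "ry": 0, "rz": 0},
    {"x": 0, "y": 0, "z": 0, "rx": 0, "ry": 0, "rz": 0}
  ],
  "jaw": 6.4
}}

```text
clock: 55.95
position: [0.6157, -0.0359, 0.2076]
ee_rot: [-1.253, -1.136, 1.136]
force: [0.4, -0.1, -0.3]
width: 0.698
```

```bash
python3 - <<'E'
from h import *
im,c=snap('wrist','w30',(140,60,500,270),2.2);np.save('c30.npy',c,allow_pickle=True);show()
cv2.imwrite('pics/g30.png',cv2.resize(im[145:230,255:385],None,fx=6,fy=6,interpolation=2))
go(rig(.0015,-.0549,.106),toolR(0))
E
```

```text
t 56.0 p [ 0.6157 -0.0359  0.2076] x [0.098 0.995 0.001] y [-0.001  0.001 -1.   ] F [ 0.8  0.  -0.3] T [ 0.03 -0.01 -0.02] w 6.39
total shift cm [1.000e-02 1.016e+01 2.100e-01] turn [-0.001 -0.     0.001]
{"x":0.01,"y":5.08,"z":0.11,"rx":-0.000,"ry":-0.000,"rz":0.000}
{"x":0.01,"y":5.08,"z":0.11,"rx":-0.000,"ry":-0.000,"rz":0.000}
```

View pics/g30.png

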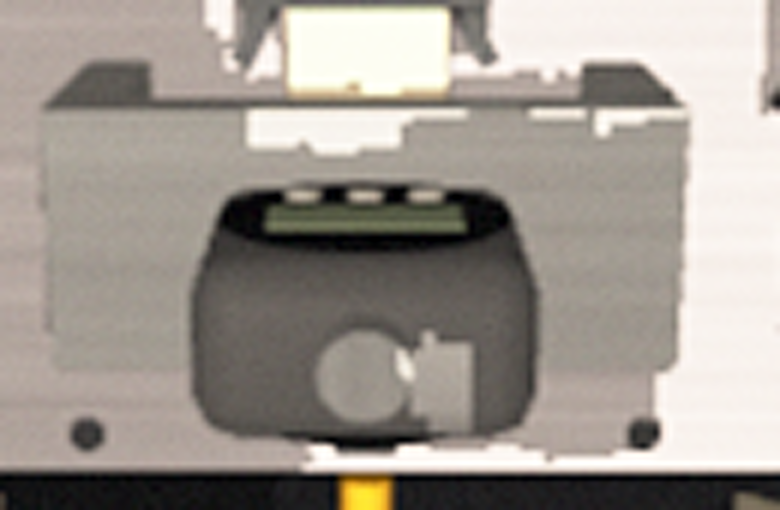

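View pics/w30.png

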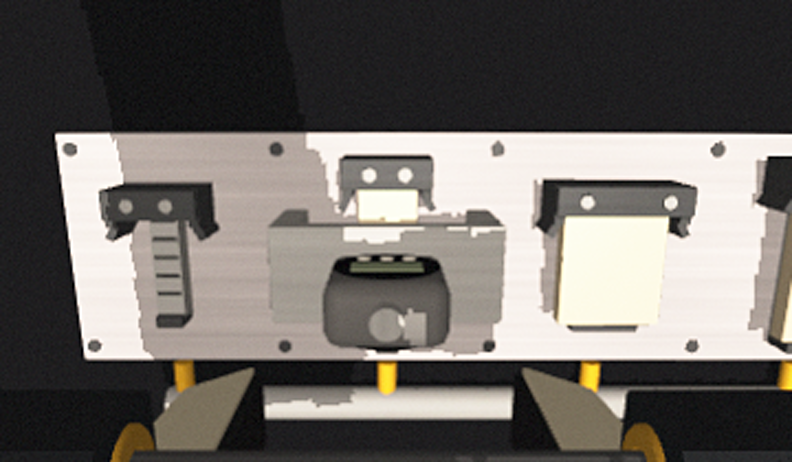

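The gauge is centred over the bar (gauge 43–690, plate 285–450, both about 367). It has settled over 1 s. I'll regrip it and carry it back to the mat.

Call:
{"method": "move_arm", "body": {
  "series": [
    {"x": 0, "y": 3.0, "z": 0.05, "rx": 0, "ry": 0, "rz": 0},
    {"x": 0, "y": 4.0, "z": 0, "rx": 0, "ry": 0, "rz": 0},
    {"x": 0, "y": 2.2, "z": 0, "rx": 0, "ry": 0, "rz": 0},
    {"x": 0, "y": 0, "z": 0, "rx": 0, "ry": 0, "rz": 0},
    {"x": 0, "y": 0, "z": 0, "rx": 0, "ry": 0, "rz": 0}
  ]
}}

```text
clock: 56.62
position: [0.6166, -0.0358, 0.1148]
ee_rot: [-1.255, -1.139, 1.135]
force: [-0.5, 1.1, 0.7]
width: 0.697
```

```bash
python3 - <<'E'
from h import *
show();go(rig(.0015,-.0549,.106),toolR(0))
E
```

```text
t 56.62 p [ 0.6166 -0.0358  0.1148] x [0.098 0.995 0.001] y [ 0.003  0.001 -1.   ] F [-0.5  1.1  0.7] T [ 0.02 -0.02 -0.02] w 6.4
total shift cm [-0.    0.88  0.31] turn [ 0.003 -0.     0.001]
{"x":-0.00,"y":0.88,"z":0.31,"rx":0.003,"ry":-0.000,"rz":0.001}
```

Call:
{"method": "move_arm", "body": {
  "series": [
    {"x": 0, "y": 0.85, "z": 0.25, "rx": 0.003, "ry": 0, "rz": 0},
    {"x": 0, "y": 0, "z": 0, "rx": 0, "ry": 0, "rz": 0},
    {"x": 0, "y": 0, "z": 0, "rx": 0, "ry": 0, "rz": 0}
  ]
}}

```text
clock: 57.0
position: [0.6153, -0.0355, 0.108]
ee_rot: [-1.255, -1.139, 1.134]
force: [0.8, 0.1, 1.0]
width: 0.696
```

Call:
{"method": "move_arm", "body": {
  "series": [
    {"x": 0, "y": 0, "z": 0, "rx": 0, "ry": 0, "rz": 0},
    {"x": 0, "y": 0, "z": 0, "rx": 0, "ry": 0, "rz": 0},
    {"x": 0, "y": 0, "z": 0, "rx": 0, "ry": 0, "rz": 0},
    {"x": 0, "y": 0, "z": 0, "rx": 0, "ry": 0, "rz": 0}
  ],
  "jaw": 3.8
}}

```text
clock: 57.5
position: [0.6156, -0.0359, 0.1085]
ee_rot: [-1.256, -1.14, 1.134]
force: [0.2, 0.7, -0.9]
width: 0.498
```

```bash
python3 - <<'E'
from h import *
st=show(); print('rig',(A.T@(st['position']-O)).round(4))
E
```

```text
t 57.5 p [ 0.6156 -0.0359  0.1085] x [0.098 0.995 0.001] y [ 0.004  0.001 -1.   ] F [ 0.2  0.7 -0.9] T [ 0.11 -0.06  0.03] w 4.57
rig [ 0.0036 -0.0551  0.1085]
```

Call:
{"method": "move_arm", "body": {
  "series": [
    {"x": 0, "y": -1.5, "z": 0, "rx": 0, "ry": 0, "rz": 0},
    {"x": 0, "y": -2.5, "z": 0, "rx": 0, "ry": 0, "rz": 0},
    {"x": 0, "y": -2.0, "z": 0, "rx": 0, "ry": 0, "rz": 0},
    {"x": 0, "y": 0, "z": 0, "rx": 0, "ry": 0, "rz": 0}
  ]
}}

```text
clock: 58.0
position: [0.6141, -0.0353, 0.171]
ee_rot: [-1.253, -1.138, 1.135]
force: [-0.4, 0.0, -5.2]
width: 0.497
```

```bash
python3 - <<'E'
from h import *
show();go([.4365,-.3345,.165],down(np.radians(88.9)),7)
E
```

```text
t 58.0 p [ 0.6141 -0.0353  0.171 ] x [0.098 0.995 0.002] y [ 0.001  0.001 -1.   ] F [-0.4  0.  -5.2] T [ 0.01 -0.01  0.  ] w 4.56
total shift cm [-31.52   0.54  14.75] turn [ 0.001 -0.079  0.002]
{"x":-4.50,"y":0.08,"z":2.11,"rx":0.000,"ry":-0.011,"rz":0.000}
{"x":-4.48,"y":0.08,"z":2.16,"rx":0.000,"ry":-0.011,"rz":0.000}
{"x":-4.45,"y":0.08,"z":2.21,"rx":0.000,"ry":-0.011,"rz":0.000}
{"x":-4.43,"y":0.08,"z":2.26,"rx":0.000,"ry":-0.011,"rz":0.000}
{"x":-4.40,"y":0.08,"z":2.31,"rx":0.000,"ry":-0.011,"rz":0.000}
{"x":-4.38,"y":0.08,"z":2.36,"rx":0.000,"ry":-0.011,"rz":0.000}
{"x":-4.35,"y":0.09,"z":2.41,"rx":0.000,"ry":-0.011,"rz":0.000}
```

Call:
{"method": "move_arm", "body": {
  "series": [
    {"x": -2.5, "y": 0, "z": 1.2, "rx": 0, "ry": -0.006, "rz": 0},
    {"x": -4.5, "y": 0, "z": 2.1, "rx": 0, "ry": -0.011, "rz": 0},
    {"x": -4.5, "y": 0, "z": 2.2, "rx": 0, "ry": -0.011, "rz": 0},
    {"x": -4.5, "y": 0, "z": 2.3, "rx": 0, "ry": -0.011, "rz": 0},
    {"x": -4.4, "y": 0, "z": 2.3, "rx": 0, "ry": -0.011, "rz": 0},
    {"x": -4.4, "y": 0, "z": 2.3, "rx": 0, "ry": -0.011, "rz": 0},
    {"x": -4.0, "y": 0, "z": 1.8, "rx": 0, "ry": -0.011, "rz": 0},
    {"x": -2.0, "y": 0, "z": 0.4, "rx": 0, "ry": -0.006, "rz": 0},
    {"x": 0, "y": 0, "z": 0, "rx": 0, "ry": 0, "rz": 0},
    {"x": 0, "y": 0, "z": 0, "rx": 0, "ry": 0, "rz": 0}
  ]
}}

```text
clock: 59.25
position: [0.4396, -0.3375, 0.1631]
ee_rot: [-1.203, -1.195, 1.198]
force: [0.4, 0.6, -4.6]
width: 0.499
```

```bash
python3 - <<'E'
from h import *
show();go([.4371,-.3345,.15],down(np.radians(88.9)))
E
```

```text
t 59.25 p [ 0.4396 -0.3375  0.1631] x [0.014 1.    0.007] y [-0.01   0.008 -1.   ] F [ 0.4  0.6 -4.6] T [ 0.09 -0.07 -0.  ] w 4.58
total shift cm [0.28 1.31 0.24] turn [-0.01   0.005  0.007]
{"x":0.28,"y":1.31,"z":0.24,"rx":-0.010,"ry":0.005,"rz":0.007}
```

Call:
{"method": "move_arm", "body": {
  "series": [
    {"x": 0.28, "y": 0.5, "z": 0.24, "rx": -0.01, "ry": -0.005, "rz": 0.007},
    {"x": 0, "y": 0, "z": 0, "rx": 0, "ry": 0, "rz": 0},
    {"x": 0, "y": 0, "z": 0, "rx": 0, "ry": 0, "rz": 0},
    {"x": 0, "y": 0, "z": 0, "rx": 0, "ry": 0, "rz": 0}
  ]
}}

```text
clock: 59.75
position: [0.4382, -0.3309, 0.1573]
ee_rot: [-1.21, -1.208, 1.205]
force: [-0.0, 0.5, -4.5]
width: 0.499
```

```bash
python3 - <<'E'
from h import *
im,c=snap('wrist','w31',(140,60,500,270),2.2);np.save('c31.npy',c,allow_pickle=True);show();go([.4371,-.3345,.115],down(np.radians(88.9)))
cv2.imwrite('pics/g31.png',cv2.resize(im[90:220,225:400],None,fx=4.5,fy=4.5,interpolation=2))
E
```

```text
t 59.8 p [ 0.4384 -0.331   0.1574] x [0.004 1.    0.002] y [ 0.001  0.002 -1.   ] F [ 0.3  0.3 -4.9] T [ 0.04 -0.05  0.05] w 4.57
total shift cm [-0.36  4.24  0.13] turn [0.001 0.015 0.002]
{"x":-0.36,"y":4.24,"z":0.13,"rx":0.001,"ry":0.015,"rz":0.002}
```

View pics/g31.png

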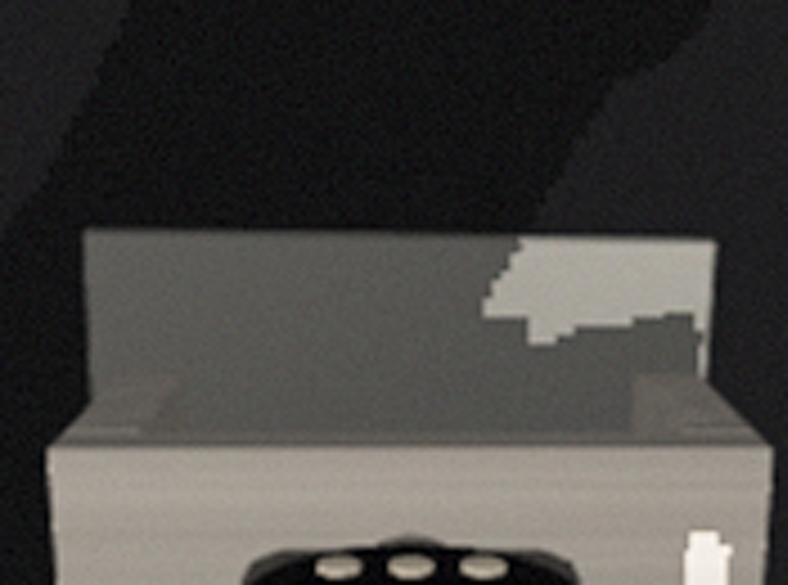

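```bash
python3 - <<'E'
from h import *
c=np.load('c31.npy',allow_pickle=True).item()
P=onz(c,np.array([[84,230],[714,240]])/4.5+[225,90],.004);print(P.round(4));a=np.radians(-1.1);print(P.mean(0)+.04*np.array([np.cos(a),np.sin(a),0]),np.linalg.norm(P[1]-P[0]))
E
```

```text
[[ 0.3929 -0.3994  0.004 ]
 [ 0.3955 -0.2651  0.004 ]]
[ 0.43422131 -0.33302717  0.004     ] 0.13424619776976723
```

Call:
{"method": "move_arm", "body": {
  "series": [
    {"x": -0.3, "y": 0.5, "z": 0.1, "rx": 0, "ry": 0.014, "rz": 0.002},
    {"x": 0, "y": 0, "z": 0, "rx": 0, "ry": 0, "rz": 0},
    {"x": 0, "y": 0, "z": 0, "rx": 0, "ry": 0, "rz": 0},
    {"x": 0, "y": 0, "z": 0, "rx": 0, "ry": 0, "rz": 0}
  ]
}}

```text
clock: 60.3
position: [0.4373, -0.3345, 0.152]
ee_rot: [-1.219, -1.195, 1.195]
force: [-0.2, -1.0, -4.0]
width: 0.501
```

```bash
python3 - <<'E'
from h import *
show();go([.4373,-.3341,.1045],down(np.radians(88.9)))
E
```

```text
t 60.3 p [ 0.4373 -0.3345  0.152 ] x [ 0.019  1.    -0.001] y [ 0.001 -0.001 -1.   ] F [-0.2 -1.  -4. ] T [ 0.06  0.02 -0.04] w 4.6
total shift cm [0.04 4.75 0.  ] turn [ 0.001 -0.    -0.001]
{"x":0.04,"y":4.75,"z":0.00,"rx":0.001,"ry":-0.000,"rz":-0.001}
```

Call:
{"method": "move_arm", "body": {
  "series": [
    {"x": 0.03, "y": 1.5, "z": 0, "rx": 0, "ry": 0, "rz": 0},
    {"x": 0, "y": 1.5, "z": 0, "rx": 0, "ry": 0, "rz": 0},
    {"x": 0, "y": 0.8, "z": 0, "rx": 0, "ry": 0, "rz": 0},
    {"x": 0, "y": 0, "z": 0, "rx": 0, "ry": 0, "rz": 0},
    {"x": 0, "y": 0, "z": 0, "rx": 0, "ry": 0, "rz": 0}
  ]
}}

```text
clock: 60.92
position: [0.4369, -0.3338, 0.1104]
ee_rot: [-1.218, -1.195, 1.195]
force: [-0.1, -0.4, -5.5]
width: 0.499
```

```bash
python3 - <<'E'
from h import *
show();go([.4373,-.3341,.1045],down(np.radians(88.9)))
E
```

```text
t 60.92 p [ 0.4369 -0.3338  0.1104] x [0.019 1.    0.   ] y [-0.001  0.    -1.   ] F [-0.1 -0.4 -5.5] T [ 0.04 -0.04  0.  ] w 4.58
total shift cm [-0.03  0.59 -0.04] turn [-0.001  0.     0.   ]
{"x":-0.03,"y":0.59,"z":-0.04,"rx":-0.001,"ry":0.000,"rz":0.000}
```

Call:
{"method": "move_arm", "body": {
  "series": [
    {"x": -0.03, "y": 0.35, "z": -0.03, "rx": 0, "ry": 0, "rz": 0},
    {"x": 0, "y": 0.15, "z": 0, "rx": 0, "ry": 0, "rz": 0},
    {"x": 0, "y": 0.15, "z": 0, "rx": 0, "ry": 0, "rz": 0},
    {"x": 0, "y": 0.1, "z": 0, "rx": 0, "ry": 0, "rz": 0},
    {"x": 0, "y": 0, "z": 0, "rx": 0, "ry": 0, "rz": 0}
  ]
}}

```text
clock: 61.55
position: [0.438, -0.3349, 0.1046]
ee_rot: [-1.221, -1.196, 1.195]
force: [0.2, 0.1, -4.0]
width: 0.501
```

```bash
python3 - <<'E'
from h import *
show()
E
```

```text
t 61.55 p [ 0.438  -0.3349  0.1046] x [ 0.019  1.    -0.001] y [ 0.002 -0.001 -1.   ] F [ 0.2  0.1 -4. ] T [ 0.04 -0.   -0.03] w 4.6
```

Call:
{"method": "move_arm", "body": {
  "series": [
    {"x": 0.06, "y": 0.0, "z": 0.06, "rx": 0.001, "ry": 0, "rz": 0},
    {"x": 0, "y": 0.08, "z": 0, "rx": 0, "ry": 0, "rz": 0},
    {"x": 0, "y": 0.08, "z": 0, "rx": 0, "ry": 0, "rz": 0},
    {"x": 0, "y": 0, "z": 0, "rx": 0, "ry": 0, "rz": 0}
  ]
}}

```text
clock: 62.05
position: [0.4375, -0.3343, 0.1045]
ee_rot: [-1.22, -1.196, 1.195]
force: [-1.1, 0.2, -4.8]
width: 0.498
```

```bash
python3 - <<'E'
from h import *
show()
E
```

```text
t 62.05 p [ 0.4375 -0.3343  0.1045] x [ 0.019  1.    -0.001] y [ 0.002 -0.001 -1.   ] F [-1.1  0.2 -4.8] T [ 0.09  0.08 -0.01] w 4.58
```

Call:
{"method": "move_arm", "body": {
  "series": [
    {"x": 0, "y": 0.15, "z": 0, "rx": 0, "ry": 0, "rz": 0},
    {"x": 0, "y": 0, "z": 0, "rx": 0, "ry": 0, "rz": 0},
    {"x": 0, "y": 0, "z": 0, "rx": 0, "ry": 0, "rz": 0}
  ]
}}

```text
clock: 62.42
position: [0.4378, -0.3347, 0.1043]
ee_rot: [-1.222, -1.196, 1.195]
force: [-1.0, 0.1, -1.6]
width: 0.497
```

```bash
python3 - <<'E'
from h import *
show()
E
```

```text
t 62.42 p [ 0.4378 -0.3347  0.1043] x [ 0.02   1.    -0.002] y [ 0.003 -0.002 -1.   ] F [-1.   0.1 -1.6] T [0.18 0.08 0.01] w 4.57
```

On the mat now, with the load dropped to 1.6 N. Release, rise and look.

Call:
{"method": "move_arm", "body": {
  "series": [
    {"x": 0, "y": 0, "z": 0, "rx": 0, "ry": 0, "rz": 0},
    {"x": 0, "y": 0, "z": 0, "rx": 0, "ry": 0, "rz": 0},
    {"x": 0, "y": 0, "z": 0, "rx": 0, "ry": 0, "rz": 0},
    {"x": 0, "y": -2.0, "z": 0, "rx": 0, "ry": 0, "rz": 0},
    {"x": 0, "y": -4.0, "z": 0, "rx": 0, "ry": 0, "rz": 0},
    {"x": 0, "y": -4.0, "z": 0, "rx": 0, "ry": 0, "rz": 0},
    {"x": 0, "y": -4.0, "z": 0, "rx": 0, "ry": 0, "rz": 0},
    {"x": 0, "y": 0, "z": 0, "rx": 0, "ry": 0, "rz": 0},
    {"x": 0, "y": 0, "z": 0, "rx": 0, "ry": 0, "rz": 0},
    {"x": 0, "y": 0, "z": 0, "rx": 0, "ry": 0, "rz": 0}
  ],
  "jaw": 6.4
}}

```text
clock: 63.68
position: [0.4378, -0.3344, 0.247]
ee_rot: [-1.222, -1.196, 1.195]
force: [-0.5, -0.2, 0.1]
width: 0.699
```

```bash
python3 - <<'E'
from h import *
im,c=snap('wrist','w32',(140,40,500,270),2.2);np.save('c32.npy',c,allow_pickle=True);show()
cv2.imwrite('pics/g32.png',cv2.resize(im[115:220,250:385],None,fx=5.6,fy=5.6,interpolation=2))
E
```

```text
t 63.73 p [ 0.4376 -0.3343  0.2468] x [ 0.02   1.    -0.002] y [ 0.002 -0.002 -1.   ] F [-0.6  0.  -0.1] T [0.03 0.01 0.  ] w 6.44
```

View pics/g32.png

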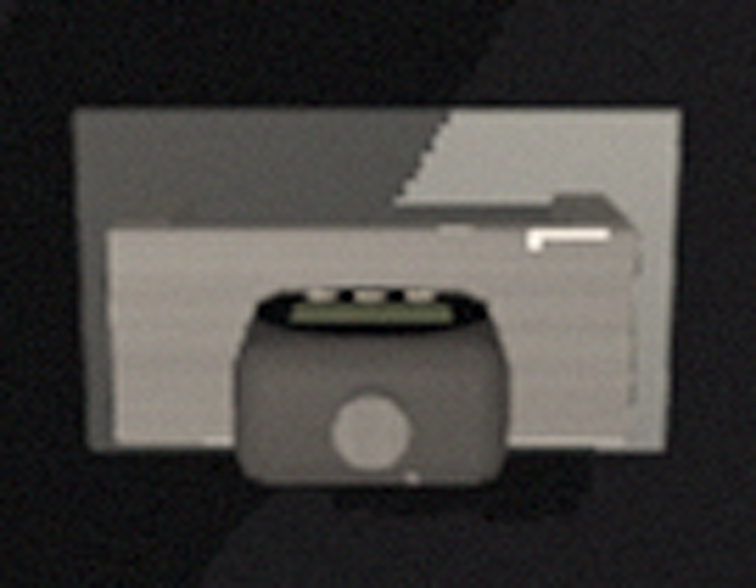

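```bash
python3 - <<'E'
from h import *
c=np.load('c32.npy',allow_pickle=True).item();i=cv2.imread('pics/w32_raw.png')
f=lambda u:np.array(u)/5.6+[250,115]
q=quadfit(i,f([[73,108],[682,108],[666,450],[90,448]]),band=2);M=onz(c,q,.004)
G=onz(c,f([[107,227],[636,231],[628,443],[114,441]]),.056)
for n,P in (('mat',M),('gauge',G)):
    d=P[1]-P[0]+P[2]-P[3];print(n,P.mean(0).round(4),np.degrees(np.arctan2(-d[0],d[1])).round(2),[np.linalg.norm(P[k]-P[k-1]).round(4) for k in range(4)])
print(((q-[250,115])*5.6).round(0).tolist())
E
```

```text
mat [ 0.4328 -0.3334  0.004 ] -1.62 [np.float64(0.0798), np.float64(0.1346), np.float64(0.078), np.float64(0.1354)]
gauge [ 0.4346 -0.334   0.056 ] -1.41 [np.float64(0.0435), np.float64(0.1034), np.float64(0.0431), np.float64(0.1041)]
[[71.0, 100.0], [678.0, 110.0], [662.0, 448.0], [84.0, 446.0]]
```

The gauge stands on the mat within about 2 mm of its middle, at the mat's yaw. Last overall check of plates and bystanders.

```bash
python3 - <<'E'
from h import *
snap('top','t9',(110,100,470,300),2.2);snap('scene','s9',(190,130,510,300),2.4);show()
E
```

```text
t 63.83 p [ 0.4377 -0.3343  0.247 ] x [ 0.019  1.    -0.002] y [ 0.002 -0.002 -1.   ] F [0.4 0.  0.2] T [0.06 0.   0.03] w 6.4
```

View pics/t9.png

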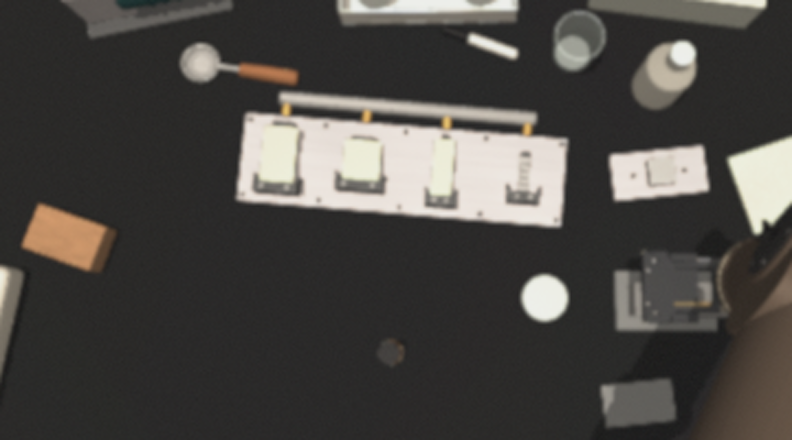

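View pics/s9.png

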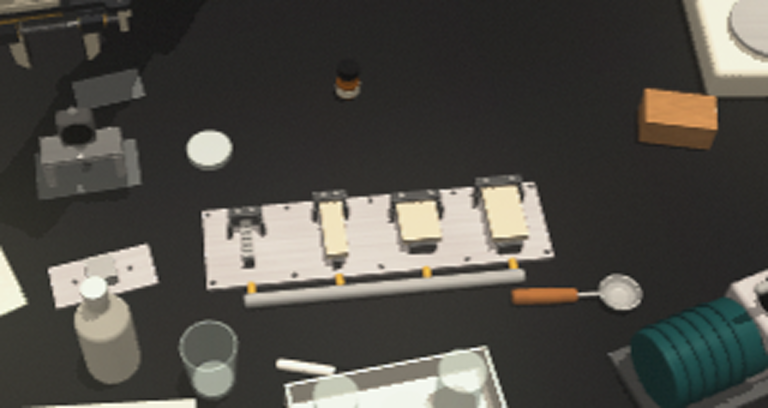

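Three plates are in their stations, the fourth station is empty, the gauge is on its mat and the bystanders haven't moved. The robot is clear, so I'm handing in.

```bash
python3 -c "
from cell import arm
print(arm.sign_off())"
```

```text
the job is handed in; nothing more can be done
None
```

I seated the bar, large and square plates; the small plate was not on the bench, so its station stayed empty. I then stood the gauge on the setting block and over the large, square and bar plates, with more than 1 s released each time. Last, I put it back on its mat and handed in at about 64 s of the 210 s.

- **Plates:** pictures taken after seating show all three flat under their lips with the end stops visible. In the last top and side views all three are in place and the bystanders are where they were.
- **Gauge over block and plates:** it stood within about 1 mm of centre each time, feet on the bare base. I had no direct readout of the sprung foot, so flatness rests on the pictures and the tool stopping at the expected height.
- **Gauge on the mat:** it is roughly 1–2 mm from the middle and square to within about half a degree.
- **What disagreed:**
  - The wrist and top cameras differed by about 1.5 mm sideways.
  - Two-view heights of the bridge came out 3–6 mm above the stated 56 mm.
  - At the large plate the sprung foot first touched about 3 mm off to one side. I lifted, corrected and set the gauge down again.

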